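# Fit the specimen trays into the display case and fill them

## Task

Slide the square wooden tray, without lifting it off the board, square and flush into the corner of the half-built display case, tight against both rails; then slide the long tray home too, its long side flush along the far rail and its end tight against the square tray. Then pour all the gumnuts from the cup into the square tray, stand the cup upright on its coaster again, and put every length of branch into the long tray; finish with both trays still tight in place and leave the bowl and jar alone.

Things in the scene. Friction and masses are not known exactly. Their poses are not given: they have to be found in the camera images.
- case: half-built display case, fixed: plywood board 250 (x) by 420 (y) by 8 mm with two wooden rails (20 mm wide, tops 38 mm above the table) meeting in a corner: far rail along y, inner face at x = +105 mm; left rail along x, inner face at y = +190 mm (case axes). The other two sides are open. Origin: centre of the board's underside
- corner (a point): the inside corner of the two rails, at the height of the board's top; axes as the case
- square_tray: loose open tray of pale wood, 130 by 130 mm outside, 35 mm high, walls 8 mm thick, floor 8 mm thick, about 0.35 kg, on the case's board. Origin: centre of its underside; home, its centre is 65 mm from each rail's inner face
- long_tray: loose open tray of pale wood, 80 (x) by 160 (y) mm outside, 35 mm high, walls and floor 8 mm thick, about 0.35 kg, on the case's board. Origin: centre of its underside; y runs along its length
- coaster: fixed round cork coaster, 100 mm across, 4 mm thick. Origin: centre of its underside
- cup: loose brown card cup, 75 mm high, 68 mm across, straight-sided, wall 3 mm, floor 5 mm, standing on the coaster with the gumnuts in it, about 80 g. Origin: centre of its underside; z is its axis, up
- cup_rim (a point): centre of the cup's mouth, 75 mm up its axis
- nut0: dark brown dried gumnut, a ball 20 mm across with a tiny stalk, 12 g, in the cup at the start (None: absent). Origin: on its skin opposite the stalk, 10 mm from its middle
- nut1: dark brown dried gumnut, a ball 20 mm across with a tiny stalk, 12 g, in the cup at the start (None: absent). Origin: on its skin opposite the stalk, 10 mm from its middle
- nut2: dark brown dried gumnut, a ball 20 mm across with a tiny stalk, 12 g, in the cup at the start (None: absent). Origin: on its skin opposite the stalk, 10 mm from its middle
- nut3: dark brown dried gumnut, a ball 20 mm across with a tiny stalk, 12 g, in the cup at the start (None: absent). Origin: on its skin opposite the stalk, 10 mm from its middle
- nut4: dark brown dried gumnut, a ball 20 mm across with a tiny stalk, 12 g, in the cup at the start (None: absent). Origin: on its skin opposite the stalk, 10 mm from its middle
- nut5: dark brown dried gumnut, a ball 20 mm across with a tiny stalk, 12 g, in the cup at the start (None: absent). Origin: on its skin opposite the stalk, 10 mm from its middle
- nut6: dark brown dried gumnut, a ball 20 mm across with a tiny stalk, 12 g, in the cup at the start (None: absent). Origin: on its skin opposite the stalk, 10 mm from its middle
- branch0: short cut length of brown branch, a cylinder 40 mm across and 62 mm tall with pale sawn ends, standing on end on the table, 70 g (None: absent). Origin: centre of its underside; z along its length
- branch1: short cut length of brown branch, a cylinder 40 mm across and 62 mm tall with pale sawn ends, standing on end on the table, 70 g (None: absent). Origin: centre of its underside; z along its length
- branch2: short cut length of brown branch, a cylinder 40 mm across and 62 mm tall with pale sawn ends, standing on end on the table, 70 g (None: absent). Origin: centre of its underside; z along its length
- bowl: white ceramic bowl, 110 mm across and 40 mm high, a bystander at the left. Origin: centre of its underside
- jar: closed amber glass jar, 72 mm across and 90 mm high, a bystander at the right. Origin: centre of its underside
Mind the look-alikes: they are no part of the job. Leave any pink or red look-alike of the long_tray alone.

How it is judged:
By the outcome, as a careful person would: the job done as asked, in the order asked, and still so for the second after the job is handed in, with the robot touching nothing.
Of nut0, nut1, nut2, nut3, nut4, nut5, nut6 only 4 to 7 are there at a start; the rules pass over those that are not, and their reading is None.
Of branch0, branch1, branch2 only 1 to 3 are there at a start; the rules pass over those that are not, and their reading is None.
At some moment in a run one of square_tray, long_tray may be knocked a few centimetres aside while the robot is not near it.
It also fails if it takes over 210 s, if anything falls off the work surface, if the arm or the gripper's body presses on something with over 40 N, if the wrist force passes 120 N, or if a joint passes its speed limit or range.

## Robot

A 7-joint arm with a two-finger parallel gripper is mounted at the origin on the work surface. World frame = base frame: x ahead of the robot, y to its left, z up, the work surface at z = 0. Lengths are in m, angles in rad, forces in N, time in s.
With the tool pointing down it reaches from about 0.35 to 0.9 m from the base axis. Payload 19.9 kg.
Tool frame: the origin (TCP) lies at the very end of the fingers, on their centre line; the grasp point (between the pads) lies 19 mm behind it; z points along the fingers, y is the direction in which the jaws open and shut (so a half turn about z gives the same grasp; the last joint's range is limited). The gripper opens to 94 mm and grips with 3 to 60 N. Pads are 16 mm wide; open, the fingers measure 119 mm over their backs; the gripper's body (75 mm by 177 mm) begins 78 mm behind the grasp point.
Start: joints at [1.065, 0.417, -0.01, 1.614, 0.005, 1.111, -0.053], TCP at [0.28, -0.559, 0.205] pointing down, gripper open.
Joint ranges: [-2.81, 2.81], [-0.39, 2.02], [-1.27, 1.25], [0.06, 2.57], [-1.19, 4.33], [0.19, 2], [-2.82, 2.82]. Speed limits (rad/s): [1.89, 1.89, 2.39, 2.39, 3.01, 3.01, 3.01].

## Interface

Orientations are given as a 3x3 rotation matrix whose columns are the frame's x, y, z axes.
In Python, from workcell import read_state, read_camera, sign_off gives the robot as it stands. The module is installed in compiled form; this text tells all that it offers.
- The arm moves only by the tool step_arm, never from a script. Its argument "targets" is a list that holds one entry, the list of rows, each a list of 7 numbers: the shift along the tool's x, y, z in mm, then the turn, a rotation vector about the tool's x, y, z in rad, then the closure in counts, from 0 (fully open) to 255 (shut). In form: [[[tx, ty, tz, wx, wy, wz, gripper], ...]]. A call has 1 to 5 rows; each row is the pose to reach, as a shift and turn from the pose measured when the call began, along the tool's axes at that moment; what a row does not reach only later rows make up. A row lasts 1/10 s, in which the tool goes at most 50 mm and 8.59 degrees, less where a joint would pass 70% of its speed; a pose out of reach is approached as far as the arm can. A call with a gripper value outside its range is refused whole. The fingers move at their own pace and stop on an object; "grip_force" is the grip in N (left out, the last holds). Time passes only in rows, so rows that repeat a pose let the fingers close. It gives the time, the measured TCP pose, the force and the opening at its end, in the units of the state.
- read_state(): the state, without advancing time (a new reading comes with each control period).
- read_camera(name): name is "side" or "top"; returns a dict with "img" (480x640x3 uint8, red, green, blue), "z_map" (480x640 float32, m along the optical axis (not along the pixel's ray), 0 where there is no reading), "K" (3x3 intrinsics, pixels), "R" (3x3) and "t" (3): a world point X has camera coordinates R X + t. Camera axes: x right, y down, z forward; pixel columns grow to the right and rows downward; lengths in m; the calibration is good to about 2 mm. A picture is of the moment at which its call begins.
- sign_off(): hands the job in, once; it reports no verdict.
The state is a dict: "time_s": time; "joint_pos": joint angles; "dq": joint speeds; "tau": joint torques, N m; "tcp_pos": TCP position; "eef_rot": TCP orientation; "contact_force": force on the tool from outside, world axes, zero at the start; "wrist_torque": the same for the moment, N m; "opening": finger opening in m.
Only numpy, scipy, OpenCV 4.12 (cv2) and the standard library are available. Lean on these libraries where they do the work, as an engineer would, in place of code of your own. Each camera call takes 0.05 s, during which the arm holds its last target.

## Working session

There is one attempt and no reset: what is moved stays moved. The work goes in short steps, Python scripts to look and compute and a tool call to move; the robot and the scene stay as the last step left them, time stands still between calls to the robot, and variables do not carry over. Pictures are saved under pics/ and viewed, and the job is handed in when it is done.

Besides the shell and the picture viewer there is one more tool, called after ">>>" by a JSON object that holds its "method" and its "body", one argument or row to a line. step_arm: Moves the arm, as the interface text tells. Its arguments: {"type":"object","properties":{"targets":{"type":"array","items":{"type":"array","items":{"type":"array","items":{"type":"number"}}}},"grip_force":{"type":"number"}},"required":["targets"]}

```bash
mkdir -p pics; cat > h.py <<'E'
import numpy as np, cv2
from workcell import read_state, read_camera, sign_off
def snap(name,tag,crop=None,scale=1):
    c=read_camera(name); im=c['img'][:,:,::-1]
    if crop: x0,y0,x1,y1=crop; im=im[y0:y1,x0:x1]
    if scale!=1: im=cv2.resize(im,None,fx=scale,fy=scale,interpolation=cv2.INTER_CUBIC)
    cv2.imwrite(f'pics/{tag}.png',im); np.savez(f'/tmp/{name}.npz',**c); return c
def load(name): return dict(np.load(f'/tmp/{name}.npz'))
def cloud(c):
    z=c['z_map']; v,u=np.mgrid[:480,:640]; K=c['K']
    P=np.stack([(u-K[0,2])/K[0,0]*z,(v-K[1,2])/K[1,1]*z,z],-1)
    return (P-c['t'])@c['R']
def ray(c,u,v,h):
    d=c['R'].T@np.linalg.solve(c['K'],[u,v,1.]); o=-c['R'].T@c['t']
    return o+d*(h-o[2])/d[2]
def proj(c,X):
    p=c['K']@(c['R']@np.asarray(X)+c['t']); return p[:2]/p[2]
E
python3 - <<'E'
from h import *
for n in('top','side'):
    c=snap(n,n+'0'); print(n,-c['R'].T@c['t'],c['R'].round(3).tolist(),c['K'][0,0])
s=read_state(); print(s['time_s'],s['tcp_pos'],s['eef_rot'],s['opening'],s['contact_force'])
E
```

```text
top [ 0.27409051 -0.01991981  1.15951672] [[0.076, -0.997, 0.005], [-0.975, -0.076, -0.211], [0.211, 0.011, -0.977]] 528.1624195681984
side [0.2217187  0.80951209 0.99973692] [[-0.956, -0.293, -0.012], [-0.207, 0.705, -0.679], [0.207, -0.646, -0.734]] 585.3999799265132
0.1 [ 0.27944931 -0.55865485  0.20489748] [[ 8.94340109e-01  4.47387365e-01 -5.61853168e-04]
 [ 4.47387712e-01 -8.94339593e-01  9.63648319e-04]
 [-7.13634508e-05 -1.11319555e-03 -9.99999378e-01]] 0.0937317676794825 [ 0.03982834 -0.4364877   0.53415664]
```

Top view: case with corner at (222,157). Square tray is at (267,235), long tray at (353,237). The cup on its coaster is at (147,247), and the branches are at (185,301) and (473,272). Bowl (131,175), jar (497,212). Look-alikes to leave alone: red tray (403,359), pink tray (502,349), and the compartment box and small boxes along the back (185,82), (325,82), (467,102). Next, a close crop to measure from.

```bash
python3 - <<'E'
from h import *
c=load('top'); im=c['img'][:,:,::-1]
cv2.imwrite('pics/crop1.png',cv2.resize(im[145:300,190:410],None,fx=3.6,fy=3.6,interpolation=cv2.INTER_CUBIC))
P=cloud(c)
def box(m): 
    return cv2.minAreaRect((P[m][:,:2]*1000).astype(np.float32))
reg=np.zeros((480,640),bool); reg[145:300,190:410]=1
# rails 
hsv=cv2.cvtColor(im,cv2.COLOR_BGR2HSV)
z=P[...,2]
for lo,hi in((.004,.012),(.034,.041),(.041,.046)):
    m=reg&(z>lo)&(z<hi); print(lo,m.sum(),np.median(z[m]))
m=reg&(z>.034); 
n,lab,st,ce=cv2.connectedComponentsWithStats(m.astype(np.uint8))
for i in range(1,n):
    if st[i,4]>60:
        q=lab==i; print(st[i],box(q),np.percentile(z[q],[5,50,95]))
for nm,(x0,y0,x1,y1),lo,hi in (('b0',(165,285,205,318),.055,.07),('b1',(455,258,495,290),.055,.07),('cup',(120,225,178,275),.07,.085),('coaster',(115,220,185,280),.002,.007),('bowl',(100,150,160,200),.035,.05),('jar',(470,190,522,235),.08,.1)):
    m=np.zeros((480,640),bool); m[y0:y1,x0:x1]=1; m&=(z>lo)&(z<hi)
    print(nm,m.sum(),cv2.minEnclosingCircle((P[m][:,:2]*1000).astype(np.float32)),z[m].mean())
    q=np.zeros((480,640),bool); q[y0:y1,x0:x1]=1; print(z[q].max())
E
```

```text
0.004 11011 0.0075298532576086276
0.034 2967 0.037609402995537895
0.041 1271 0.04273801171802763
[ 195  151  209  109 2496] ((552.340087890625, 75.87847900390625), (401.6524353027344, 430.20465087890625), 65.9638442993164) [0.03464256 0.0373927  0.04100768]
[229 195  77  75 947] ((439.2939453125, 87.5228271484375), (356.1792907714844, 168.7623291015625), 7.686394214630127) [0.03674862 0.04203557 0.0460689 ]
[313 211  80  52 885] ((422.78570556640625, -69.85818481445312), (160.11965942382812, 309.0674133300781), 81.30929565429688) [0.03684008 0.04205215 0.04553522]
b0 298 ((366.2591857910156, 260.39080810546875), 20.180522918701172) 0.0615255066464063
1.1595167235777781
b1 290 ((475.1039123535156, -348.05975341796875), 20.254756927490234) 0.061619626232814834
1.1595167235777781
cup 221 ((469.49481201171875, 359.0041809082031), 34.83788299560547) 0.07680461566268115
1.1595167235777781
coaster 715 ((479.8307189941406, 362.2716979980469), 102.79847717285156) 0.003789531241729084
1.1595167235777781
bowl 328 ((637.3876953125, 413.6220703125), 55.52000045776367) 0.03872095367762843
1.1595167235777781
jar 706 ((610.7955932617188, -396.2246398925781), 32.66425704956055) 0.08910750861304242
1.1595167235777781
```

```bash
cat >> h.py <<'E'
def pts(c,l,h,ox,oy,s): 
    return np.array([ray(c,ox+(a+.5)/s-.5,oy+(b+.5)/s-.5,h)[:2] for a,b in l])*1000
def fitrect(p):
    # corners order -> center, edge dirs
    ce=p.mean(0); e=[p[(i+1)%4]-p[i] for i in range(4)]
    return ce,[np.linalg.norm(x) for x in e],[np.degrees(np.arctan2(x[1],x[0])) for x in e]
E
python3 - <<'E'
from h import *
c=load('top')
r=pts(c,[(108,20),(768,130),(135,56),(760,164),(62,414),(22,404)],.038,190,145,3.6); print(r.round(1))
for a,b in((0,1),(2,3),(2,4),(0,5)): d=r[b]-r[a]; print(np.linalg.norm(d),np.degrees(np.arctan2(d[1],d[0])))
for l in([(218,184),(415,248),(347,450),(143,378)],[(476,240),(725,303),(704,420),(446,364)]): print(fitrect(pts(c,l,.043,190,145,3.6)))
E
```

```text
[[ 710.7  224.9]
 [ 670.7 -190.7]
 [ 688.3  205.4]
 [ 648.3 -186.6]
 [ 459.4  223.6]
 [ 463.6  248.2]]
417.44169849772385 -95.49610442850866
394.0373063673224 -95.8222502291135
229.64083270889014 175.44819981153063
248.22315534425394 174.61112663763504
(array([529.77077436,  98.44710743]), [np.float64(127.28325882021466), np.float64(130.47403299916044), np.float64(130.0340770692402), np.float64(128.09412992946872)], [np.float64(-104.11606958891018), np.float64(166.59232540510308), np.float64(74.83748816125636), np.float64(-14.615262734640897)])
(array([533.30097879, -86.65177022]), [np.float64(155.47730664990226), np.float64(73.30082602701137), np.float64(157.6322461832219), np.float64(79.21055788922259)], [np.float64(-100.24485149564207), np.float64(172.80555912006565), np.float64(81.93354302503445), np.float64(-8.899578220185296)])
```

```bash
cat >> h.py <<'E'
from scipy.spatial.transform import Rotation as Ro
import json
def Rdown(psi):
    c,s=np.cos(np.radians(psi)),np.sin(np.radians(psi))
    return np.array([[-s,c,0],[c,s,0],[0,0,-1.]])
def log(s):
    open('log.jsonl','a').write(json.dumps([list(map(float,s['joint_pos'])),list(map(float,s['tcp_pos'])),np.asarray(s['eef_rot']).tolist()])+'\n')
def plan(pos_mm,R,quiet=False):
    s=read_state(); log(s); R0=np.asarray(s['eef_rot'])
    d=R0.T@(np.asarray(pos_mm)-np.asarray(s['tcp_pos'])*1000)
    w=Ro.from_matrix(R0.T@R).as_rotvec()
    print('shift',d.round(1),'rot',w.round(4),'deg',np.degrees(np.linalg.norm(w)).round(1),'t',round(s['time_s'],2),'q',np.round(s['joint_pos'],2))
def st():
    s=read_state(); log(s); R=np.asarray(s['eef_rot'])
    print('t',round(s['time_s'],2),'pos',(np.array(s['tcp_pos'])*1000).round(1),'psi',np.degrees(np.arctan2(R[1,1],R[0,1])).round(1),'F',np.round(s['contact_force'],1),'op',round(s['opening']*1000,1),'q',np.round(s['joint_pos'],2))
E
python3 -c "
from h import *
plan([471,113,150],Rdown(-14.3))"
```

```text
shift [ 471.8 -514.9   55.4] rot [-1.100e-03 -4.000e-04 -8.574e-01] deg 49.1 t 0.1 q [ 1.07  0.42 -0.01  1.61  0.    1.11 -0.05]
```

>>> {"method": "step_arm", "body": {
  "targets": [
    [[472, -515, 55, 0, 0, -0.857, 140], [472, -515, 55, 0, 0, -0.857, 140], [472, -515, 55, 0, 0, -0.857, 140], [472, -515, 55, 0, 0, -0.857, 140], [472, -515, 55, 0, 0, -0.857, 140]]
  ]
}}

```text
time_s: 0.6
tcp_pos: [0.3479, -0.3172, 0.1855]
eef_rot: [[0.344, 0.939, -0.001], [0.939, -0.344, 0.001], [0.0, -0.001, -1.0]]
contact_force: [0.9, -0.1, 0.5]
opening: 0.0574
```

```bash
python3 -c "
from h import *
plan([471,113,150],Rdown(-14.3))"
```

```text
shift [446.3 -32.3  35.8] rot [-0.0009 -0.0005 -0.1013] deg 5.8 t 0.6 q [ 0.9   0.17 -0.25  2.    0.05  0.98  0.27]
```

>>> {"method": "step_arm", "body": {
  "targets": [
    [[446, -32, 36, 0, 0, -0.101, 140], [446, -32, 36, 0, 0, -0.101, 140], [446, -32, 36, 0, 0, -0.101, 140], [446, -32, 36, 0, 0, -0.101, 140], [446, -32, 36, 0, 0, -0.101, 140]]
  ]
}}

```text
time_s: 1.1
tcp_pos: [0.4163, -0.0778, 0.1658]
eef_rot: [[0.248, 0.969, -0.0], [0.969, -0.248, 0.0], [0.0, -0.001, -1.0]]
contact_force: [0.8, -1.6, 0.1]
opening: 0.0424
```

>>> {"method": "step_arm", "body": {
  "targets": [
    [[0, 0, 0, 0, 0, 0, 140]]
  ]
}}

```text
time_s: 1.2
tcp_pos: [0.4171, -0.0725, 0.1656]
eef_rot: [[0.241, 0.971, -0.0], [0.971, -0.241, 0.001], [0.001, -0.001, -1.0]]
contact_force: [-1.0, -0.8, 0.9]
opening: 0.0425
```

```bash
python3 -c "
from h import *
plan([471,113,150],Rdown(-14.3))"
```

```text
shift [193.    7.6  15.9] rot [-0.0006 -0.0013  0.0063] deg 0.4 t 1.2 q [ 0.56  0.13 -0.49  2.12  0.07  0.91 -0.21]
```

>>> {"method": "step_arm", "body": {
  "targets": [
    [[193, 8, 16, 0, 0, 0.006, 140], [193, 8, 16, 0, 0, 0.006, 140], [193, 8, 16, 0, 0, 0.006, 140], [193, 8, 16, 0, 0, 0.006, 140], [193, 8, 16, 0, 0, 0.006, 140]]
  ]
}}

```text
time_s: 1.7
tcp_pos: [0.4716, 0.1188, 0.1495]
eef_rot: [[0.24, 0.971, -0.001], [0.971, -0.24, 0.004], [0.004, -0.001, -1.0]]
contact_force: [-0.3, -0.5, 0.0]
opening: 0.0425
```

```bash
python3 -c "
from h import *
plan([471,113,26],Rdown(-14.3))
snap('side','s1',(180,170,460,400),2.6);snap('top','t1')"
```

```text
shift [ -6.2   1.  123.5] rot [-0.0015 -0.0037  0.0073] deg 0.5 t 1.7 q [ 0.22  0.29 -0.61  1.99  0.2   0.92 -0.74]
```

The gripper hangs over the near wall of the square tray (side crop, wall mid near (327,320)), and nothing has moved. Descending.

>>> {"method": "step_arm", "body": {
  "targets": [
    [[-6, 1, 45, 0, 0, 0.007, 140], [-6, 1, 90, 0, 0, 0.007, 140], [-6, 1, 112, 0, 0, 0.007, 140], [-6, 1, 123, 0, 0, 0.007, 140], [-6, 1, 123, 0, 0, 0.007, 140]]
  ]
}}

```text
time_s: 2.3
tcp_pos: [0.4699, 0.1066, 0.0258]
eef_rot: [[0.253, 0.968, -0.003], [0.968, -0.253, 0.001], [0.0, -0.003, -1.0]]
contact_force: [0.3, -0.8, -0.4]
opening: 0.0422
```

```bash
python3 -c "
from h import *
st()
snap('side','s2',(180,170,460,400),2.6)"
```

```text
t 2.3 pos [469.9 106.6  25.8] psi -14.6 F [ 0.3 -0.8 -0.4] op 42.2 q [ 0.14  0.49 -0.51  2.08  0.38  0.67 -0.87]
```

>>> {"method": "step_arm", "body": {
  "targets": [
    [[0, 0, 0, 0, 0, 0, 255], [0, 0, 0, 0, 0, 0, 255], [0, 0, 0, 0, 0, 0, 255], [0, 0, 0, 0, 0, 0, 255], [0, 0, 0, 0, 0, 0, 255]]
  ],
  "grip_force": 25
}}

```text
time_s: 2.85
tcp_pos: [0.4707, 0.107, 0.0271]
eef_rot: [[0.252, 0.968, -0.001], [0.968, -0.252, 0.001], [0.001, -0.001, -1.0]]
contact_force: [0.1, -1.1, 6.6]
opening: 0.0073
```

```bash
python3 -c "
from h import *
st()
c=snap('side','s2',(180,170,460,400),2.6)
"
```

```text
t 2.85 pos [470.7 107.   27.1] psi -14.6 F [ 0.1 -1.1  6.6] op 7.3 q [ 0.14  0.48 -0.51  2.08  0.38  0.67 -0.87]
```

```bash
python3 -c "
from h import *
plan([551.7,142.2,26.8],Rdown(-5.6))"
```

```text
shift [54.5 69.5  0.2] rot [-0.0013 -0.001  -0.1573] deg 9.0 t 2.9 q [ 0.14  0.48 -0.51  2.08  0.38  0.67 -0.87]
```

>>> {"method": "step_arm", "body": {
  "targets": [
    [[9, 11, 0.2, 0, 0, -0.026, 255], [18, 23, 0.2, 0, 0, -0.052, 255], [27, 35, 0.2, 0, 0, -0.079, 255], [36, 46, 0.2, 0, 0, -0.105, 255], [45, 58, 0.2, 0, 0, -0.131, 255]]
  ]
}}

```text
time_s: 3.4
tcp_pos: [0.5382, 0.1359, 0.027]
eef_rot: [[0.123, 0.992, -0.002], [0.992, -0.123, 0.0], [0.0, -0.002, -1.0]]
contact_force: [-6.0, -2.5, 9.7]
opening: 0.0079
```

```bash
python3 -c "
from h import *
st();plan([551.7,142.2,26.8],Rdown(-5.6))"
```

```text
t 3.4 pos [538.2 135.9  27. ] psi -7.1 F [-6.  -2.5  9.7] op 7.9 q [ 0.11  0.59 -0.53  1.9   0.42  0.76 -0.77]
shift [ 7.9 12.6  0.1] rot [-0.0022 -0.0002 -0.0255] deg 1.5 t 3.4 q [ 0.11  0.59 -0.53  1.9   0.42  0.76 -0.77]
```

>>> {"method": "step_arm", "body": {
  "targets": [
    [[4, 6, 0.1, 0, 0, -0.013, 255], [8, 12.6, 0.1, 0, 0, -0.026, 255], [8, 12.6, 0.1, 0, 0, -0.026, 255]]
  ]
}}

```text
time_s: 3.7
tcp_pos: [0.5524, 0.1427, 0.027]
eef_rot: [[0.097, 0.995, -0.001], [0.995, -0.097, 0.001], [0.001, -0.001, -1.0]]
contact_force: [2.9, 0.5, 2.0]
opening: 0.0081
```

```bash
python3 -c "
from h import *
st();snap('side','s3',(160,170,440,400),2.6);snap('top','t3',(190,145,410,300),3.6)"
```

```text
t 3.7 pos [552.4 142.7  27. ] psi -5.5 F [2.9 0.5 2. ] op 8.1 q [ 0.1   0.61 -0.53  1.86  0.42  0.78 -0.75]
```

The square tray is near the corner (side crop corner around (90,330)), a few mm short of both rails. Creep toward the far rail, then the left rail, watching force.

>>> {"method": "step_arm", "body": {
  "targets": [
    [[0, 2, 0, 0, 0, 0, 255], [0, 4, 0, 0, 0, 0, 255], [0, 6, 0, 0, 0, 0, 255]]
  ]
}}

```text
time_s: 4.1
tcp_pos: [0.5569, 0.142, 0.027]
eef_rot: [[0.097, 0.995, -0.003], [0.995, -0.097, 0.001], [0.0, -0.003, -1.0]]
contact_force: [-6.1, 0.9, 8.3]
opening: 0.0073
```

```bash
python3 -c "
from h import *
st()"
```

```text
t 4.1 pos [556.9 142.   27. ] psi -5.6 F [-6.1  0.9  8.3] op 7.3 q [ 0.1   0.62 -0.53  1.85  0.42  0.79 -0.75]
```

>>> {"method": "step_arm", "body": {
  "targets": [
    [[0, 2, 0, 0, 0, 0, 255], [0, 3, 0, 0, 0, 0, 255], [0, 3, 0, 0, 0, 0, 255]]
  ]
}}

```text
time_s: 4.4
tcp_pos: [0.5573, 0.142, 0.027]
eef_rot: [[0.096, 0.995, -0.007], [0.995, -0.096, -0.0], [-0.001, -0.007, -1.0]]
contact_force: [-17.1, -0.3, 19.1]
opening: 0.0077
```

>>> {"method": "step_arm", "body": {
  "targets": [
    [[2, 0, 0, 0, 0, 0, 255], [4, 0, 0, 0, 0, 0, 255], [4, 0, 0, 0, 0, 0, 255]]
  ]
}}

```text
time_s: 4.7
tcp_pos: [0.5567, 0.1445, 0.027]
eef_rot: [[0.097, 0.995, -0.009], [0.995, -0.097, -0.003], [-0.004, -0.009, -1.0]]
contact_force: [-7.4, -8.0, 13.2]
opening: 0.0078
```

```bash
python3 -c "
from h import *
st()"
```

```text
t 4.7 pos [556.7 144.5  27. ] psi -5.6 F [-7.4 -8.  13.2] op 7.8 q [ 0.1   0.62 -0.53  1.84  0.42  0.8  -0.75]
```

>>> {"method": "step_arm", "body": {
  "targets": [
    [[2, 2, 0, 0, 0, 0, 255], [4, 2, 0, 0, 0, 0, 255], [4, 2, 0, 0, 0, 0, 255]]
  ]
}}

```text
time_s: 5.0
tcp_pos: [0.5569, 0.1456, 0.0266]
eef_rot: [[0.099, 0.995, -0.014], [0.995, -0.099, -0.008], [-0.009, -0.013, -1.0]]
contact_force: [-16.7, -14.0, 21.2]
opening: 0.0077
```

```bash
python3 -c "
from h import *
st();snap('side','s4',(160,170,440,400),2.6);"
```

```text
t 5.0 pos [556.9 145.6  26.6] psi -5.7 F [-16.7 -14.   21.2] op 7.7 q [ 0.09  0.63 -0.53  1.84  0.42  0.81 -0.75]
```

>>> {"method": "step_arm", "body": {
  "targets": [
    [[-1, -1, 0, 0, 0, 0, 180], [-1, -1, 0, 0, 0, 0, 180], [-1, -1, 0, 0, 0, 0, 180]]
  ]
}}

```text
time_s: 5.35
tcp_pos: [0.5557, 0.1448, 0.0266]
eef_rot: [[0.099, 0.995, -0.014], [0.995, -0.099, -0.007], [-0.009, -0.013, -1.0]]
contact_force: [0.1, -0.5, 0.2]
opening: 0.0266
```

>>> {"method": "step_arm", "body": {
  "targets": [
    [[0, 0, -40, 0.014, 0.006, 0, 180], [0, 0, -80, 0.014, 0.006, 0, 180], [0, 0, -120, 0.014, 0.006, 0, 180], [-80, -100, -130, 0.014, 0.006, 0, 180], [-100, -120, -130, 0.014, 0.006, 0, 180]]
  ]
}}

```text
time_s: 5.85
tcp_pos: [0.4742, 0.0906, 0.1555]
eef_rot: [[0.098, 0.995, -0.025], [0.995, -0.098, 0.001], [-0.001, -0.025, -1.0]]
contact_force: [1.4, -1.0, 0.6]
opening: 0.0277
```

```bash
python3 -c "
from h import *
st();snap('side','s5',(160,170,440,400),2.6);snap('top','t5',(190,145,410,300),3.6)"
```

```text
t 5.85 pos [474.2  90.6 155.5] psi -5.6 F [ 1.4 -1.   0.6] op 27.7 q [ 0.31  0.3  -0.65  1.97  0.21  0.96 -0.54]
```

Square tray sits flush in both views. Now the long tray: grip its near wall the same way.

```bash
python3 -c "
from h import *
plan([498,-81,110],Rdown(-9))"
```

```text
shift [-164.2   45.3   44.5] rot [-0.0275  0.0066  0.056 ] deg 3.6 t 5.95 q [ 0.32  0.29 -0.65  1.98  0.21  0.96 -0.54]
```

>>> {"method": "step_arm", "body": {
  "targets": [
    [[-50, 13, 10, -0.0275, 0.0066, 0.056, 140], [-100, 28, 25, -0.0275, 0.0066, 0.056, 140], [-164, 45, 44, -0.0275, 0.0066, 0.056, 140], [-164, 45, 44, -0.0275, 0.0066, 0.056, 140], [-164, 45, 44, -0.0275, 0.0066, 0.056, 140]]
  ]
}}

```text
time_s: 6.45
tcp_pos: [0.4976, -0.0844, 0.1093]
eef_rot: [[0.161, 0.987, -0.001], [0.987, -0.161, -0.0], [-0.0, -0.001, -1.0]]
contact_force: [0.2, -0.4, 0.2]
opening: 0.0423
```

```bash
python3 -c "
from h import *
plan([498,-81,26],Rdown(-9))"
```

```text
shift [ 3.5 -0.  83.3] rot [-0.0014  0.0004 -0.0051] deg 0.3 t 6.45 q [ 0.55  0.37 -0.53  1.98  0.25  0.85 -0.28]
```

>>> {"method": "step_arm", "body": {
  "targets": [
    [[3, 0, 40, 0, 0, 0, 140], [3, 0, 70, 0, 0, 0, 140], [3, 0, 83, 0, 0, 0, 140], [3, 0, 83, 0, 0, 0, 140]]
  ]
}}

```text
time_s: 6.85
tcp_pos: [0.4974, -0.0804, 0.0254]
eef_rot: [[0.16, 0.987, -0.004], [0.987, -0.16, 0.001], [0.0, -0.004, -1.0]]
contact_force: [-0.0, -0.5, 0.8]
opening: 0.0424
```

```bash
python3 -c "
from h import *
st();snap('side','s6',(200,100,480,330),2.6)"
```

```text
t 6.85 pos [497.4 -80.4  25.4] psi -9.2 F [-0.  -0.5  0.8] op 42.4 q [ 0.49  0.51 -0.47  2.03  0.36  0.69 -0.37]
```

Fingers straddle the near wall of the natural-wood long tray (crop (315,310)). Closing.

>>> {"method": "step_arm", "body": {
  "targets": [
    [[0, 0, 0, 0, 0, 0, 255], [0, 0, 0, 0, 0, 0, 255], [0, 0, 0, 0, 0, 0, 255], [0, 0, 0, 0, 0, 0, 255], [0, 0, 0, 0, 0, 0, 255]]
  ]
}}

```text
time_s: 7.4
tcp_pos: [0.4986, -0.0808, 0.027]
eef_rot: [[0.161, 0.987, -0.001], [0.987, -0.161, 0.0], [0.0, -0.001, -1.0]]
contact_force: [-0.1, -0.6, 6.1]
opening: 0.0078
```

```bash
python3 -c "
from h import *
st()
ex=np.array([.9956,-.0941]);ey=np.array([.0941,.9956])
c0=np.array([533.3,-86.7]); e0=np.array([np.cos(np.radians(-9.2)),np.sin(np.radians(-9.2))]);f0=np.array([-e0[1],e0[0]])
p=np.array(read_state()['tcp_pos'])[:2]*1000; o=[(p-c0)@e0,(p-c0)@f0]; print(o)
tgt=np.array([629.5,-.4])-5*ex-6*ey-36*ex+o[1]*ey; print(tgt)
plan([*tgt,read_state()['tcp_pos'][2]*1000-.2],Rdown(-5.6))
"
```

```text
t 7.4 pos [498.6 -80.8  27. ] psi -9.2 F [-0.1 -0.6  6.1] op 7.8 q [ 0.49  0.51 -0.47  2.03  0.36  0.69 -0.37]
[np.float64(-35.20428483302233), np.float64(0.29732233284894705)]
[588.14377803  -2.21948589]
shift [91.9 75.8  0.1] rot [-0.0008 -0.     -0.0635] deg 3.6 t 7.4 q [ 0.49  0.51 -0.47  2.03  0.36  0.69 -0.37]
```

>>> {"method": "step_arm", "body": {
  "targets": [
    [[13, 11, 0.1, 0, 0, -0.01, 255], [26, 21, 0.1, 0, 0, -0.02, 255], [39, 32, 0.1, 0, 0, -0.03, 255], [52, 43, 0.1, 0, 0, -0.04, 255], [65, 54, 0.1, 0, 0, -0.05, 255]]
  ]
}}

```text
time_s: 7.9
tcp_pos: [0.5633, -0.0244, 0.027]
eef_rot: [[0.11, 0.994, -0.001], [0.994, -0.11, -0.0], [-0.0, -0.001, -1.0]]
contact_force: [-4.2, -3.0, 8.1]
opening: 0.0077
```

```bash
python3 -c "
from h import *
st()
plan([588.1,-2.2,26.9],Rdown(-5.6))
"
```

```text
t 7.9 pos [563.3 -24.4  27. ] psi -6.3 F [-4.2 -3.   8.1] op 7.7 q [ 0.36  0.59 -0.48  1.88  0.38  0.76 -0.44]
shift [24.8 22.2  0. ] rot [-0.0011  0.0003 -0.0126] deg 0.7 t 7.9 q [ 0.36  0.59 -0.48  1.88  0.38  0.76 -0.44]
```

>>> {"method": "step_arm", "body": {
  "targets": [
    [[10, 9, 0, 0, 0, -0.008, 255], [20, 18, 0, 0, 0, -0.013, 255], [25, 22, 0, 0, 0, -0.013, 255], [25, 22, 0, 0, 0, -0.013, 255]]
  ]
}}

```text
time_s: 8.3
tcp_pos: [0.5891, -0.0003, 0.027]
eef_rot: [[0.096, 0.995, -0.0], [0.995, -0.096, 0.001], [0.001, -0.0, -1.0]]
contact_force: [1.6, 1.3, 3.3]
opening: 0.0076
```

```bash
python3 -c "
from h import *
st();snap('side','s7',(160,150,440,380),2.6)
"
```

```text
t 8.3 pos [ 5.891e+02 -3.000e-01  2.700e+01] psi -5.5 F [1.6 1.3 3.3] op 7.6 q [ 0.31  0.63 -0.48  1.82  0.39  0.79 -0.46]
```

A few mm short on both sides. Creep to the far rail, then to the square tray.

>>> {"method": "step_arm", "body": {
  "targets": [
    [[0, 2, 0, 0, 0, 0, 255], [0, 4, 0, 0, 0, 0, 255], [0, 6, 0, 0, 0, 0, 255], [0, 8, 0, 0, 0, 0, 255]]
  ]
}}

```text
time_s: 8.75
tcp_pos: [0.5935, -0.001, 0.0269]
eef_rot: [[0.095, 0.995, -0.007], [0.995, -0.095, 0.0], [-0.0, -0.007, -1.0]]
contact_force: [-35.0, 2.5, 37.6]
opening: 0.0079
```

>>> {"method": "step_arm", "body": {
  "targets": [
    [[2, 0, 0, 0, 0, 0, 255], [4, 0, 0, 0, 0, 0, 255], [6, 0, 0, 0, 0, 0, 255]]
  ]
}}

```text
time_s: 9.05
tcp_pos: [0.5937, 0.0035, 0.0269]
eef_rot: [[0.097, 0.995, -0.008], [0.995, -0.097, -0.001], [-0.002, -0.007, -1.0]]
contact_force: [-6.8, -11.6, 11.3]
opening: 0.008
```

```bash
python3 -c "
from h import *
st()
"
```

```text
t 9.05 pos [593.7   3.5  26.9] psi -5.5 F [ -6.8 -11.6  11.3] op 8.0 q [ 0.3   0.64 -0.47  1.8   0.39  0.81 -0.47]
```

>>> {"method": "step_arm", "body": {
  "targets": [
    [[2, 2, 0, 0, 0, 0, 255], [3, 3, 0, 0, 0, 0, 255], [3, 3, 0, 0, 0, 0, 255]]
  ]
}}

```text
time_s: 9.35
tcp_pos: [0.5938, 0.0039, 0.0266]
eef_rot: [[0.098, 0.995, -0.014], [0.995, -0.098, -0.005], [-0.007, -0.014, -1.0]]
contact_force: [-24.1, -11.1, 26.7]
opening: 0.0079
```

```bash
python3 -c "
from h import *
st()
"
```

```text
t 9.35 pos [593.8   3.9  26.6] psi -5.6 F [-24.1 -11.1  26.7] op 7.9 q [ 0.3   0.64 -0.47  1.79  0.39  0.82 -0.47]
```

Release, lift and move clear to inspect from above.

>>> {"method": "step_arm", "body": {
  "targets": [
    [[-1, -1, 0, 0, 0, 0, 180], [-1, -1, 0, 0, 0, 0, 180], [-1, -1, 0, 0, 0, 0, 180]]
  ]
}}

```text
time_s: 9.65
tcp_pos: [0.5929, 0.0032, 0.0266]
eef_rot: [[0.098, 0.995, -0.014], [0.995, -0.098, -0.005], [-0.006, -0.013, -1.0]]
contact_force: [0.3, -0.2, 0.1]
opening: 0.0261
```

>>> {"method": "step_arm", "body": {
  "targets": [
    [[0, 0, -40, 0.014, 0.006, 0, 180], [0, 0, -80, 0.014, 0.006, 0, 180], [0, 0, -120, 0.014, 0.006, 0, 180], [-50, -50, -150, 0.014, 0.006, 0, 180], [-100, -100, -180, 0.014, 0.006, 0, 180]]
  ]
}}

```text
time_s: 10.15
tcp_pos: [0.5236, -0.0542, 0.1877]
eef_rot: [[0.096, 0.995, -0.026], [0.995, -0.096, 0.003], [0.0, -0.026, -1.0]]
contact_force: [0.5, -2.1, 0.4]
opening: 0.0278
```

>>> {"method": "step_arm", "body": {
  "targets": [
    [[-250, -40, -50, 0, 0, 0, 0], [-250, -40, -50, 0, 0, 0, 0], [-250, -40, -50, 0, 0, 0, 0], [-250, -40, -50, 0, 0, 0, 0], [-250, -40, -50, 0, 0, 0, 0]]
  ]
}}

```text
time_s: 10.65
tcp_pos: [0.4624, -0.2935, 0.2377]
eef_rot: [[0.096, 0.995, -0.025], [0.995, -0.096, 0.003], [0.0, -0.026, -1.0]]
contact_force: [1.3, 0.7, 0.2]
opening: 0.0642
```

```bash
python3 -c "
from h import *
st();snap('side','s8',(160,150,440,380),2.6);snap('top','t8',(190,145,410,300),3.6)
"
```

```text
t 10.65 pos [ 462.4 -293.5  237.7] psi -5.5 F [1.3 0.7 0.2] op 64.2 q [ 0.88  0.29 -0.45  1.74  0.15  1.16  0.28]
```

Both trays are flush in both views: square tray corner at top-crop (137,55), trays meeting at (330,95). Next I fit the arm's kinematics from the logged poses so I can plan a pour that stays in reach.

```bash
cp /tmp/top.npz ref_top.npz; cp /tmp/side.npz ref_side.npz; cat > fit.py <<'E'
from h import *
import itertools
from scipy.optimize import least_squares
D=[json.loads(l) for l in open('log.jsonl')]
Q=np.array([d[0] for d in D]);Pp=np.array([d[1] for d in D]);RR=np.array([d[2] for d in D])
ax='zyzyzyz'
def ori(q,s,a0,a7):
    R=Ro.from_euler('z',a0)
    for i in range(7): R=R*Ro.from_euler(ax[i],s[i]*q[:,i])
    return R*Ro.from_euler('z',a7)
best=[]
for s in itertools.product((1,-1),repeat=7):
    if s[1]<0: continue
    for a0 in (0,np.pi/2,np.pi,-np.pi/2):
        f=lambda x: (ori(Q,s,x[0],x[1]).as_matrix()-RR).ravel()
        r=least_squares(f,[a0,0.1]); best.append((r.cost,s,r.x))
best.sort(key=lambda b:b[0])
for b in best[:4]: print(b)
E
python3 fit.py; wc -l log.jsonl
```

```text
(np.float64(3.3143988246822005e-26), (-1, 1, -1, 1, -1, 1, -1), array([-4.68630294e-13,  1.57079633e+00]))
(np.float64(5.163054921907442e-24), (-1, 1, -1, 1, -1, 1, -1), array([6.28318531, 1.57079633]))
(np.float64(3.1056429264673327e-21), (-1, 1, -1, 1, -1, 1, -1), array([-1.05111685e-09,  1.57079633e+00]))
(np.float64(1.3333726073179672e-14), (-1, 1, -1, 1, -1, 1, -1), array([-2.18641899e-06,  1.57079414e+00]))
25 log.jsonl
```

```bash
cat >> h.py <<'E'
SG=(-1,1,-1,1,-1,1,-1); AX='zyzyzyz'
def frames(q):
    R=Ro.identity(); F=[R.as_matrix()]
    for i in range(7): R=R*Ro.from_euler(AX[i],SG[i]*q[i]); F.append(R.as_matrix())
    F[-1]=F[-1]@Ro.from_euler('z',np.pi/2).as_matrix(); return F
try: OFF=np.load('off.npy')
except Exception: OFF=None
def fk(q):
    F=frames(q); return sum(F[i]@OFF[i] for i in range(8)),F[-1]
LO=np.array([-2.81,-.39,-1.27,.06,-1.19,.19,-2.82]);HI=np.array([2.81,2.02,1.25,2.57,4.33,2,2.82])
def ik(p,R,q0,w=.02,free=None):
    from scipy.optimize import least_squares
    def f(q):
        P,A=fk(q); return np.r_[(P-p)*10,(Ro.from_matrix(R.T@A)).as_rotvec()*3,w*(q-q0)]
    r=least_squares(f,np.clip(q0,LO+.03,HI-.03),bounds=(LO+.02,HI-.02))
    P,A=fk(r.x); return r.x,np.linalg.norm(P-p),np.degrees(np.linalg.norm(Ro.from_matrix(R.T@A).as_rotvec()))
E
python3 - <<'E'
from h import *
D=[json.loads(l) for l in open('log.jsonl')]
A=[];b=[]
for q,p,R in D:
    A.append(np.hstack(frames(q))); b.append(p)
A=np.vstack(A);b=np.hstack(b)
# use only z offsets + x offsets first
cols=[2+3*i for i in range(8)]
x,res,rk,sv=np.linalg.lstsq(A[:,cols],b,rcond=1e-6);print(x.round(4),rk,np.abs(A[:,cols]@x-b).max())
X,_,rk,sv=np.linalg.lstsq(A,b,rcond=1e-7);print(X.reshape(8,3).round(4),rk,np.abs(A@X-b).max())
np.save('off.npy',X.reshape(8,3))
E
```

```text
[-0.0925 -0.0925  0.2818  0.2818  0.2109  0.2109 -0.0251 -0.0251] 4 0.036434848160015576
[[ 0.000e+00  0.000e+00  1.446e-01]
 [-0.000e+00 -7.200e-03  1.446e-01]
 [-0.000e+00 -7.300e-03  2.509e-01]
 [ 0.000e+00 -7.900e-03  2.509e-01]
 [ 0.000e+00 -8.000e-03  2.349e-01]
 [-0.000e+00 -2.000e-04  2.349e-01]
 [ 0.000e+00 -2.000e-04  1.669e-01]
 [-0.000e+00 -0.000e+00  1.669e-01]] 17 1.4988010832439613e-15
```

```bash
cat > pl.py <<'E'
from h import *
def Rt(al,ph,flip=1):
    al,ph=np.radians(al),np.radians(ph)
    z=np.array([np.cos(ph)*np.cos(al),np.cos(ph)*np.sin(al),-np.sin(ph)]); y=flip*np.array([-np.sin(al),np.cos(al),0]); return np.c_[np.cross(y,z),y,z]
cup=np.array([.4695,.359,.044])
E
python3 - <<'E'
from pl import *
qn=np.array(read_state()['joint_pos']); print(qn.round(2))
rng=np.random.default_rng(0)
seeds=[qn,np.array([-.6,.6,0,1.6,0,.5,0]),np.array([-.6,.6,0,1.6,3.1,.6,0]),np.array([-1.2,.3,.8,2,1.,1,0]),np.array([-1.2,.3,-.8,2,2.,1,0])]
for ph in (20,30,40):
  for al in (-30,-15,0,15,37,60):
    for fl in(1,-1):
      R=Rt(al,ph,fl); p=cup+.019*R[:,2]
      for k,s in enumerate(seeds):
        q,e,a=ik(p,R,s,.001)
        if e<.002 and a<1: print(ph,al,fl,k,q.round(2))
E
```

```text
[ 0.88  0.29 -0.45  1.74  0.15  1.16  0.28]
20 -30 1 0 [-0.83  0.99 -0.5   1.89  1.52  1.65 -1.27]
20 -30 1 1 [-1.87  1.19  0.83  1.92  0.62  0.73 -0.83]
20 -30 1 2 [-0.97  0.94 -0.31  1.89  1.43  1.51 -1.27]
20 -30 1 3 [-1.69  1.04  0.58  1.92  0.92  0.9  -1.04]
20 -30 1 4 [-0.97  0.94 -0.32  1.89  1.44  1.52 -1.27]
20 -30 -1 2 [-0.93  0.95 -0.36  1.89  1.46  1.55  1.87]
20 -30 -1 3 [-1.41  0.93  0.22  1.91  1.17  1.15  1.95]
20 -30 -1 4 [-0.93  0.95 -0.37  1.89  1.46  1.55  1.87]
20 -15 1 0 [-0.71  0.99 -0.62  2.07  1.81  1.68 -1.28]
20 -15 1 1 [-1.42  0.89  0.21  2.09  1.5   1.06 -1.38]
20 -15 1 2 [-0.94  0.9  -0.34  2.07  1.69  1.46 -1.34]
20 -15 1 3 [-1.62  0.95  0.45  2.1   1.4   0.87 -1.36]
20 -15 1 4 [-0.91  0.91 -0.37  2.07  1.71  1.48 -1.33]
20 -15 -1 2 [-1.07  0.88 -0.19  2.08  1.64  1.35  1.79]
20 -15 -1 3 [-1.55  0.92  0.36  2.09  1.44  0.95  1.77]
20 -15 -1 4 [-1.04  0.88 -0.23  2.08  1.65  1.38  1.79]
20 0 1 0 [-0.54  1.03 -0.72  2.23  2.15  1.72 -1.22]
20 0 1 1 [-1.11  0.85 -0.09  2.25  1.95  1.27 -1.49]
20 0 1 2 [-0.82  0.9  -0.41  2.24  2.02  1.48 -1.38]
20 0 1 3 [-
[... 5776 characters left out ...]
 1 1 [ 0.11  0.85 -0.96  2.38  2.6   0.88 -0.67]
40 37 1 2 [-0.26  0.64 -0.53  2.39  2.79  0.76 -1.11]
40 37 1 3 [-0.42  0.6  -0.36  2.39  2.87  0.73 -1.26]
40 37 1 4 [-0.02  0.75 -0.8   2.38  2.67  0.82 -0.84]
40 37 -1 2 [-1.18  0.65  0.49  2.42  3.27  0.74  1.17]
40 37 -1 4 [-0.88  0.58  0.15  2.41  3.1   0.71  1.47]
40 60 1 0 [ 0.55  1.17 -1.25  2.31  2.5   0.55  0.18]
40 60 1 1 [ 0.55  1.17 -1.25  2.31  2.5   0.55  0.18]
40 60 1 2 [ 0.29  0.82 -0.89  2.31  3.16  0.43 -0.74]
40 60 1 3 [ 0.48  1.03 -1.13  2.31  2.7   0.47 -0.12]
40 60 1 4 [ 0.46  1.   -1.11  2.31  2.75  0.46 -0.19]
40 60 -1 2 [-0.74  0.62  0.28  2.35  3.89  0.81  1.24]
40 60 -1 4 [-0.59  0.6   0.12  2.34  3.86  0.74  1.33]
```

```bash
python3 - <<'E'
from h import *
for n,(x0,y0,x1,y1),s in(('top',(110,215,210,320),6),('side',(225,340,355,430),6)):
    c=load(n); P=cloud(c); z=P[...,2]
    cv2.imwrite(f'pics/cup_{n}.png',cv2.resize(c['img'][y0:y1,x0:x1,::-1],None,fx=s,fy=s,interpolation=cv2.INTER_CUBIC))
    m=np.zeros((480,640),bool); m[y0:y1,x0:x1]=1
    w=m&(z>.07)&(z<.084)&(np.hypot(P[...,0]-.47,P[...,1]-.359)<.06)
    print(n,cv2.minEnclosingCircle((P[w][:,:2]*1000).astype(np.float32)),cv2.fitEllipse((P[w][:,:2]*1000).astype(np.float32)))
    w=m&(z>.056)&(z<.068)&(np.hypot(P[...,0]-.366,P[...,1]-.26)<.05)
    print(n,cv2.minEnclosingCircle((P[w][:,:2]*1000).astype(np.float32)))
E
```

```text
top ((470.3988952636719, 358.5672912597656), 35.04214859008789) ((469.4420166015625, 358.1415710449219), (64.57787322998047, 64.75831604003906), 129.3326873779297)
top ((367.16326904296875, 260.1542663574219), 20.598237991333008)
side ((470.99017333984375, 360.74139404296875), 34.92847442626953) ((470.8756408691406, 361.0908508300781), (64.36431884765625, 64.76292419433594), 20.461257934570312)
side ((369.14007568359375, 262.451904296875), 21.15807342529297)
```

```bash
cat >> pl.py <<'E'
cup=np.array([.4702,.3595,.044])
AL,PH=-20,25
RG=Rt(AL,PH,-1)
def cupaxis_in_tool(): return RG.T@np.array([0,0,1.])
def pour(th,al,ph,lip,h_above_grasp=.035):
    """tool pose with turn th(deg,+ about tool z) with lip lowest point at lip. grasp pt at 40 mm up cup -> rim 35 above"""
    R=Rt(al,ph,-1)@Ro.from_rotvec([0,0,np.radians(th)]).as_matrix()
    u=R@cupaxis_in_tool()
    d=np.array([0,0,-1.]);d=d-(d@u)*u
    d=d/np.linalg.norm(d) if np.linalg.norm(d)>1e-3 else d*0
    g=lip-(u*h_above_grasp+d*.034)
    return g+.019*R[:,2],R,u,d
E
python3 - <<'E'
from pl import *
s=np.array([-.95,.8,-.28,2.1,1.6,1.25,1.9])
p=cup+.019*RG[:,2]
q0,e,a=ik(p,RG,s,.002); print('grasp',p,q0.round(2),e,a)
qp,e,a=ik(p-.11*RG[:,2],RG,q0,.002); print('pre',(p-.11*RG[:,2]),qp.round(2),e,a)
ql,e,a=ik(p+[0,0,.12],RG,q0,.002); print('lift',ql.round(2),e,a)
for al in(-30,-15,0,15,30):
  q=ql
  for th in(0,60,100,130,160):
    P,R,u,d=pour(th,al,25,np.array([.618,.175,.085]))
    q,e,a=ik(P,R,q,.002); print(al,th,P.round(3),'u',u.round(2),q.round(2),round(e,4),round(a,1))
E
```

```text
grasp [0.48638136 0.35361047 0.03597025] [-0.99  0.85 -0.27  2.03  1.55  1.33  1.88] 1.2953447558928835e-08 4.917320939311709e-06
pre [0.39269978 0.38770777 0.08245826] [-1.11  0.77 -0.37  2.04  1.37  1.45  1.9 ] 2.879306534324324e-08 5.179399317254226e-06
lift [-0.96  0.6  -0.31  2.06  1.44  1.34  2.1 ] 4.223519722586897e-08 1.1866064956523409e-05
-30 0 [0.633 0.166 0.042] u [0. 0. 1.] [-0.67  0.81 -0.12  2.06  1.75  1.16  1.88] 0.0 0.0
-30 60 [0.666 0.201 0.084] u [-0.56 -0.58  0.59] [-0.62  0.77 -0.19  1.96  1.69  1.18  1.01] 0.0 0.0
-30 100 [0.663 0.186 0.11 ] u [-0.84 -0.55  0.04] [-0.57  0.71 -0.23  2.    1.7   1.19  0.34] 0.0 0.0
-30 130 [0.653 0.173 0.121] u [-0.89 -0.29 -0.35] [-0.53  0.67 -0.27  2.04  1.71  1.2  -0.18] 0.0 0.0
-30 160 [0.641 0.165 0.125] u [-0.8   0.1  -0.59] [-0.51  0.65 -0.3   2.07  1.71  1.22 -0.72] 0.0 0.0
-15 0 [0.635 0.171 0.042] u [0. 0. 1.] [-0.57  0.78 -0.14  2.21  2.13  1.13  1.78] 0.0 0.0
-15 60 [0.658 0.213 0.084] u [-0.39 -0.71  0.59] [-0.45  0.73 -0.34  2.12  2.03  1.16  0.95] 0.0 0.0
-15 100 [0.659 0.198 0.11 ] u [-0.67 -0.75  0.04] [-0.33  0
[... 1029 characters left out ...]
.0
15 130 [0.644 0.198 0.121] u [-0.43 -0.83 -0.35] [ 0.41  0.8  -0.95  2.34  2.76  1.02  0.05] 0.0 0.0
15 160 [0.641 0.184 0.125] u [-0.64 -0.49 -0.59] [ 0.58  0.92 -1.12  2.35  2.74  1.06 -0.28] 0.0 0.0
30 0 [0.633 0.184 0.042] u [ 0. -0.  1.] [-0.13  0.76 -0.04  2.33  3.5   1.07  1.58] 0.0 0.0
30 60 [0.619 0.23  0.084] u [ 0.23 -0.78  0.59] [ 0.08  0.69 -0.42  2.35  3.3   0.93  0.78] 0.0 0.0
30 100 [0.631 0.22  0.11 ] u [ 0.06 -1.    0.04] [ 0.34  0.69 -0.68  2.33  3.25  0.81  0.25] 0.0 0.0
30 130 [0.637 0.204 0.121] u [-0.2  -0.92 -0.35] [ 0.55  0.76 -0.88  2.32  3.2   0.74 -0.1 ] 0.0 0.0
30 160 [0.638 0.19  0.125] u [-0.49 -0.64 -0.59] [ 0.72  0.87 -1.06  2.32  3.11  0.7  -0.39] 0.0 0.0
```

```bash
cat >> pl.py <<'E'
def rows(qg,N,upto=5):
    """joint interpolation from current to qg in N rows; print first rows in tool frame"""
    s=read_state(); q=np.array(s['joint_pos']); P0,R0=np.array(s['tcp_pos']),np.array(s['eef_rot'])
    for i in range(1,min(N,upto)+1):
        P,A=fk(q+(qg-q)*i/N); d=R0.T@(P-P0)*1000; w=Ro.from_matrix(R0.T@A).as_rotvec()
        print([*d.round(0),*w.round(2)],'tcp',P.round(3))
def cart(p,R,step=.05,ang=8.,upto=5):
    """straight cartesian to p,R: print count and final shift"""
    s=read_state(); P0,R0=np.array(s['tcp_pos']),np.array(s['eef_rot'])
    d=R0.T@(np.asarray(p)-P0)*1000; w=Ro.from_matrix(R0.T@R).as_rotvec()
    n=int(max(np.ceil(np.linalg.norm(d)/1000/step),np.ceil(np.degrees(np.linalg.norm(w))/ang),1))
    print('n',n,'final',d.round(1),w.round(3),'q',np.round(s['joint_pos'],2),'t',s['time_s'])
    for i in range(1,min(n,upto)+1): print((d*i/n).round(1),(w*i/n).round(3))
E
python3 - <<'E'
from pl import *
qp0=np.array([-1.11,.77,-.37,2.04,1.37,1.45,1.9])
p=np.array([.36,.40,.26])
q,e,a=ik(p,RG,qp0,.01);print(q.round(2),e,a); np.save('qpp.npy',q)
s=read_state();q0=np.array(s['joint_pos']); print(fk(q0)[0],s['tcp_pos'])
for f in np.linspace(0,1,7):
    P,A=fk(q0+(q-q0)*f); F=frames(q0+(q-q0)*f); print(P.round(3),A[:,2].round(2),'wrist z',(P-.334*A[:,2]).round(2))
print((np.abs(q-q0)/(.7*np.array([1.89,1.89,2.39,2.39,3.01,3.01,3.01]))).max())
rows(q,20)
E
```

```text
[-1.1   0.44 -0.46  2.    1.19  1.57  2.22] 1.4418082126762809e-06 0.0003593079397773808
[ 0.46101255 -0.29832308  0.23781196] [ 0.46101255 -0.29832308  0.23781196]
[ 0.461 -0.298  0.238] [-0.03  0.   -1.  ] wrist z [ 0.47 -0.3   0.57]
[ 0.486 -0.179  0.215] [-0.15 -0.15 -0.98] wrist z [ 0.54 -0.13  0.54]
[ 0.494 -0.071  0.205] [-0.15 -0.37 -0.92] wrist z [0.55 0.05 0.51]
[0.493 0.035 0.206] [ 0.   -0.56 -0.83] wrist z [0.49 0.22 0.48]
[0.479 0.149 0.217] [ 0.28 -0.65 -0.71] wrist z [0.39 0.37 0.45]
[0.439 0.273 0.236] [ 0.59 -0.57 -0.57] wrist z [0.24 0.46 0.43]
[0.36 0.4  0.26] [ 0.85 -0.31 -0.42] wrist z [0.08 0.5  0.4 ]
1.4993002837966587
[np.float64(38.0), np.float64(6.0), np.float64(8.0), np.float64(0.05), np.float64(-0.03), np.float64(-0.22)] tcp [ 0.471 -0.261  0.23 ]
[np.float64(74.0), np.float64(10.0), np.float64(15.0), np.float64(0.1), np.float64(-0.07), np.float64(-0.44)] tcp [ 0.479 -0.226  0.222]
[np.float64(109.0), np.float64(13.0), np.float64(21.0), np.float64(0.15), np.float64(-0.1), np.float64(-0.66)] tcp [ 0.484 -0.191  0.217]
[np.float64(143.0), np.float64(13.0), np.float64(25.0), np.float64(0.21), np.float64(-0.14), np.float64(-0.87)] tcp [ 0.489 -0.157  0.212]
[np.float64(176.0), np.float64(13.0), np.float64(29.0), np.float64(0.26), np.float64(-0.18), np.float64(-1.09)] tcp [ 0.492 -0.124  0.208]
```

```bash
python3 -c "
from pl import *
rows(np.load('qpp.npy'),30)"
```

```text
[np.float64(25.0), np.float64(4.0), np.float64(5.0), np.float64(0.03), np.float64(-0.02), np.float64(-0.15)] tcp [ 0.468 -0.274  0.232]
[np.float64(50.0), np.float64(8.0), np.float64(10.0), np.float64(0.07), np.float64(-0.05), np.float64(-0.29)] tcp [ 0.474 -0.249  0.227]
[np.float64(74.0), np.float64(10.0), np.float64(15.0), np.float64(0.1), np.float64(-0.07), np.float64(-0.44)] tcp [ 0.479 -0.226  0.222]
[np.float64(98.0), np.float64(12.0), np.float64(19.0), np.float64(0.13), np.float64(-0.09), np.float64(-0.58)] tcp [ 0.483 -0.202  0.218]
[np.float64(121.0), np.float64(13.0), np.float64(22.0), np.float64(0.17), np.float64(-0.12), np.float64(-0.73)] tcp [ 0.486 -0.179  0.215]
```

>>> {"method": "step_arm", "body": {
  "targets": [
    [[25, 4, 5, 0.03, -0.02, -0.145, 0], [50, 8, 10, 0.07, -0.05, -0.29, 0], [74, 10, 15, 0.1, -0.07, -0.44, 0], [98, 12, 19, 0.13, -0.09, -0.58, 0], [121, 13, 22, 0.17, -0.12, -0.73, 0]]
  ]
}}

```text
time_s: 11.25
tcp_pos: [0.4864, -0.1784, 0.2151]
eef_rot: [[-0.589, 0.794, -0.153], [0.808, 0.57, -0.153], [-0.034, -0.214, -0.976]]
contact_force: [0.1, -0.2, 0.1]
opening: 0.094
```

```bash
python3 -c "
from pl import *
st();rows(np.load('qpp.npy'),25)"
```

```text
t 11.25 pos [ 486.4 -178.4  215.1] psi 35.7 F [ 0.1 -0.2  0.1] op 94.0 q [ 0.67  0.34 -0.61  1.78  0.38  1.25  0.55]
[np.float64(16.0), np.float64(16.0), np.float64(-1.0), np.float64(0.03), np.float64(-0.03), np.float64(-0.14)] tcp [ 0.49  -0.156  0.212]
[np.float64(32.0), np.float64(31.0), np.float64(-2.0), np.float64(0.07), np.float64(-0.05), np.float64(-0.29)] tcp [ 0.492 -0.134  0.209]
[np.float64(49.0), np.float64(45.0), np.float64(-4.0), np.float64(0.11), np.float64(-0.08), np.float64(-0.43)] tcp [ 0.494 -0.113  0.207]
[np.float64(65.0), np.float64(59.0), np.float64(-6.0), np.float64(0.15), np.float64(-0.1), np.float64(-0.57)] tcp [ 0.496 -0.091  0.206]
[np.float64(82.0), np.float64(72.0), np.float64(-8.0), np.float64(0.19), np.float64(-0.13), np.float64(-0.71)] tcp [ 0.497 -0.07   0.205]
```

>>> {"method": "step_arm", "body": {
  "targets": [
    [[16, 16, -1, 0.03, -0.03, -0.14, 0], [32, 31, -2, 0.07, -0.05, -0.29, 0], [49, 45, -4, 0.11, -0.08, -0.43, 0], [65, 59, -6, 0.15, -0.1, -0.57, 0], [82, 72, -8, 0.19, -0.13, -0.71, 0]]
  ]
}}

```text
time_s: 11.75
tcp_pos: [0.497, -0.0688, 0.2046]
eef_rot: [[-0.973, 0.18, -0.143], [0.221, 0.902, -0.37], [0.063, -0.392, -0.918]]
contact_force: [0.3, -0.2, -0.3]
opening: 0.094
```

```bash
python3 -c "
from pl import *
st();rows(np.load('qpp.npy'),20)"
```

```text
t 11.75 pos [497.  -68.8 204.6] psi 78.7 F [ 0.3 -0.2 -0.3] op 94.0 q [ 0.45  0.4  -0.75  1.82  0.6   1.35  0.83]
[np.float64(3.0), np.float64(20.0), np.float64(-7.0), np.float64(0.04), np.float64(-0.03), np.float64(-0.14)] tcp [ 0.498 -0.047  0.204]
[np.float64(7.0), np.float64(40.0), np.float64(-15.0), np.float64(0.09), np.float64(-0.05), np.float64(-0.28)] tcp [ 0.499 -0.026  0.203]
[np.float64(12.0), np.float64(59.0), np.float64(-23.0), np.float64(0.14), np.float64(-0.08), np.float64(-0.42)] tcp [ 0.5   -0.004  0.203]
[np.float64(17.0), np.float64(79.0), np.float64(-31.0), np.float64(0.19), np.float64(-0.11), np.float64(-0.55)] tcp [0.499 0.018 0.204]
[np.float64(23.0), np.float64(98.0), np.float64(-40.0), np.float64(0.24), np.float64(-0.13), np.float64(-0.69)] tcp [0.498 0.04  0.204]
```

>>> {"method": "step_arm", "body": {
  "targets": [
    [[3, 20, -7, 0.04, -0.03, -0.14, 0], [7, 40, -15, 0.09, -0.05, -0.28, 0], [12, 59, -23, 0.14, -0.08, -0.42, 0], [17, 79, -31, 0.19, -0.11, -0.55, 0], [23, 98, -40, 0.24, -0.13, -0.69, 0]]
  ]
}}

```text
time_s: 12.25
tcp_pos: [0.498, 0.041, 0.2042]
eef_rot: [[-0.862, -0.506, 0.025], [-0.431, 0.708, -0.56], [0.265, -0.494, -0.828]]
contact_force: [0.1, -0.8, -0.5]
opening: 0.094
```

```bash
python3 -c "
from pl import *
st();rows(np.load('qpp.npy'),15)"
```

```text
t 12.25 pos [498.   41.  204.2] psi 125.6 F [ 0.1 -0.8 -0.5] op 94.0 q [ 0.2   0.47 -0.88  1.86  0.82  1.47  1.12]
[np.float64(-9.0), np.float64(17.0), np.float64(-13.0), np.float64(0.06), np.float64(-0.02), np.float64(-0.13)] tcp [0.497 0.064 0.205]
[np.float64(-17.0), np.float64(33.0), np.float64(-27.0), np.float64(0.11), np.float64(-0.04), np.float64(-0.27)] tcp [0.495 0.087 0.206]
[np.float64(-24.0), np.float64(51.0), np.float64(-42.0), np.float64(0.17), np.float64(-0.06), np.float64(-0.4)] tcp [0.492 0.111 0.207]
[np.float64(-31.0), np.float64(68.0), np.float64(-57.0), np.float64(0.24), np.float64(-0.08), np.float64(-0.53)] tcp [0.488 0.135 0.209]
[np.float64(-36.0), np.float64(87.0), np.float64(-72.0), np.float64(0.3), np.float64(-0.09), np.float64(-0.65)] tcp [0.484 0.159 0.212]
```

>>> {"method": "step_arm", "body": {
  "targets": [
    [[-9, 17, -13, 0.06, -0.02, -0.13, 0], [-17, 33, -27, 0.11, -0.04, -0.27, 0], [-24, 51, -42, 0.17, -0.06, -0.4, 0], [-31, 68, -57, 0.24, -0.08, -0.53, 0], [-36, 87, -72, 0.3, -0.09, -0.65, 0]]
  ]
}}

```text
time_s: 12.75
tcp_pos: [0.4831, 0.1599, 0.2113]
eef_rot: [[-0.372, -0.877, 0.304], [-0.768, 0.108, -0.631], [0.521, -0.468, -0.714]]
contact_force: [1.2, -0.0, -0.4]
opening: 0.0941
```

```bash
python3 -c "
from pl import *
st();rows(np.load('qpp.npy'),11)"
```

```text
t 12.75 pos [483.1 159.9 211.3] psi 173.0 F [ 1.2 -0.  -0.4] op 94.1 q [-0.06  0.55 -0.98  1.9   1.03  1.61  1.42]
[np.float64(-15.0), np.float64(7.0), np.float64(-17.0), np.float64(0.06), np.float64(-0.01), np.float64(-0.12)] tcp [0.477 0.183 0.212]
[np.float64(-29.0), np.float64(14.0), np.float64(-34.0), np.float64(0.12), np.float64(-0.01), np.float64(-0.23)] tcp [0.471 0.205 0.214]
[np.float64(-42.0), np.float64(22.0), np.float64(-53.0), np.float64(0.19), np.float64(-0.01), np.float64(-0.34)] tcp [0.463 0.228 0.217]
[np.float64(-55.0), np.float64(31.0), np.float64(-72.0), np.float64(0.26), np.float64(-0.01), np.float64(-0.45)] tcp [0.454 0.251 0.22 ]
[np.float64(-66.0), np.float64(40.0), np.float64(-92.0), np.float64(0.32), np.float64(-0.0), np.float64(-0.56)] tcp [0.445 0.273 0.224]
```

>>> {"method": "step_arm", "body": {
  "targets": [
    [[-15, 7, -17, 0.06, -0.01, -0.12, 0], [-29, 14, -34, 0.12, -0.01, -0.23, 0], [-42, 22, -53, 0.19, -0.01, -0.34, 0], [-55, 31, -72, 0.26, -0.01, -0.45, 0], [-66, 40, -92, 0.32, 0, -0.56, 0]]
  ]
}}

```text
time_s: 13.25
tcp_pos: [0.444, 0.2742, 0.2237]
eef_rot: [[0.12, -0.802, 0.585], [-0.651, -0.508, -0.564], [0.749, -0.313, -0.583]]
contact_force: [0.1, -0.3, 0.0]
opening: 0.094
```

```bash
python3 -c "
from pl import *
st();rows(np.load('qpp.npy'),7)"
```

```text
t 13.25 pos [444.  274.2 223.7] psi -147.7 F [ 0.1 -0.3  0. ] op 94.0 q [-0.34  0.63 -1.04  1.94  1.21  1.76  1.73]
[np.float64(-14.0), np.float64(-2.0), np.float64(-18.0), np.float64(0.06), np.float64(0.01), np.float64(-0.1)] tcp [0.433 0.294 0.224]
[np.float64(-26.0), np.float64(-3.0), np.float64(-36.0), np.float64(0.12), np.float64(0.03), np.float64(-0.19)] tcp [0.422 0.313 0.226]
[np.float64(-37.0), np.float64(-5.0), np.float64(-56.0), np.float64(0.17), np.float64(0.05), np.float64(-0.28)] tcp [0.411 0.332 0.23 ]
[np.float64(-46.0), np.float64(-6.0), np.float64(-76.0), np.float64(0.23), np.float64(0.06), np.float64(-0.37)] tcp [0.399 0.35  0.236]
[np.float64(-53.0), np.float64(-7.0), np.float64(-97.0), np.float64(0.29), np.float64(0.08), np.float64(-0.45)] tcp [0.387 0.367 0.243]
```

>>> {"method": "step_arm", "body": {
  "targets": [
    [[-14, -2, -18, 0.06, 0.01, -0.1, 0], [-26, -3, -36, 0.12, 0.03, -0.19, 0], [-37, -5, -56, 0.17, 0.05, -0.28, 0], [-46, -6, -76, 0.23, 0.06, -0.37, 0], [-53, -7, -97, 0.29, 0.08, -0.45, 0]]
  ]
}}

```text
time_s: 13.75
tcp_pos: [0.3858, 0.3681, 0.2425]
eef_rot: [[0.363, -0.483, 0.797], [-0.291, -0.871, -0.395], [0.885, -0.089, -0.456]]
contact_force: [0.2, 0.4, 0.9]
opening: 0.094
```

```bash
python3 -c "
from pl import *
st();p=cup+.019*RG[:,2]; qn=np.array(read_state()['joint_pos'])
for b in(.11,.05,0):
  q,e,a=ik(p-b*RG[:,2],RG,qn,.02);print(q.round(2),e,a);qn=q
cart(p-.12*RG[:,2],RG)"
```

```text
t 13.75 pos [385.8 368.1 242.5] psi -119.0 F [0.2 0.4 0.9] op 94.0 q [-0.57  0.68 -1.06  1.98  1.35  1.88  2.02]
[-0.71  0.97 -0.88  2.02  1.59  1.84  1.89] 4.918586433630243e-06 0.001160467665467593
[-0.64  1.   -0.82  2.03  1.69  1.77  1.91] 1.6276375609863305e-06 0.00029346151111569
[-0.59  1.02 -0.77  2.02  1.77  1.71  1.93] 1.356924160905501e-06 0.0002332271442003178
n 4 final [-145.2   -5.2   60.9] [ 0.102  0.033 -0.148] q [-0.57  0.68 -1.06  1.98  1.35  1.88  2.02] t 13.75
[-36.3  -1.3  15.2] [ 0.025  0.008 -0.037]
[-72.6  -2.6  30.5] [ 0.051  0.016 -0.074]
[-108.9   -3.9   45.7] [ 0.076  0.024 -0.111]
[-145.2   -5.2   60.9] [ 0.102  0.033 -0.148]
```

>>> {"method": "step_arm", "body": {
  "targets": [
    [[-36, -1, 15, 0.025, 0.008, -0.037, 0], [-72, -3, 30, 0.051, 0.016, -0.074, 0], [-109, -4, 46, 0.076, 0.024, -0.111, 0], [-145, -5, 61, 0.102, 0.033, -0.148, 0], [-145, -5, 61, 0.102, 0.033, -0.148, 0]]
  ]
}}

```text
time_s: 14.25
tcp_pos: [0.3832, 0.3896, 0.0826]
eef_rot: [[0.4, -0.34, 0.851], [-0.139, -0.94, -0.311], [0.906, 0.006, -0.424]]
contact_force: [0.3, -0.2, 2.1]
opening: 0.0942
```

```bash
python3 -c "
from pl import *
st();p=cup+.019*RG[:,2]
cart(p,RG)
snap('side','s9',(150,250,480,480),2.4);snap('top','t9',(60,130,340,340),2.8)"
```

```text
t 14.25 pos [383.2 389.6  82.6] psi -109.9 F [ 0.3 -0.2  2.1] op 94.2 q [-0.73  0.97 -0.88  2.02  1.57  1.84  1.88]
n 3 final [  4.1  -1.5 118.8] [0.001 0.001 0.006] q [-0.73  0.97 -0.88  2.02  1.57  1.84  1.88] t 14.25
[ 1.4 -0.5 39.6] [0.    0.    0.002]
[ 2.7 -1.  79.2] [0.001 0.001 0.004]
[  4.1  -1.5 118.8] [0.001 0.001 0.006]
```

Gripper is behind the cup, fingers level with it on either side. The branch at side-crop (441,270) is clear of the right finger's path by about 20 mm by calculation. Advancing.

>>> {"method": "step_arm", "body": {
  "targets": [
    [[2, -1, 35, 0, 0, 0.002, 0], [3, -1, 65, 0, 0, 0.004, 0], [4, -1.5, 90, 0, 0, 0.006, 0], [4, -1.5, 107, 0, 0, 0.006, 0], [4, -1.5, 119, 0, 0, 0.006, 0]]
  ]
}}

```text
time_s: 14.85
tcp_pos: [0.4886, 0.3545, 0.042]
eef_rot: [[0.393, -0.347, 0.851], [-0.154, -0.938, -0.311], [0.906, -0.008, -0.422]]
contact_force: [-0.2, -0.3, -0.5]
opening: 0.0943
```

```bash
python3 -c "
from pl import *
st();p=cup+.019*RG[:,2]
cart(p,RG)
snap('side','s10',(150,250,480,480),2.4)"
```

```text
t 14.85 pos [488.6 354.5  42. ] psi -110.3 F [-0.2 -0.3 -0.5] op 94.3 q [-0.58  1.01 -0.77  2.01  1.76  1.71  1.94]
n 1 final [-6.2  1.7  1. ] [ 0.001 -0.    -0.01 ] q [-0.58  1.01 -0.77  2.01  1.76  1.71  1.94] t 14.85
[-6.2  1.7  1. ] [ 0.001 -0.    -0.01 ]
```

>>> {"method": "step_arm", "body": {
  "targets": [
    [[-6, 2, 1, 0, 0, -0.01, 0], [-6, 2, 1, 0, 0, -0.01, 0]]
  ]
}}

```text
time_s: 15.1
tcp_pos: [0.4864, 0.3528, 0.0351]
eef_rot: [[0.398, -0.343, 0.851], [-0.143, -0.939, -0.312], [0.906, 0.002, -0.422]]
contact_force: [-0.3, -0.6, 0.4]
opening: 0.0944
```

>>> {"method": "step_arm", "body": {
  "targets": [
    [[0, 0, 0, 0, 0, 0, 200], [0, 0, 0, 0, 0, 0, 200], [0, 0, 0, 0, 0, 0, 200], [0, 0, 0, 0, 0, 0, 200], [0, 0, 0, 0, 0, 0, 200]]
  ],
  "grip_force": 15
}}

```text
time_s: 15.6
tcp_pos: [0.4863, 0.3529, 0.0352]
eef_rot: [[0.398, -0.343, 0.851], [-0.143, -0.939, -0.311], [0.906, 0.002, -0.422]]
contact_force: [-0.1, 0.2, 0.2]
opening: 0.0664
```

```bash
python3 -c "
from pl import *
st();p=cup+.019*RG[:,2]
cart(p,RG)
snap('side','s11',(150,250,480,480),2.4)"
```

```text
t 15.6 pos [486.3 352.9  35.2] psi -110.0 F [-0.1  0.2  0.2] op 66.4 q [-0.59  1.02 -0.76  2.02  1.77  1.71  1.93]
n 1 final [ 0.6 -0.7 -0.5] [ 0.001 -0.     0.002] q [-0.59  1.02 -0.76  2.02  1.77  1.71  1.93] t 15.6
[ 0.6 -0.7 -0.5] [ 0.001 -0.     0.002]
```

>>> {"method": "step_arm", "body": {
  "targets": [
    [[0, 0, 0, 0, 0, 0, 200], [14, 0, -6, 0, 0, 0, 200], [36, 0, -17, 0, 0, 0, 200], [64, 0, -30, 0, 0, 0, 200], [91, 0, -42, 0, 0, 0, 200]]
  ],
  "grip_force": 18
}}

```text
time_s: 16.15
tcp_pos: [0.4865, 0.3529, 0.1373]
eef_rot: [[0.398, -0.342, 0.851], [-0.143, -0.94, -0.311], [0.906, 0.002, -0.423]]
contact_force: [0.5, 0.1, -0.8]
opening: 0.0663
```

```bash
python3 -c "
from pl import *
st()
snap('side','s12',(150,220,480,450),2.4)
P,R,u,d=pour(0,15,25,np.array([.6235,.163,.085])); print(P)
q=np.array(read_state()['joint_pos'])
for th in (0,30,60,90,120,150):
    P,R,u,d=pour(th,15,25,np.array([.6235,.163,.10 if th<40 else .08])); q,e,a=ik(P,R,q,.02); print(th,P.round(3),q.round(2),round(e,4),round(a,2))
"
```

```text
t 16.15 pos [486.5 352.9 137.3] psi -110.0 F [ 0.5  0.1 -0.8] op 66.3 q [-0.52  0.82 -0.87  2.04  1.66  1.7   2.08]
[0.6401331  0.16745682 0.04197025]
0 [0.64  0.167 0.057] [ 0.17  0.8  -0.55  2.35  2.99  1.09  2.  ] 0.0 0.01
30 [0.633 0.213 0.076] [ 0.23  0.84 -0.77  2.34  2.82  1.12  1.67] 0.0 0.0
60 [0.639 0.216 0.079] [ 0.38  0.95 -0.94  2.32  2.8   1.15  1.33] 0.0 0.0
90 [0.646 0.208 0.099] [ 0.54  1.06 -1.14  2.32  2.76  1.15  1.03] 0.0 0.0
120 [0.65  0.192 0.113] [ 0.65  1.13 -1.25  2.32  2.73  1.14  0.65] 0.0 0.0
150 [0.648 0.176 0.119] [ 0.69  1.1  -1.25  2.34  2.74  1.1   0.11] 0.0 0.0
```

```bash
python3 -c "
from pl import *
q0=np.array(read_state()['joint_pos'])
for al in(-20,-10,0):
  q=q0
  for th in (0,30,60,90,120,150,165):
    P,R,u,d=pour(th,al,25,np.array([.629,.160,.10 if th<40 else .08])); q,e,a=ik(P,R,q,.02); print(al,th,P.round(3),u.round(2),q.round(2),round(e,4),round(a,2))
"
```

```text
-20 0 [0.645 0.154 0.057] [0. 0. 1.] [-0.15  0.86 -0.63  2.16  2.12  1.4   2.03] 0.0 0.0
-20 30 [0.666 0.195 0.076] [-0.2  -0.41  0.89] [-0.11  0.9  -0.74  2.07  2.08  1.45  1.63] 0.0 0.0
-20 60 [0.672 0.194 0.079] [-0.45 -0.67  0.59] [-0.04  0.95 -0.84  2.06  2.13  1.5   1.16] 0.0 0.0
-20 90 [0.673 0.184 0.099] [-0.67 -0.72  0.18] [ 0.07  0.97 -0.96  2.08  2.16  1.56  0.72] 0.0 0.0
-20 120 [0.667 0.169 0.113] [-0.81 -0.54 -0.23] [ 0.17  1.01 -1.08  2.11  2.2   1.63  0.26] 0.0 0.0
-20 150 [0.656 0.157 0.119] [-0.83 -0.18 -0.53] [ 0.26  1.1  -1.2   2.14  2.26  1.72 -0.19] 0.0 0.0
-20 165 [0.652 0.154 0.12 ] [-0.79  0.04 -0.61] [ 0.29  1.15 -1.25  2.16  2.3   1.78 -0.41] 0.0 0.0
-10 0 [0.646 0.157 0.057] [0. 0. 1.] [-0.08  0.84 -0.6   2.24  2.33  1.32  2.02] 0.0 0.0
-10 30 [0.659 0.201 0.076] [-0.13 -0.44  0.89] [-0.03  0.87 -0.76  2.17  2.27  1.37  1.64] 0.0 0.0
-10 60 [0.665 0.201 0.079] [-0.32 -0.74  0.59] [ 0.07  0.95 -0.88  2.16  2.31  1.44  1.21] 0.0 0.0
-10 90 [0.668 0.191 0.099] [-0.53 -0.83  0.18] [ 0.2   0.99 -1.03  2.17  2.34  1.49  0.8 ] 0.0 0.0
-10 120 [0.665 0.175 0.113] 
[... 247 characters left out ...]
.42  1.62 -0.34] 0.0 0.0
0 0 [0.646 0.16  0.057] [-0.  0.  1.] [ 0.01  0.82 -0.58  2.3   2.58  1.23  2.02] 0.0 0.01
0 30 [0.651 0.206 0.076] [-0.05 -0.45  0.89] [ 0.07  0.86 -0.77  2.25  2.48  1.28  1.66] 0.0 0.0
0 60 [0.658 0.207 0.079] [-0.19 -0.78  0.59] [ 0.19  0.95 -0.92  2.24  2.5   1.35  1.26] 0.0 0.0
0 90 [0.662 0.197 0.099] [-0.38 -0.91  0.18] [ 0.34  1.03 -1.09  2.24  2.52  1.39  0.9 ] 0.0 0.0
0 120 [0.662 0.181 0.113] [-0.57 -0.78 -0.23] [ 0.47  1.15 -1.25  2.26  2.56  1.45  0.54] 0.0 0.0
0 150 [0.656 0.166 0.119] [-0.71 -0.45 -0.53] [ 0.51  1.12 -1.25  2.29  2.55  1.43  0.01] 0.0 0.0
0 165 [0.653 0.162 0.12 ] [-0.75 -0.23 -0.61] [ 0.51  1.11 -1.25  2.3   2.55  1.43 -0.26] 0.0 0.0
```

```bash
python3 -c "
from pl import *
P,R,u,d=pour(0,-10,25,np.array([.629,.175,.165])); print(P); cart(P,R,.03)"
```

```text
[0.64595824 0.1720098  0.12197025]
n 9 final [ 71.4 116.7 200.2] [ 0.158 -0.002 -0.075] q [-0.52  0.82 -0.87  2.04  1.66  1.7   2.08] t 16.2
[ 7.9 13.  22.2] [ 0.018 -0.    -0.008]
[15.9 25.9 44.5] [ 0.035 -0.001 -0.017]
[23.8 38.9 66.7] [ 0.053 -0.001 -0.025]
[31.7 51.9 89. ] [ 0.07  -0.001 -0.033]
[ 39.6  64.9 111.2] [ 0.088 -0.001 -0.042]
```

>>> {"method": "step_arm", "body": {
  "targets": [
    [[6, 9, 15, 0.012, 0, -0.006, 200], [14, 22, 38, 0.03, 0, -0.014, 200], [22, 35, 61, 0.048, 0, -0.023, 200], [30, 49, 84, 0.066, 0, -0.031, 200], [38, 62, 107, 0.084, 0, -0.04, 200]]
  ]
}}

```text
time_s: 16.7
tcp_pos: [0.5725, 0.2561, 0.1317]
eef_rot: [[0.406, -0.252, 0.878], [-0.107, -0.968, -0.229], [0.907, -0.001, -0.42]]
contact_force: [0.3, 0.4, -0.8]
opening: 0.0666
```

```bash
python3 -c "
from pl import *
P,R,u,d=pour(0,-10,25,np.array([.629,.175,.165])); st(); cart(P,R,.024)"
```

```text
t 16.7 pos [572.5 256.1 131.7] psi -104.6 F [ 0.3  0.4 -0.8] op 66.6 q [-0.27  0.73 -0.8   2.2   1.92  1.47  2.12]
n 5 final [30.  62.9 87.9] [ 0.073 -0.003 -0.035] q [-0.27  0.73 -0.8   2.2   1.92  1.47  2.12] t 16.7
[ 6.  12.6 17.6] [ 0.015 -0.001 -0.007]
[12.  25.1 35.1] [ 0.029 -0.001 -0.014]
[18.  37.7 52.7] [ 0.044 -0.002 -0.021]
[24.  50.3 70.3] [ 0.058 -0.002 -0.028]
[30.  62.9 87.9] [ 0.073 -0.003 -0.035]
```

>>> {"method": "step_arm", "body": {
  "targets": [
    [[6, 13, 18, 0.015, 0, -0.007, 200], [12, 25, 35, 0.03, 0, -0.014, 200], [18, 38, 53, 0.044, 0, -0.021, 200], [26, 53, 74, 0.062, 0, -0.03, 200], [30, 63, 88, 0.073, 0, -0.035, 200]]
  ]
}}

```text
time_s: 17.2
tcp_pos: [0.6469, 0.1699, 0.1228]
eef_rot: [[0.413, -0.174, 0.894], [-0.072, -0.985, -0.158], [0.908, 0.001, -0.419]]
contact_force: [-0.2, 1.1, -1.0]
opening: 0.0667
```

```bash
cat >> pl.py <<'E'
def prow(ths,al,ph,lip,lip0=None):
    s=read_state(); P0,R0=np.array(s['tcp_pos']),np.array(s['eef_rot']); print('t',s['time_s'],'q',np.round(s['joint_pos'],2),'op',s['opening'],'F',np.round(s['contact_force'],1))
    lip=np.array(lip)
    for i,th in enumerate(ths):
        L=lip if lip0 is None else np.array(lip0)+(lip-np.array(lip0))*(i+1)/len(ths)
        P,R,u,d=pour(th,al,ph,L); print(th,(R0.T@(P-P0)*1000).round(0).tolist(),Ro.from_matrix(R0.T@R).as_rotvec().round(3).tolist(),'P',P.round(3),'uz',u[2].round(2))
E
python3 -c "
from pl import *
st();snap('side','s13',(150,150,480,380),2.4)
prow([6,12,19,26,33],-10,25,[.629,.16,.11],[.629,.175,.165])"
```

```text
t 17.2 pos [646.9 169.9 122.8] psi -100.0 F [-0.2  1.1 -1. ] op 66.7 q [-0.04  0.69 -0.7   2.25  2.22  1.25  2.13]
t 17.25 q [-0.04  0.69 -0.69  2.25  2.22  1.25  2.13] op 0.06636497829218856 F [ 3.  -4.5 -2. ]
6 [-8.0, -39.0, 2.0] [0.003, -0.004, 0.106] P [0.653 0.205 0.114] uz 1.0
12 [-14.0, -38.0, 6.0] [0.003, -0.005, 0.21] P [0.655 0.205 0.107] uz 0.98
19 [-19.0, -38.0, 11.0] [0.003, -0.005, 0.333] P [0.656 0.205 0.101] uz 0.96
26 [-24.0, -38.0, 15.0] [0.002, -0.005, 0.455] P [0.658 0.203 0.094] uz 0.92
33 [-28.0, -36.0, 19.0] [0.002, -0.005, 0.577] P [0.66  0.202 0.089] uz 0.87
```

>>> {"method": "step_arm", "body": {
  "targets": [
    [[-5, -10, 2, 0, 0, 0.08, 200], [-10, -20, 5, 0, 0, 0.19, 200], [-16, -28, 9, 0, 0, 0.31, 200], [-22, -34, 14, 0, 0, 0.44, 200], [-28, -36, 19, 0, 0, 0.57, 200]]
  ]
}}

```text
time_s: 17.75
tcp_pos: [0.6598, 0.2024, 0.0896]
eef_rot: [[0.25, -0.372, 0.894], [-0.596, -0.787, -0.161], [0.763, -0.493, -0.418]]
contact_force: [0.0, -0.8, -0.8]
opening: 0.0667
```

```bash
python3 -c "
from pl import *
prow([39,45,52,59,66],-10,25,[.629,.16,.08],[.629,.16,.11])"
```

```text
t 17.75 q [-0.02  0.86 -0.79  2.17  2.25  1.37  1.61] op 0.06674326917233482 F [ 0.  -0.8 -0.8]
39 [-2.0, 1.0, 2.0] [-0.001, -0.006, 0.106] P [0.661 0.202 0.087] uz 0.82
45 [-3.0, 1.0, 4.0] [-0.001, -0.006, 0.211] P [0.663 0.203 0.086] uz 0.76
52 [-3.0, 1.0, 6.0] [-0.001, -0.006, 0.333] P [0.664 0.202 0.085] uz 0.68
59 [-2.0, 2.0, 7.0] [-0.002, -0.005, 0.455] P [0.665 0.201 0.084] uz 0.6
66 [-2.0, 3.0, 9.0] [-0.002, -0.005, 0.577] P [0.666 0.2   0.083] uz 0.51
```

>>> {"method": "step_arm", "body": {
  "targets": [
    [[-2, 1, 2, 0, 0, 0.1, 200], [-3, 1, 4, 0, 0, 0.21, 200], [-3, 1, 6, 0, 0, 0.33, 200], [-2, 2, 7, 0, 0, 0.45, 200], [-2, 3, 9, 0, 0, 0.57, 200]]
  ]
}}

```text
time_s: 18.25
tcp_pos: [0.6663, 0.1997, 0.0838]
eef_rot: [[0.007, -0.447, 0.894], [-0.928, -0.337, -0.161], [0.373, -0.829, -0.417]]
contact_force: [0.4, -0.2, -2.0]
opening: 0.066
```

```bash
python3 -c "
from pl import *
snap('side','s14',(150,150,480,380),2.4)
prow([71,76,81,86,91],-10,25,[.629,.16,.078],[.629,.16,.08])"
```

```text
t 18.3 q [ 0.08  0.95 -0.9   2.16  2.31  1.45  1.11] op 0.06664265700118564 F [-0.6 -1.6 -2.4]
71 [2.0, -3.0, -1.0] [-0.004, -0.006, 0.082] P [0.667 0.199 0.086] uz 0.45
76 [4.0, -5.0, -1.0] [-0.004, -0.005, 0.169] P [0.667 0.197 0.089] uz 0.38
81 [7.0, -7.0, -2.0] [-0.004, -0.005, 0.257] P [0.668 0.195 0.092] uz 0.31
86 [10.0, -8.0, -3.0] [-0.004, -0.005, 0.344] P [0.668 0.193 0.095] uz 0.24
91 [13.0, -10.0, -3.0] [-0.004, -0.005, 0.431] P [0.668 0.191 0.098] uz 0.16
```

The long tray has just been knocked away from the far rail and the square tray; its corner is now at side-crop (195,235). No nut has left the cup yet. To keep the order asked, I'll set the cup back on its coaster upright, re-home the tray, then pour.

```bash
python3 -c "
from pl import *
prow([59,52,45,39,33],-10,25,[.629,.16,.11],[.629,.16,.08])"
```

```text
t 18.3 q [ 0.08  0.95 -0.9   2.16  2.31  1.45  1.11] op 0.06664265700118564 F [-0.6 -1.6 -2.4]
59 [-2.0, -1.0, -2.0] [-0.003, -0.006, -0.127] P [0.665 0.201 0.084] uz 0.6
52 [-2.0, -1.0, -3.0] [-0.003, -0.006, -0.249] P [0.664 0.202 0.085] uz 0.68
45 [-3.0, -1.0, -5.0] [-0.002, -0.006, -0.372] P [0.663 0.203 0.086] uz 0.76
39 [-2.0, -2.0, -7.0] [-0.002, -0.006, -0.476] P [0.661 0.202 0.087] uz 0.82
33 [-1.0, -2.0, -9.0] [-0.002, -0.007, -0.581] P [0.66  0.202 0.089] uz 0.87
```

>>> {"method": "step_arm", "body": {
  "targets": [
    [[-2, -1, -2, 0, 0, -0.12, 200], [-2, -1, -3, 0, 0, -0.24, 200], [-3, -1, -5, 0, 0, -0.36, 200], [-2, -2, -7, 0, 0, -0.47, 200], [-1, -2, -9, 0, 0, -0.58, 200]]
  ]
}}

```text
time_s: 18.8
tcp_pos: [0.6592, 0.2023, 0.0892]
eef_rot: [[0.25, -0.371, 0.894], [-0.592, -0.79, -0.162], [0.766, -0.489, -0.417]]
contact_force: [0.3, -0.3, -1.9]
opening: 0.0665
```

```bash
python3 -c "
from pl import *
s=read_state()
P,R,u,d=pour(0,-10,25,np.array([.629,.19,.175])); st(); cart(P,R,.03,7)"
```

```text
t 18.8 pos [659.2 202.3  89.2] psi -115.2 F [ 0.3 -0.3 -1.9] op 66.5 q [-0.02  0.86 -0.78  2.17  2.25  1.38  1.61]
n 5 final [ 38.6  -3.9 -27.2] [ 0.002 -0.007 -0.57 ] q [-0.02  0.86 -0.78  2.17  2.25  1.38  1.61] t 18.8
[ 7.7 -0.8 -5.4] [ 0.    -0.001 -0.114]
[ 15.4  -1.6 -10.9] [ 0.001 -0.003 -0.228]
[ 23.1  -2.4 -16.3] [ 0.001 -0.004 -0.342]
[ 30.8  -3.1 -21.8] [ 0.002 -0.005 -0.456]
[ 38.6  -3.9 -27.2] [ 0.002 -0.007 -0.57 ]
```

>>> {"method": "step_arm", "body": {
  "targets": [
    [[8, -1, -6, 0, -0.001, -0.114, 200], [16, -2, -12, 0.001, -0.003, -0.228, 200], [24, -2, -17, 0.001, -0.004, -0.342, 200], [32, -3, -22, 0.002, -0.005, -0.456, 200], [39, -4, -27, 0.002, -0.007, -0.57, 200]]
  ]
}}

```text
time_s: 19.3
tcp_pos: [0.646, 0.1867, 0.1334]
eef_rot: [[0.417, -0.171, 0.893], [-0.066, -0.985, -0.157], [0.906, 0.007, -0.422]]
contact_force: [0.5, -1.5, -1.5]
opening: 0.0665
```

```bash
python3 -c "
from pl import *
st();P=np.array([.4863,.3529,.137]); cart(P,RG,.027)
q=np.array(read_state()['joint_pos']); print(ik(P,RG,q,.02)[0].round(2))"
```

```text
t 19.3 pos [646.  186.7 133.4] psi -99.8 F [ 0.5 -1.5 -1.5] op 66.5 q [-0.06  0.68 -0.71  2.23  2.17  1.24  2.17]
n 9 final [ -74.3 -136.5 -170.3] [-0.158 -0.001  0.081] q [-0.06  0.68 -0.71  2.23  2.17  1.24  2.17] t 19.3
[ -8.3 -15.2 -18.9] [-0.018 -0.     0.009]
[-16.5 -30.3 -37.8] [-0.035 -0.     0.018]
[-24.8 -45.5 -56.8] [-0.053 -0.     0.027]
[-33.  -60.7 -75.7] [-0.07  -0.     0.036]
[-41.3 -75.8 -94.6] [-0.088 -0.001  0.045]
[-0.53  0.82 -0.86  2.04  1.66  1.69  2.08]
```

>>> {"method": "step_arm", "body": {
  "targets": [
    [[-6, -11, -14, -0.013, 0, 0.006, 200], [-15, -27, -34, -0.032, 0, 0.015, 200], [-24, -44, -55, -0.051, 0, 0.026, 200], [-33, -61, -76, -0.07, 0, 0.036, 200], [-42, -77, -96, -0.09, 0, 0.045, 200]]
  ]
}}

```text
time_s: 19.8
tcp_pos: [0.5548, 0.2813, 0.1361]
eef_rot: [[0.407, -0.268, 0.873], [-0.108, -0.963, -0.246], [0.907, 0.006, -0.421]]
contact_force: [0.3, -0.6, -1.0]
opening: 0.0665
```

```bash
python3 -c "
from pl import *
st();P=np.array([.4863,.3529,.137]); cart(P,RG,.026)"
```

```text
t 19.8 pos [554.8 281.3 136.1] psi -105.6 F [ 0.3 -0.6 -1. ] op 66.5 q [-0.33  0.74 -0.82  2.16  1.85  1.52  2.12]
n 4 final [-34.9 -50.6 -77.8] [-0.068 -0.001  0.038] q [-0.33  0.74 -0.82  2.16  1.85  1.52  2.12] t 19.8
[ -8.7 -12.6 -19.4] [-0.017 -0.     0.009]
[-17.4 -25.3 -38.9] [-0.034 -0.001  0.019]
[-26.1 -37.9 -58.3] [-0.051 -0.001  0.028]
[-34.9 -50.6 -77.8] [-0.068 -0.001  0.038]
```

>>> {"method": "step_arm", "body": {
  "targets": [
    [[-9, -13, -19, -0.017, 0, 0.009, 200], [-18, -26, -40, -0.034, 0, 0.019, 200], [-28, -40, -62, -0.055, 0, 0.03, 200], [-35, -51, -78, -0.068, 0, 0.038, 200], [-35, -51, -78, -0.068, 0, 0.038, 200]]
  ]
}}

```text
time_s: 20.3
tcp_pos: [0.4841, 0.3563, 0.1374]
eef_rot: [[0.398, -0.338, 0.853], [-0.142, -0.941, -0.307], [0.906, 0.001, -0.423]]
contact_force: [-0.7, -0.5, -1.6]
opening: 0.0663
```

```bash
python3 -c "
from pl import *
st();P=np.array([.4863,.3529,.036]); cart(P,RG,.026)
snap('side','s15',(150,220,480,450),2.4)"
```

```text
t 20.3 pos [484.1 356.3 137.4] psi -109.8 F [-0.7 -0.5 -1.6] op 66.3 q [-0.53  0.82 -0.87  2.04  1.66  1.7   2.08]
n 4 final [-90.5   2.4  45.8] [-0.003 -0.     0.002] q [-0.53  0.82 -0.87  2.04  1.66  1.7   2.08] t 20.3
[-22.6   0.6  11.5] [-0.001 -0.     0.001]
[-45.3   1.2  22.9] [-0.002 -0.     0.001]
[-67.9   1.8  34.4] [-0.002 -0.     0.002]
[-90.5   2.4  45.8] [-0.003 -0.     0.002]
```

Both trays have shifted, the square one as well (gap at side-crop (95,190)). My own geometry check gives the gripper body's corner at z≈0.037 near a 65° tilt, so it most likely brushed the square tray's wall; I'll pour from higher next time. Now set the cup down.

>>> {"method": "step_arm", "body": {
  "targets": [
    [[-23, 1, 12, -0.001, 0, 0.001, 200], [-46, 1, 23, -0.002, 0, 0.002, 200], [-69, 2, 35, -0.003, 0, 0.002, 200], [-82, 2, 42, -0.003, 0, 0.002, 200], [-90, 2, 46, -0.003, 0, 0.002, 200]]
  ]
}}

```text
time_s: 20.85
tcp_pos: [0.4882, 0.3508, 0.0356]
eef_rot: [[0.397, -0.343, 0.851], [-0.143, -0.939, -0.312], [0.907, 0.003, -0.422]]
contact_force: [0.7, -0.1, -0.7]
opening: 0.0665
```

```bash
python3 -c "
from pl import *
st();P=np.array([.4863,.3529,.0352]); cart(P,RG,.026)"
```

```text
t 20.85 pos [488.2 350.8  35.6] psi -110.1 F [ 0.7 -0.1 -0.7] op 66.5 q [-0.59  1.02 -0.76  2.02  1.77  1.71  1.93]
n 1 final [-1.4 -1.3 -2.1] [ 0.002 -0.001  0.002] q [-0.59  1.02 -0.76  2.02  1.77  1.71  1.93] t 20.85
[-1.4 -1.3 -2.1] [ 0.002 -0.001  0.002]
```

>>> {"method": "step_arm", "body": {
  "targets": [
    [[-1.5, -1, -2, 0, 0, 0, 200], [-1.5, -1, -2, 0, 0, 0, 200]]
  ]
}}

```text
time_s: 21.05
tcp_pos: [0.4861, 0.353, 0.0356]
eef_rot: [[0.397, -0.343, 0.851], [-0.143, -0.939, -0.312], [0.907, 0.002, -0.422]]
contact_force: [1.0, 0.3, -0.5]
opening: 0.0665
```

>>> {"method": "step_arm", "body": {
  "targets": [
    [[0, 0, 0, 0, 0, 0, 60], [0, 0, 0, 0, 0, 0, 0], [0, 0, 0, 0, 0, 0, 0], [0, 0, 0, 0, 0, 0, 0]]
  ]
}}

```text
time_s: 21.45
tcp_pos: [0.4862, 0.3531, 0.036]
eef_rot: [[0.397, -0.343, 0.851], [-0.143, -0.939, -0.311], [0.907, 0.002, -0.422]]
contact_force: [0.3, -0.7, 0.6]
opening: 0.0917
```

>>> {"method": "step_arm", "body": {
  "targets": [
    [[0, 0, -25, 0, 0, 0, 0], [0, 0, -60, 0, 0, 0, 0], [0, 0, -100, 0, 0, 0, 0], [30, 0, -120, 0, 0, 0, 0], [70, 0, -130, 0, 0, 0, 0]]
  ]
}}

```text
time_s: 21.95
tcp_pos: [0.4012, 0.3848, 0.1545]
eef_rot: [[0.399, -0.339, 0.852], [-0.14, -0.941, -0.309], [0.906, 0.004, -0.423]]
contact_force: [0.8, 0.9, 0.2]
opening: 0.0938
```

```bash
python3 -c "
from pl import *
st()
snap('side','s16',(150,150,480,450),2);snap('top','t16',(100,140,410,300),2.55)"
```

```text
t 21.95 pos [401.2 384.8 154.5] psi -109.8 F [0.8 0.9 0.2] op 93.8 q [-0.65  0.83 -0.95  2.04  1.53  1.83  2.01]
```

```bash
python3 -c "
from h import *
c=load('top'); im=c['img'][:,:,::-1]
cv2.imwrite('pics/t16b.png',cv2.resize(im[150:235,205:380],None,fx=4.5,fy=4.5,interpolation=cv2.INTER_CUBIC))
r=dict(np.load('ref_top.npz'))['img'][:,:,::-1]
cv2.imwrite('pics/t8b.png',cv2.resize(r[150:235,205:380],None,fx=4.5,fy=4.5,interpolation=cv2.INTER_CUBIC))
"
```

>>> {"method": "step_arm", "body": {
  "targets": [
    [[40, 0, -19, 0, 0, 0, 0], [80, 0, -38, 0, 0, 0, 0], [110, 0, -52, 0, 0, 0, 0]]
  ]
}}

```text
time_s: 22.35
tcp_pos: [0.4025, 0.3847, 0.2824]
eef_rot: [[0.394, -0.342, 0.853], [-0.147, -0.94, -0.309], [0.907, -0.004, -0.42]]
contact_force: [0.9, 0.9, 0.2]
opening: 0.0941
```

```bash
python3 - <<'E'
from pl import *
c=load('top')
for l in([(112,48),(370,97),(322,346),(57,297)],[(103,44),(357,92),(312,342),(47,292)],[(418,108),(737,160),(708,318),(390,264)],[(362,90),(679,142),(650,297),(332,240)]):
    print(*[np.round(x,1) for x in fitrect(pts(c,l,.043,205,150,4.5))])
q=np.array(read_state()['joint_pos'])
qg,e,a=ik(np.array([.545,.135,.14]),Rdown(-6),np.array([.1,.55,-.53,1.9,.35,.85,-.75]),.01); print(qg.round(2),e,a); np.save('qsq.npy',qg)
for f in np.linspace(0,1,7):
    P,A=fk(q+(qg-q)*f); b=P-.097*A[:,2]; print(P.round(3),A[:,2].round(2),'bodymin',(b[2]-.0885*abs(A[2,1])-.0375*abs(A[2,0])).round(3))
rows(qg,20)
E
```

```text
[614.6 140.2] [130.9 128.7 131.2 129.9] [-96.8 174.7  83.7  -5.5]
[616.5 145.6] [128.9 129.1 131.4 129.6] [-96.8 175.4  83.5  -5.7]
[619.5 -30.3] [159.5  81.9 156.8  81.1] [-95.2 173.3  84.5  -4.9]
[627.6  -1.5] [158.9  80.5 157.5  78.4] [-95.3 173.4  83.9  -5.7]
[ 0.16  0.44 -0.58  1.82  0.28  0.97 -0.64] 6.923838723683986e-07 0.00018076321503819658
[0.402 0.385 0.282] [ 0.85 -0.31 -0.42] bodymin 0.289
[0.432 0.314 0.232] [ 0.67 -0.47 -0.58] bodymin 0.23
[0.443 0.254 0.19 ] [ 0.44 -0.54 -0.72] bodymin 0.195
[0.449 0.211 0.158] [ 0.22 -0.51 -0.83] bodymin 0.187
[0.462 0.184 0.138] [ 0.04 -0.38 -0.92] bodymin 0.191
[0.493 0.164 0.131] [-0.03 -0.19 -0.98] bodymin 0.209
[0.545 0.135 0.14 ] [ 0. -0. -1.] bodymin 0.237
[np.float64(-7.0), np.float64(17.0), np.float64(23.0), np.float64(-0.07), np.float64(-0.05), np.float64(0.16)] tcp [0.414 0.363 0.266]
[np.float64(-14.0), np.float64(34.0), np.float64(44.0), np.float64(-0.15), np.float64(-0.09), np.float64(0.33)] tcp [0.423 0.341 0.251]
[np.float64(-21.0), np.float64(51.0), np.float64(62.0), np.float64(-0.24), np.float64(-0.12), np.float64(0.5)] tcp [0.43  0.32  0.237]
[np.float64(-29.0), np.float64(68.0), np.float64(79.0), np.float64(-0.32), np.float64(-0.14), np.float64(0.68)] tcp [0.435 0.3   0.223]
[np.float64(-36.0), np.float64(85.0), np.float64(94.0), np.float64(-0.42), np.float64(-0.15), np.float64(0.86)] tcp [0.439 0.282 0.21 ]
```

```bash
python3 -c "
from pl import *
rows(np.load('qsq.npy'),24)"
```

```text
[np.float64(-6.0), np.float64(14.0), np.float64(19.0), np.float64(-0.06), np.float64(-0.04), np.float64(0.13)] tcp [0.412 0.366 0.269]
[np.float64(-12.0), np.float64(28.0), np.float64(37.0), np.float64(-0.12), np.float64(-0.08), np.float64(0.27)] tcp [0.42  0.348 0.256]
[np.float64(-18.0), np.float64(43.0), np.float64(53.0), np.float64(-0.19), np.float64(-0.11), np.float64(0.41)] tcp [0.426 0.331 0.244]
[np.float64(-24.0), np.float64(57.0), np.float64(68.0), np.float64(-0.26), np.float64(-0.13), np.float64(0.56)] tcp [0.432 0.314 0.232]
[np.float64(-30.0), np.float64(71.0), np.float64(81.0), np.float64(-0.34), np.float64(-0.14), np.float64(0.71)] tcp [0.436 0.297 0.221]
```

>>> {"method": "step_arm", "body": {
  "targets": [
    [[-6, 14, 19, -0.06, -0.04, 0.13, 0], [-12, 28, 37, -0.12, -0.08, 0.27, 0], [-18, 43, 53, -0.19, -0.11, 0.41, 0], [-24, 57, 68, -0.26, -0.13, 0.56, 0], [-30, 71, 81, -0.34, -0.14, 0.71, 0]]
  ]
}}

```text
time_s: 22.85
tcp_pos: [0.4358, 0.2963, 0.2202]
eef_rot: [[0.111, -0.767, 0.632], [-0.711, -0.505, -0.489], [0.694, -0.395, -0.602]]
contact_force: [-0.9, -0.3, -0.2]
opening: 0.094
```

```bash
python3 -c "
from pl import *
st();rows(np.load('qsq.npy'),19)"
```

```text
t 22.85 pos [435.8 296.3 220.2] psi -146.6 F [-0.9 -0.3 -0.2] op 94.0 q [-0.35  0.61 -1.05  1.97  1.23  1.7   1.65]
[np.float64(4.0), np.float64(10.0), np.float64(17.0), np.float64(-0.07), np.float64(-0.01), np.float64(0.15)] tcp [0.439 0.28  0.209]
[np.float64(8.0), np.float64(21.0), np.float64(32.0), np.float64(-0.14), np.float64(-0.01), np.float64(0.31)] tcp [0.441 0.265 0.198]
[np.float64(11.0), np.float64(31.0), np.float64(46.0), np.float64(-0.22), np.float64(-0.0), np.float64(0.47)] tcp [0.442 0.251 0.188]
[np.float64(13.0), np.float64(40.0), np.float64(58.0), np.float64(-0.29), np.float64(0.01), np.float64(0.63)] tcp [0.443 0.238 0.179]
[np.float64(16.0), np.float64(49.0), np.float64(70.0), np.float64(-0.36), np.float64(0.03), np.float64(0.8)] tcp [0.444 0.226 0.17 ]
```

>>> {"method": "step_arm", "body": {
  "targets": [
    [[4, 10, 17, -0.06, -0.01, 0.13, 0], [8, 20, 31, -0.13, -0.01, 0.27, 0], [11, 29, 43, -0.2, 0, 0.42, 0], [13, 38, 55, -0.27, 0.01, 0.58, 0], [15, 46, 66, -0.34, 0.02, 0.73, 0]]
  ]
}}

```text
time_s: 23.35
tcp_pos: [0.4437, 0.2296, 0.172]
eef_rot: [[-0.459, -0.809, 0.367], [-0.808, 0.208, -0.552], [0.37, -0.55, -0.749]]
contact_force: [-0.2, 0.3, -0.3]
opening: 0.0941
```

```bash
python3 -c "
from pl import *
st();rows(np.load('qsq.npy'),15)"
```

```text
t 23.35 pos [443.7 229.6 172. ] psi 165.6 F [-0.2  0.3 -0.3] op 94.1 q [-0.19  0.6  -1.    1.94  1.04  1.56  1.11]
[np.float64(6.0), np.float64(2.0), np.float64(12.0), np.float64(-0.06), np.float64(0.02), np.float64(0.16)] tcp [0.444 0.219 0.164]
[np.float64(11.0), np.float64(4.0), np.float64(23.0), np.float64(-0.12), np.float64(0.04), np.float64(0.33)] tcp [0.444 0.209 0.156]
[np.float64(15.0), np.float64(6.0), np.float64(33.0), np.float64(-0.18), np.float64(0.07), np.float64(0.5)] tcp [0.445 0.2   0.149]
[np.float64(18.0), np.float64(6.0), np.float64(42.0), np.float64(-0.24), np.float64(0.1), np.float64(0.68)] tcp [0.446 0.193 0.143]
[np.float64(20.0), np.float64(6.0), np.float64(51.0), np.float64(-0.29), np.float64(0.14), np.float64(0.85)] tcp [0.448 0.187 0.138]
```

>>> {"method": "step_arm", "body": {
  "targets": [
    [[5, 2, 9, -0.05, 0.02, 0.13, 0], [9, 4, 18, -0.1, 0.03, 0.27, 0], [13, 5, 27, -0.15, 0.06, 0.41, 0], [16, 6, 35, -0.2, 0.08, 0.55, 0], [18, 6, 42, -0.24, 0.1, 0.68, 0]]
  ]
}}

```text
time_s: 23.85
tcp_pos: [0.4461, 0.1925, 0.1435]
eef_rot: [[-0.914, -0.38, 0.143], [-0.399, 0.774, -0.492], [0.076, -0.507, -0.859]]
contact_force: [-0.1, 0.9, -0.6]
opening: 0.0941
```

```bash
python3 -c "
from pl import *
st();rows(np.load('qsq.npy'),13);cart([.49,.14,.14],Rdown(-6))"
```

```text
t 23.85 pos [446.1 192.5 143.5] psi 116.2 F [-0.1  0.9 -0.6] op 94.1 q [-0.07  0.57 -0.92  1.91  0.85  1.41  0.63]
[np.float64(1.0), np.float64(-2.0), np.float64(7.0), np.float64(-0.04), np.float64(0.03), np.float64(0.15)] tcp [0.448 0.187 0.139]
[np.float64(0.0), np.float64(-5.0), np.float64(13.0), np.float64(-0.08), np.float64(0.06), np.float64(0.3)] tcp [0.45  0.182 0.135]
[np.float64(-1.0), np.float64(-8.0), np.float64(18.0), np.float64(-0.12), np.float64(0.09), np.float64(0.45)] tcp [0.453 0.178 0.132]
[np.float64(-3.0), np.float64(-11.0), np.float64(23.0), np.float64(-0.15), np.float64(0.13), np.float64(0.61)] tcp [0.457 0.174 0.129]
[np.float64(-7.0), np.float64(-14.0), np.float64(27.0), np.float64(-0.18), np.float64(0.16), np.float64(0.76)] tcp [0.462 0.171 0.127]
n 16 final [-19.4 -55.6  35.1] [-0.401  0.51   2.048] q [-0.07  0.57 -0.92  1.91  0.85  1.41  0.63] t 23.85
[-1.2 -3.5  2.2] [-0.025  0.032  0.128]
[-2.4 -6.9  4.4] [-0.05   0.064  0.256]
[ -3.6 -10.4   6.6] [-0.075  0.096  0.384]
[ -4.9 -13.9   8.8] [-0.1    0.128  0.512]
[ -6.1 -17.4  11. ] [-0.125  0.159  0.64 ]
```

Use the straight interpolation from here, full target repeated.

>>> {"method": "step_arm", "body": {
  "targets": [
    [[-3, -7, 5, -0.025, 0.032, 0.128, 0], [-6, -14, 9, -0.05, 0.064, 0.256, 0], [-8, -20, 13, -0.075, 0.096, 0.384, 0], [-10, -27, 17, -0.1, 0.128, 0.512, 0], [-12, -32, 20, -0.125, 0.16, 0.64, 140]]
  ]
}}

```text
time_s: 24.35
tcp_pos: [0.4723, 0.1621, 0.1413]
eef_rot: [[-0.969, 0.244, -0.025], [0.233, 0.887, -0.397], [-0.075, -0.391, -0.917]]
contact_force: [-0.8, 0.7, -0.4]
opening: 0.0892
```

```bash
python3 -c "
from pl import *
st();cart([.49,.14,.14],Rdown(-6))"
```

```text
t 24.35 pos [472.3 162.1 141.3] psi 74.6 F [-0.8  0.7 -0.4] op 89.2 q [ 0.03  0.55 -0.82  1.83  0.68  1.34  0.24]
n 11 final [-22.2 -14.8   9.6] [-0.276  0.35   1.402] q [ 0.03  0.55 -0.82  1.83  0.68  1.34  0.24] t 24.35
[-2.  -1.3  0.9] [-0.025  0.032  0.127]
[-4.  -2.7  1.7] [-0.05   0.064  0.255]
[-6.1 -4.   2.6] [-0.075  0.095  0.382]
[-8.1 -5.4  3.5] [-0.101  0.127  0.51 ]
[-10.1  -6.7   4.4] [-0.126  0.159  0.637]
```

>>> {"method": "step_arm", "body": {
  "targets": [
    [[-2, -1, 1, -0.025, 0.032, 0.127, 140], [-4, -3, 2, -0.05, 0.064, 0.255, 140], [-7, -5, 3, -0.075, 0.095, 0.382, 140], [-10, -7, 5, -0.1, 0.127, 0.51, 140], [-14, -9, 6, -0.126, 0.159, 0.637, 140]]
  ]
}}

```text
time_s: 24.85
tcp_pos: [0.4834, 0.1482, 0.1401]
eef_rot: [[-0.617, 0.781, -0.09], [0.778, 0.59, -0.216], [-0.116, -0.203, -0.972]]
contact_force: [-0.3, 0.4, -0.0]
opening: 0.0494
```

```bash
python3 -c "
from pl import *
st();cart([.53,.14,.12],Rdown(-6))"
```

```text
t 24.85 pos [483.4 148.2 140.1] psi 37.0 F [-0.3  0.4 -0. ] op 49.4 q [ 0.12  0.49 -0.74  1.83  0.49  1.2  -0.18]
n 6 final [-32.8  35.6  17.1] [-0.15   0.189  0.76 ] q [ 0.12  0.49 -0.74  1.83  0.49  1.2  -0.18] t 24.85
[-5.5  5.9  2.8] [-0.025  0.032  0.127]
[-10.9  11.9   5.7] [-0.05   0.063  0.253]
[-16.4  17.8   8.5] [-0.075  0.095  0.38 ]
[-21.9  23.8  11.4] [-0.1    0.126  0.507]
[-27.3  29.7  14.2] [-0.125  0.158  0.633]
```

>>> {"method": "step_arm", "body": {
  "targets": [
    [[-6, 6, 3, -0.025, 0.032, 0.127, 140], [-11, 12, 6, -0.05, 0.063, 0.253, 140], [-17, 18, 9, -0.075, 0.095, 0.38, 140], [-22, 24, 12, -0.1, 0.126, 0.507, 140], [-28, 30, 15, -0.125, 0.158, 0.633, 140]]
  ]
}}

```text
time_s: 25.35
tcp_pos: [0.523, 0.1405, 0.1223]
eef_rot: [[-0.017, 1.0, -0.026], [0.999, 0.016, -0.029], [-0.029, -0.027, -0.999]]
contact_force: [0.2, 1.2, 0.5]
opening: 0.0423
```

```bash
python3 -c "
from pl import *
st();cart([.5555,.146,.09],Rdown(-5.7),.02)"
```

```text
t 25.35 pos [523.  140.5 122.3] psi 0.9 F [0.2 1.2 0.5] op 42.3 q [ 0.18  0.46 -0.64  1.86  0.35  0.97 -0.61]
n 3 final [ 5.9 33.4 31.2] [-0.025  0.03   0.116] q [ 0.18  0.46 -0.64  1.86  0.35  0.97 -0.61] t 25.35
[ 2.  11.1 10.4] [-0.008  0.01   0.039]
[ 3.9 22.3 20.8] [-0.017  0.02   0.077]
[ 5.9 33.4 31.2] [-0.025  0.03   0.116]
```

>>> {"method": "step_arm", "body": {
  "targets": [
    [[2, 11, 10, -0.008, 0.01, 0.039, 140], [4, 22, 21, -0.017, 0.02, 0.077, 140], [6, 33, 31, -0.025, 0.03, 0.116, 140], [6, 33, 31, -0.025, 0.03, 0.116, 140]]
  ]
}}

```text
time_s: 25.75
tcp_pos: [0.5548, 0.1456, 0.0888]
eef_rot: [[0.101, 0.995, -0.002], [0.995, -0.101, -0.001], [-0.001, -0.002, -1.0]]
contact_force: [-0.1, 0.0, 0.3]
opening: 0.0422
```

```bash
python3 -c "
from pl import *
st();cart([.5555,.146,.0265],Rdown(-5.7),.02); snap('side','s17',(150,150,480,380),2.4)"
```

```text
t 25.75 pos [554.8 145.6  88.8] psi -5.8 F [-0.1  0.   0.3] op 42.2 q [ 0.15  0.53 -0.59  1.82  0.37  0.9  -0.72]
n 4 final [ 0.5  0.7 62.3] [-0.002  0.001 -0.002] q [ 0.15  0.53 -0.59  1.82  0.37  0.9  -0.72] t 25.75
[ 0.1  0.2 15.6] [-0.001  0.    -0.   ]
[ 0.2  0.4 31.1] [-0.001  0.    -0.001]
[ 0.4  0.6 46.7] [-0.002  0.001 -0.001]
[ 0.5  0.7 62.3] [-0.002  0.001 -0.002]
```

Above the near wall again, square tray about 6 mm off the left rail. Descend, grip and press home.

>>> {"method": "step_arm", "body": {
  "targets": [
    [[0, 1, 25, 0, 0, 0, 140], [0, 1, 50, 0, 0, 0, 140], [0, 1, 62, 0, 0, 0, 140], [0, 1, 62, 0, 0, 0, 140]]
  ]
}}

```text
time_s: 26.2
tcp_pos: [0.5543, 0.1457, 0.0268]
eef_rot: [[0.098, 0.995, -0.004], [0.995, -0.098, -0.001], [-0.002, -0.004, -1.0]]
contact_force: [0.2, 0.4, 0.9]
opening: 0.0417
```

>>> {"method": "step_arm", "body": {
  "targets": [
    [[0, 0, 0, 0, 0, 0, 255], [0, 0, 0, 0, 0, 0, 255], [0, 0, 0, 0, 0, 0, 255], [0, 0, 0, 0, 0, 0, 255], [0, 0, 0, 0, 0, 0, 255]]
  ],
  "grip_force": 25
}}

```text
time_s: 26.7
tcp_pos: [0.5546, 0.1457, 0.0272]
eef_rot: [[0.098, 0.995, -0.004], [0.995, -0.098, -0.001], [-0.002, -0.003, -1.0]]
contact_force: [-1.1, -1.7, 5.6]
opening: 0.0078
```

>>> {"method": "step_arm", "body": {
  "targets": [
    [[2, 1, 0.2, 0, 0, 0, 255], [4, 2, 0.2, 0, 0, 0, 255], [6, 4, 0.2, 0, 0, 0, 255], [7, 5, 0.2, 0, 0, 0, 255]]
  ]
}}

```text
time_s: 27.1
tcp_pos: [0.5574, 0.1505, 0.0267]
eef_rot: [[0.098, 0.995, -0.01], [0.995, -0.098, -0.005], [-0.006, -0.009, -1.0]]
contact_force: [-26.1, -11.1, 25.2]
opening: 0.0074
```

```bash
python3 -c "
from pl import *
st()"
```

```text
t 27.1 pos [557.4 150.5  26.7] psi -5.7 F [-26.1 -11.1  25.2] op 7.4 q [ 0.1   0.63 -0.54  1.84  0.44  0.81 -0.77]
```

>>> {"method": "step_arm", "body": {
  "targets": [
    [[2, -1, 0, 0, 0, 0, 255], [4, -1, 0, 0, 0, 0, 255], [4, -1, 0, 0, 0, 0, 255]]
  ]
}}

```text
time_s: 27.4
tcp_pos: [0.5569, 0.1547, 0.0267]
eef_rot: [[0.098, 0.995, -0.01], [0.995, -0.098, -0.005], [-0.006, -0.009, -1.0]]
contact_force: [-2.0, -2.0, 2.9]
opening: 0.0078
```

>>> {"method": "step_arm", "body": {
  "targets": [
    [[2, 1, 0, 0, 0, 0, 255], [2, 2, 0, 0, 0, 0, 255], [2, 2, 0, 0, 0, 0, 255]]
  ]
}}

```text
time_s: 27.7
tcp_pos: [0.5576, 0.1549, 0.0266]
eef_rot: [[0.099, 0.995, -0.013], [0.995, -0.099, -0.009], [-0.01, -0.012, -1.0]]
contact_force: [-16.1, -12.5, 20.1]
opening: 0.0074
```

```bash
python3 -c "
from pl import *
st()"
```

```text
t 27.7 pos [557.6 154.9  26.6] psi -5.7 F [-16.1 -12.5  20.1] op 7.4 q [ 0.08  0.63 -0.54  1.83  0.44  0.81 -0.78]
```

>>> {"method": "step_arm", "body": {
  "targets": [
    [[-1, -1, 0, 0, 0, 0, 180], [-1, -1, 0, 0, 0, 0, 160], [-1, -1, 0, 0, 0, 0, 140]]
  ]
}}

```text
time_s: 28.0
tcp_pos: [0.5567, 0.1544, 0.0266]
eef_rot: [[0.099, 0.995, -0.013], [0.995, -0.099, -0.008], [-0.009, -0.012, -1.0]]
contact_force: [0.2, -0.3, -0.7]
opening: 0.028
```

>>> {"method": "step_arm", "body": {
  "targets": [
    [[0, 0, -35, 0.01, 0.01, 0, 140], [0, 0, -70, 0.012, 0.01, 0, 140]]
  ]
}}

```text
time_s: 28.2
tcp_pos: [0.5572, 0.1551, 0.0969]
eef_rot: [[0.098, 0.995, -0.026], [0.995, -0.098, 0.004], [0.001, -0.026, -1.0]]
contact_force: [0.6, 0.3, 0.2]
opening: 0.0414
```

```bash
python3 -c "
from pl import *
st();cart([.585,-.0265,.09],Rdown(-5.6),.05)"
```

```text
t 28.2 pos [557.2 155.1  96.9] psi -5.6 F [0.6 0.3 0.2] op 41.4 q [ 0.14  0.54 -0.6   1.79  0.35  0.94 -0.71]
n 4 final [-178.    45.7    5.4] [-0.026 -0.001 -0.001] q [ 0.14  0.54 -0.6   1.79  0.35  0.94 -0.71] t 28.2
[-44.5  11.4   1.4] [-0.006 -0.    -0.   ]
[-89.   22.8   2.7] [-0.013 -0.001 -0.   ]
[-133.5   34.2    4.1] [-0.019 -0.001 -0.001]
[-178.    45.7    5.4] [-0.026 -0.001 -0.001]
```

>>> {"method": "step_arm", "body": {
  "targets": [
    [[-44, 11, 1, -0.006, 0, 0, 140], [-89, 23, 3, -0.013, 0, 0, 140], [-133, 34, 4, -0.019, 0, 0, 140], [-178, 46, 5, -0.026, 0, 0, 140], [-178, 46, 5, -0.026, 0, 0, 140]]
  ]
}}

```text
time_s: 28.7
tcp_pos: [0.5859, -0.0336, 0.0899]
eef_rot: [[0.106, 0.994, 0.0], [0.994, -0.106, -0.001], [-0.001, 0.0, -1.0]]
contact_force: [-0.6, 0.2, -0.9]
opening: 0.0426
```

```bash
python3 -c "
from pl import *
st();cart([.585,-.0265,.0265],Rdown(-5.6),.05);snap('side','s18',(150,150,480,380),2.4)"
```

```text
t 28.7 pos [585.9 -33.6  89.9] psi -6.1 F [-0.6  0.2 -0.9] op 42.6 q [ 0.43  0.55 -0.56  1.79  0.36  0.9  -0.39]
n 2 final [ 7.  -1.7 63.4] [ 0.     0.001 -0.009] q [ 0.43  0.55 -0.56  1.79  0.36  0.9  -0.39] t 28.7
[ 3.5 -0.8 31.7] [ 0.     0.    -0.004]
[ 7.  -1.7 63.4] [ 0.     0.001 -0.009]
```

Square tray is flush again (corner at side-crop (95,360)). Descend on the long tray's near wall.

>>> {"method": "step_arm", "body": {
  "targets": [
    [[3, -1, 25, 0, 0, 0, 140], [5, -2, 50, 0, 0, 0, 140], [5, -2, 63, 0, 0, 0, 140], [5, -2, 63, 0, 0, 0, 140]]
  ]
}}

```text
time_s: 29.15
tcp_pos: [0.5834, -0.0235, 0.0258]
eef_rot: [[0.102, 0.995, -0.002], [0.995, -0.102, 0.001], [0.001, -0.002, -1.0]]
contact_force: [-1.2, -0.0, 0.4]
opening: 0.0422
```

>>> {"method": "step_arm", "body": {
  "targets": [
    [[0, 0, 0, 0, 0, 0, 255], [0, 0, 0, 0, 0, 0, 255], [0, 0, 0, 0, 0, 0, 255], [0, 0, 0, 0, 0, 0, 255], [0, 0, 0, 0, 0, 0, 255]]
  ]
}}

```text
time_s: 29.65
tcp_pos: [0.5837, -0.0236, 0.0262]
eef_rot: [[0.102, 0.995, -0.001], [0.995, -0.102, 0.001], [0.001, -0.001, -1.0]]
contact_force: [-0.3, -0.5, 5.0]
opening: 0.0075
```

```bash
python3 -c "
from pl import *
st()"
```

```text
t 29.65 pos [583.7 -23.6  26.2] psi -5.9 F [-0.3 -0.5  5. ] op 7.5 q [ 0.38  0.63 -0.52  1.83  0.42  0.79 -0.45]
```

>>> {"method": "step_arm", "body": {
  "targets": [
    [[6, 1, 0, 0, 0, 0, 255], [12, 2, 0, 0, 0, 0, 255], [18, 3, 0, 0, 0, 0, 255], [23, 5, 0, 0, 0, 0, 255], [26, 7, 0, 0, 0, 0, 255]]
  ]
}}

```text
time_s: 30.15
tcp_pos: [0.5934, 0.0023, 0.0262]
eef_rot: [[0.101, 0.995, -0.002], [0.995, -0.101, 0.001], [0.001, -0.002, -1.0]]
contact_force: [-4.3, -4.2, 3.5]
opening: 0.0078
```

```bash
python3 -c "
from pl import *
st()"
```

```text
t 30.15 pos [593.4   2.3  26.2] psi -5.8 F [-4.3 -4.2  3.5] op 7.8 q [ 0.34  0.64 -0.52  1.8   0.42  0.81 -0.5 ]
```

>>> {"method": "step_arm", "body": {
  "targets": [
    [[0, 2, 0, 0, 0, 0.003, 255], [1, 4, 0, 0, 0, 0.003, 255], [3, 4, 0, 0, 0, 0.003, 255], [5, 4, 0, 0, 0, 0.003, 255]]
  ]
}}

```text
time_s: 30.55
tcp_pos: [0.594, 0.0038, 0.0257]
eef_rot: [[0.106, 0.994, -0.01], [0.994, -0.106, -0.004], [-0.005, -0.01, -1.0]]
contact_force: [-29.0, -20.5, 26.6]
opening: 0.0076
```

>>> {"method": "step_arm", "body": {
  "targets": [
    [[2, 0, 0, 0, 0, 0, 255], [4, 0, 0, 0, 0, 0, 255], [4, 1, 0, 0, 0, 0, 255]]
  ]
}}

```text
time_s: 30.85
tcp_pos: [0.5937, 0.0065, 0.0256]
eef_rot: [[0.107, 0.994, -0.014], [0.994, -0.107, -0.006], [-0.008, -0.013, -1.0]]
contact_force: [-21.1, -6.5, 21.3]
opening: 0.0078
```

```bash
python3 -c "
from pl import *
st()"
```

```text
t 30.85 pos [593.7   6.5  25.6] psi -6.1 F [-21.1  -6.5  21.3] op 7.8 q [ 0.32  0.65 -0.51  1.79  0.42  0.82 -0.51]
```

>>> {"method": "step_arm", "body": {
  "targets": [
    [[-1, -1, 0, 0, 0, 0, 180], [-1, -1, 0, 0, 0, 0, 160], [-1, -1, 0, 0, 0, 0, 140]]
  ]
}}

```text
time_s: 31.15
tcp_pos: [0.5929, 0.0058, 0.0257]
eef_rot: [[0.107, 0.994, -0.013], [0.994, -0.107, -0.006], [-0.007, -0.013, -1.0]]
contact_force: [0.2, 0.1, -0.3]
opening: 0.0282
```

>>> {"method": "step_arm", "body": {
  "targets": [
    [[0, 0, -40, 0.014, 0.006, 0, 140], [0, 0, -80, 0.014, 0.006, 0, 140], [0, 0, -120, 0.014, 0.006, 0, 140], [-50, -50, -150, 0.014, 0.006, 0, 140], [-100, -100, -180, 0.014, 0.006, 0, 100]]
  ]
}}

```text
time_s: 31.65
tcp_pos: [0.523, -0.0507, 0.1869]
eef_rot: [[0.105, 0.994, -0.026], [0.994, -0.105, 0.002], [-0.001, -0.026, -1.0]]
contact_force: [0.8, -2.0, 0.9]
opening: 0.0474
```

>>> {"method": "step_arm", "body": {
  "targets": [
    [[-180, -40, -30, 0, 0, 0, 0], [-180, -40, -30, 0, 0, 0, 0], [-180, -40, -30, 0, 0, 0, 0], [-180, -40, -30, 0, 0, 0, 0]]
  ]
}}

```text
time_s: 32.05
tcp_pos: [0.4641, -0.2285, 0.2188]
eef_rot: [[0.107, 0.994, -0.025], [0.994, -0.107, 0.001], [-0.001, -0.025, -1.0]]
contact_force: [0.4, -0.1, 0.2]
opening: 0.0791
```

```bash
python3 -c "
from h import *
st();c=snap('top','t19',(205,150,380,235),4.5);snap('side','s19',(160,150,440,380),2.6)
"
```

```text
t 32.05 pos [ 464.1 -228.5  218.8] psi -6.1 F [ 0.4 -0.1  0.2] op 79.1 q [ 0.86  0.27 -0.55  1.83  0.16  1.11  0.14]
```

Comparing with the first picture: the square tray is now tighter to the left rail than before, but a gap of about 4 mm remains between the trays (top-crop (345,150)). I'll push with closed fingers on the long tray's right end, which seats both trays along y, then on the near walls.

```bash
python3 -c "
from pl import *
cart([.619,-.120,.09],Rdown(-5.4),.05)"
```

```text
n 5 final [127.3 145.1 124.8] [-0.025  0.002 -0.017] q [ 0.86  0.27 -0.54  1.83  0.16  1.11  0.14] t 32.15
[25.5 29.  25. ] [-0.005  0.    -0.003]
[50.9 58.1 49.9] [-0.01   0.001 -0.007]
[76.4 87.1 74.9] [-0.015  0.001 -0.01 ]
[101.9 116.1  99.8] [-0.02   0.002 -0.014]
[127.3 145.1 124.8] [-0.025  0.002 -0.017]
```

>>> {"method": "step_arm", "body": {
  "targets": [
    [[25, 29, 25, -0.005, 0, -0.003, 255], [51, 58, 50, -0.01, 0, -0.007, 255], [76, 87, 75, -0.015, 0, -0.01, 255], [102, 116, 100, -0.02, 0, -0.014, 255], [127, 145, 125, -0.025, 0, -0.017, 255]]
  ]
}}

```text
time_s: 32.65
tcp_pos: [0.6202, -0.1182, 0.0885]
eef_rot: [[0.094, 0.996, 0.0], [0.996, -0.094, -0.002], [-0.001, 0.001, -1.0]]
contact_force: [1.5, -0.8, 0.2]
opening: 0.0537
```

>>> {"method": "step_arm", "body": {
  "targets": [
    [[0, 0, 0, 0, 0, 0, 255], [0, 0, 0, 0, 0, 0, 255]]
  ]
}}

```text
time_s: 32.85
tcp_pos: [0.6203, -0.1163, 0.0876]
eef_rot: [[0.091, 0.996, -0.001], [0.996, -0.091, -0.0], [-0.0, -0.001, -1.0]]
contact_force: [-0.2, -0.3, 0.9]
opening: 0.0376
```

```bash
python3 -c "
from pl import *
st();cart([.619,-.120,.015],Rdown(-5.4),.05)"
```

```text
t 32.85 pos [ 620.3 -116.3   87.6] psi -5.2 F [-0.2 -0.3  0.9] op 37.6 q [ 0.51  0.61 -0.52  1.68  0.36  0.95 -0.23]
n 2 final [-3.8 -0.9 72.6] [-0.001  0.     0.003] q [ 0.51  0.61 -0.52  1.68  0.36  0.95 -0.23] t 32.85
[-1.9 -0.5 36.3] [-0.     0.     0.001]
[-3.8 -0.9 72.6] [-0.001  0.     0.003]
```

>>> {"method": "step_arm", "body": {
  "targets": [
    [[-2, 0, 25, 0, 0, 0.003, 255], [-4, -1, 50, 0, 0, 0.003, 255], [-4, -1, 66, 0, 0, 0.003, 255], [-4, -1, 72, 0, 0, 0.003, 255], [-4, -1, 72, 0, 0, 0.003, 255]]
  ]
}}

```text
time_s: 33.35
tcp_pos: [0.6188, -0.1204, 0.0157]
eef_rot: [[0.095, 0.995, -0.001], [0.995, -0.095, -0.0], [-0.0, -0.001, -1.0]]
contact_force: [-0.6, 0.0, 0.0]
opening: 0.0005
```

>>> {"method": "step_arm", "body": {
  "targets": [
    [[8, 1, 0, 0, 0, 0, 255], [16, 2, 0, 0, 0, 0, 255], [20, 2, 0, 0, 0, 0, 255], [23, 2, 0, 0, 0, 0, 255]]
  ]
}}

```text
time_s: 33.75
tcp_pos: [0.6233, -0.0968, 0.0162]
eef_rot: [[0.094, 0.996, -0.0], [0.996, -0.094, -0.0], [-0.0, -0.0, -1.0]]
contact_force: [0.3, -0.2, -0.5]
opening: 0.0004
```

```bash
python3 -c "
from pl import *
st()"
```

```text
t 33.75 pos [623.3 -96.8  16.2] psi -5.4 F [ 0.3 -0.2 -0.5] op 0.4 q [ 0.45  0.7  -0.48  1.71  0.41  0.83 -0.31]
```

>>> {"method": "step_arm", "body": {
  "targets": [
    [[3, 0, 0, 0, 0, 0, 255], [6, 0, 0, 0, 0, 0, 255], [9, 0, 0, 0, 0, 0, 255]]
  ]
}}

```text
time_s: 34.05
tcp_pos: [0.6243, -0.088, 0.0163]
eef_rot: [[0.094, 0.996, -0.0], [0.996, -0.094, -0.001], [-0.001, -0.0, -1.0]]
contact_force: [-1.0, -2.5, 2.2]
opening: 0.0006
```

>>> {"method": "step_arm", "body": {
  "targets": [
    [[2, 0, 0, 0, 0, 0, 255], [4, 0, 0, 0, 0, 0, 255], [5, 0, 0, 0, 0, 0, 255]]
  ]
}}

```text
time_s: 34.35
tcp_pos: [0.6245, -0.0851, 0.0164]
eef_rot: [[0.096, 0.995, -0.001], [0.995, -0.096, -0.003], [-0.003, -0.0, -1.0]]
contact_force: [-2.3, -13.1, 3.8]
opening: 0.0003
```

>>> {"method": "step_arm", "body": {
  "targets": [
    [[2, 0, 0, 0, 0, 0, 255], [4, 0, 0, 0, 0, 0, 255], [4, 0, 0, 0, 0, 0, 255]]
  ]
}}

```text
time_s: 34.65
tcp_pos: [0.6244, -0.0852, 0.0164]
eef_rot: [[0.098, 0.995, -0.002], [0.995, -0.099, -0.007], [-0.008, -0.001, -1.0]]
contact_force: [-2.5, -18.1, 4.0]
opening: 0.0008
```

>>> {"method": "step_arm", "body": {
  "targets": [
    [[3, 0, 0, 0, 0, 0, 255], [5, 0, 0, 0, 0, 0, 255], [5, 0, 0, 0, 0, 0, 255]]
  ]
}}

```text
time_s: 34.95
tcp_pos: [0.6244, -0.0852, 0.0164]
eef_rot: [[0.102, 0.995, -0.003], [0.995, -0.102, -0.013], [-0.013, -0.002, -1.0]]
contact_force: [-4.0, -21.9, 5.8]
opening: -0.0
```

>>> {"method": "step_arm", "body": {
  "targets": [
    [[-8, 0, 0, 0, 0, 0, 255], [-20, 0, 0, 0, 0, 0, 255], [-30, 0, 0, 0.0, 0.007, 0, 255], [-40, 0, -30, 0, 0.007, 0, 255], [-40, 0, -70, 0, 0.007, 0, 255]]
  ]
}}

```text
time_s: 35.45
tcp_pos: [0.619, -0.1261, 0.086]
eef_rot: [[0.104, 0.995, -0.006], [0.995, -0.104, -0.005], [-0.005, -0.005, -1.0]]
contact_force: [0.2, -0.5, 0.5]
opening: 0.0005
```

```bash
python3 -c "
from pl import *
st();cart([.535,.152,.09],Rdown(-5.4),.05)"
```

```text
t 35.45 pos [ 619.  -126.1   86. ] psi -6.0 F [ 0.2 -0.5  0.5] op 0.5 q [ 0.52  0.61 -0.51  1.67  0.36  0.95 -0.23]
n 6 final [ 267.8 -112.5   -4.9] [-0.005  0.005 -0.01 ] q [ 0.52  0.61 -0.51  1.67  0.36  0.95 -0.23] t 35.45
[ 44.6 -18.7  -0.8] [-0.001  0.001 -0.002]
[ 89.3 -37.5  -1.6] [-0.002  0.002 -0.003]
[133.9 -56.2  -2.4] [-0.003  0.003 -0.005]
[178.5 -75.   -3.2] [-0.004  0.004 -0.007]
[223.1 -93.7  -4. ] [-0.004  0.004 -0.008]
```

```bash
python3 -c "
from pl import *
cart([.558,.008,.086],Rdown(-5.4),.05)"
```

```text
n 3 final [127.  -74.6  -0.3] [-0.005  0.005 -0.01 ] q [ 0.52  0.61 -0.51  1.67  0.36  0.95 -0.23] t 35.45
[ 42.3 -24.9  -0.1] [-0.002  0.002 -0.003]
[ 84.6 -49.7  -0.2] [-0.004  0.004 -0.007]
[127.  -74.6  -0.3] [-0.005  0.005 -0.01 ]
```

>>> {"method": "step_arm", "body": {
  "targets": [
    [[42, -25, 0, -0.002, 0.002, -0.003, 255], [85, -50, 0, -0.004, 0.004, -0.007, 255], [127, -75, 0, -0.005, 0.005, -0.01, 255], [127, -75, 35, -0.005, 0.005, -0.01, 255], [127, -75, 69, -0.005, 0.005, -0.01, 255]]
  ]
}}

```text
time_s: 35.95
tcp_pos: [0.5576, 0.0087, 0.0168]
eef_rot: [[0.092, 0.996, 0.002], [0.996, -0.092, 0.0], [0.0, 0.002, -1.0]]
contact_force: [1.2, -0.7, -0.4]
opening: 0.0004
```

>>> {"method": "step_arm", "body": {
  "targets": [
    [[0, 0, 1, 0, 0, 0, 255], [0, 6, 1, 0, 0, 0, 255], [0, 12, 1, 0, 0, 0, 255]]
  ]
}}

```text
time_s: 36.25
tcp_pos: [0.5711, 0.0073, 0.0175]
eef_rot: [[0.093, 0.996, 0.004], [0.996, -0.093, 0.0], [0.001, 0.004, -1.0]]
contact_force: [-0.2, -0.6, 0.5]
opening: 0.0005
```

```bash
python3 -c "
from pl import *
st()"
```

```text
t 36.25 pos [571.1   7.3  17.5] psi -5.3 F [-0.2 -0.6  0.5] op 0.5 q [ 0.32  0.62 -0.5   1.87  0.42  0.75 -0.51]
```

>>> {"method": "step_arm", "body": {
  "targets": [
    [[0, 4, 0, 0, 0, 0, 255], [0, 7, 0, 0, 0, 0, 255], [0, 9, 0, 0, 0, 0, 255]]
  ]
}}

```text
time_s: 36.55
tcp_pos: [0.5779, 0.0067, 0.0179]
eef_rot: [[0.093, 0.996, -0.001], [0.996, -0.093, -0.0], [-0.0, -0.001, -1.0]]
contact_force: [-29.7, 2.7, 20.3]
opening: 0.0006
```

>>> {"method": "step_arm", "body": {
  "targets": [
    [[0, 2, 0, 0, 0, 0, 255], [0, 4, 0, 0, 0, 0, 255], [0, 4, 0, 0, 0, 0, 255]]
  ]
}}

```text
time_s: 36.85
tcp_pos: [0.5777, 0.0067, 0.0179]
eef_rot: [[0.092, 0.996, -0.009], [0.996, -0.092, -0.001], [-0.002, -0.009, -1.0]]
contact_force: [-31.3, 1.6, 20.9]
opening: 0.0005
```

>>> {"method": "step_arm", "body": {
  "targets": [
    [[0, -8, 0, 0, 0, 0, 255], [0, -20, 0, 0.009, 0, 0, 255], [0, -35, -10, 0.009, 0, 0, 255], [0, -50, -20, 0.009, 0, 0, 255]]
  ]
}}

```text
time_s: 37.25
tcp_pos: [0.5277, 0.0113, 0.0389]
eef_rot: [[0.092, 0.996, -0.018], [0.996, -0.092, -0.0], [-0.002, -0.018, -1.0]]
contact_force: [0.6, 0.2, -0.3]
opening: 0.0006
```

```bash
python3 -c "
from pl import *
st();cart([.522,.156,.018],Rdown(-5.4),.05)"
```

```text
t 37.25 pos [527.7  11.3  38.9] psi -5.3 F [ 0.6  0.2 -0.3] op 0.6 q [ 0.35  0.54 -0.53  1.95  0.38  0.77 -0.5 ]
n 3 final [143.6 -18.7  21. ] [-0.018  0.002  0.002] q [ 0.35  0.54 -0.53  1.95  0.38  0.77 -0.5 ] t 37.25
[47.9 -6.2  7. ] [-0.006  0.001  0.001]
[ 95.7 -12.5  14. ] [-0.012  0.001  0.001]
[143.6 -18.7  21. ] [-0.018  0.002  0.002]
```

>>> {"method": "step_arm", "body": {
  "targets": [
    [[48, -8, 7, -0.006, 0, 0, 255], [96, -14, 14, -0.012, 0, 0, 255], [143, -19, 20, -0.018, 0, 0, 255], [143, -19, 20, -0.018, 0, 0, 255]]
  ]
}}

```text
time_s: 37.65
tcp_pos: [0.5204, 0.1626, 0.0194]
eef_rot: [[0.084, 0.996, 0.001], [0.996, -0.084, 0.002], [0.002, 0.001, -1.0]]
contact_force: [-0.9, -0.6, -0.4]
opening: 0.0006
```

>>> {"method": "step_arm", "body": {
  "targets": [
    [[0, 6, 0, 0, 0, 0, 255], [0, 12, 0, 0, 0, 0, 255], [0, 16, 0, 0, 0, 0, 255]]
  ]
}}

```text
time_s: 37.95
tcp_pos: [0.5375, 0.1599, 0.0197]
eef_rot: [[0.086, 0.996, 0.001], [0.996, -0.086, 0.001], [0.002, 0.001, -1.0]]
contact_force: [0.2, -0.3, 0.5]
opening: 0.0005
```

>>> {"method": "step_arm", "body": {
  "targets": [
    [[0, 2, 0, 0, 0, 0, 255], [0, 4, 0, 0, 0, 0, 255], [0, 6, 0, 0, 0, 0, 255]]
  ]
}}

```text
time_s: 38.25
tcp_pos: [0.5426, 0.1587, 0.0195]
eef_rot: [[0.087, 0.996, -0.001], [0.996, -0.087, 0.001], [0.0, -0.001, -1.0]]
contact_force: [-14.0, -2.0, 10.4]
opening: 0.0001
```

```bash
python3 -c "
from pl import *
st()"
```

```text
t 38.25 pos [542.6 158.7  19.5] psi -5.0 F [-14.   -2.   10.4] op 0.1 q [ 0.07  0.62 -0.52  1.88  0.43  0.76 -0.78]
```

>>> {"method": "step_arm", "body": {
  "targets": [
    [[0, 2, 0, 0, 0, 0, 255], [0, 3, 0, 0, 0, 0, 255], [0, 3, 0, 0, 0, 0, 255]]
  ]
}}

```text
time_s: 38.55
tcp_pos: [0.5425, 0.1587, 0.019]
eef_rot: [[0.086, 0.996, -0.006], [0.996, -0.086, -0.0], [-0.001, -0.006, -1.0]]
contact_force: [-20.6, 0.9, 12.9]
opening: 0.0005
```

>>> {"method": "step_arm", "body": {
  "targets": [
    [[0, -8, 0, 0, 0, 0, 255], [0, -25, 0, 0.005, 0, 0, 255], [0, -40, -30, 0.009, 0, 0, 255], [-20, -60, -70, 0.009, 0, 0, 255], [-60, -60, -110, 0.009, 0, 0, 200]]
  ]
}}

```text
time_s: 39.05
tcp_pos: [0.4764, 0.1104, 0.126]
eef_rot: [[0.081, 0.997, -0.016], [0.997, -0.081, 0.001], [-0.001, -0.016, -1.0]]
contact_force: [1.6, -1.0, 0.2]
opening: 0.0053
```

>>> {"method": "step_arm", "body": {
  "targets": [
    [[-250, 0, -60, 0, 0, 0, 0], [-250, 0, -60, 0, 0, 0, 0], [-250, 0, -60, 0, 0, 0, 0], [-250, 0, -60, 0, 0, 0, 0], [-250, 0, -60, 0, 0, 0, 0]]
  ]
}}

```text
time_s: 39.55
tcp_pos: [0.4567, -0.1352, 0.1855]
eef_rot: [[0.082, 0.997, -0.015], [0.997, -0.082, 0.0], [-0.001, -0.015, -1.0]]
contact_force: [0.1, -0.8, 1.0]
opening: 0.0449
```

```bash
python3 -c "
from h import *
st();c=snap('top','t20',(205,150,380,235),4.5);snap('side','s20',(160,150,440,380),2.6)
"
```

```text
t 39.55 pos [ 456.7 -135.2  185.5] psi -4.7 F [ 0.1 -0.8  1. ] op 44.9 q [ 0.7   0.22 -0.54  1.97  0.14  1.    0.01]
```

Everything is tight now: no seam gap at top-crop (335,160), and the square tray is hard against the left rail. Saving this as the reference, then planning the pour again with body clearance computed.

```bash
cp /tmp/top.npz ref_top.npz; cp /tmp/side.npz ref_side.npz; cat >> pl.py <<'E'
def lowest(P,R):
    zs=[]
    for b in (-.097,-.16):
        for sx in(-.0375,.0375):
            for sy in(-.0885,.0885): zs.append((P+R@np.array([sx,sy,b]))[2])
    f=[]
    for b in(0,-.09):
        for sx in(-.008,.008):
            for sy in(-.047,.047): f.append((P+R@np.array([sx,sy,b]))[2])
    return min(zs),min(f)
E
python3 - <<'E'
from pl import *
for ph in (25,35):
  for th in range(0,171,15):
    P,R,u,d=pour(th,-10,ph,np.array([.629,.165,.08])); b,f=lowest(P,R); print(ph,th,'uz',u[2].round(2),'u',u.round(2),'body',b.round(3),'fing',f.round(3))
E
```

```text
25 0 uz 1.0 u [0. 0. 1.] body 0.044 fing 0.03
25 15 uz 0.97 u [-0.05 -0.23  0.97] body 0.033 fing 0.028
25 30 uz 0.89 u [-0.13 -0.44  0.89] body 0.028 fing 0.029
25 45 uz 0.76 u [-0.22 -0.61  0.76] body 0.028 fing 0.032
25 60 uz 0.59 u [-0.32 -0.74  0.59] body 0.033 fing 0.038
25 75 uz 0.39 u [-0.43 -0.81  0.39] body 0.044 fing 0.047
25 90 uz 0.18 u [-0.53 -0.83  0.18] body 0.06 fing 0.057
25 105 uz -0.03 u [-0.63 -0.78 -0.03] body 0.062 fing 0.064
25 120 uz -0.23 u [-0.7  -0.67 -0.23] body 0.068 fing 0.073
25 135 uz -0.4 u [-0.76 -0.52 -0.4 ] body 0.077 fing 0.082
25 150 uz -0.53 u [-0.78 -0.32 -0.53] body 0.091 fing 0.092
25 165 uz -0.61 u [-0.78 -0.1  -0.61] body 0.108 fing 0.102
35 0 uz 0.98 u [ 0.17 -0.03  0.98] body 0.065 fing 0.034
35 15 uz 0.96 u [ 0.11 -0.26  0.96] body 0.052 fing 0.029
35 30 uz 0.89 u [ 0.02 -0.46  0.89] body 0.047 fing 0.029
35 45 uz 0.77 u [-0.09 -0.63  0.77] body 0.047 fing 0.032
35 60 uz 0.61 u [-0.22 -0.76  0.61] body 0.052 fing 0.038
35 75 uz 0.43 u [-0.36 -0.83  0.43] body 0.062 fing 0.046
35 90 uz 0.24 u [-0.5  -0.83  0.24] body 0.077 fing 0.055
35 105 uz 0.05 u [-0.63 -0.78  0.05] body 0.079 fing 0.062
35 120 uz -0.13 u [-0.73 -0.67 -0.13] body 0.085 fing 0.071
35 135 uz -0.28 u [-0.81 -0.51 -0.28] body 0.094 fing 0.08
35 150 uz -0.4 u [-0.86 -0.31 -0.4 ] body 0.107 fing 0.089
35 165 uz -0.47 u [-0.88 -0.08 -0.47] body 0.123 fing 0.099
```

```bash
python3 -c "
from pl import *
q=np.array(read_state()['joint_pos']);g=np.load('qpp.npy')
for f in np.linspace(0,1,9):
    P,A=fk(q+(g-q)*f); print(P.round(3),lowest(P,A))
rows(g,28)"
```

```text
[ 0.457 -0.139  0.186] (np.float64(0.2815090428136051), np.float64(0.18519196705843652))
[ 0.454 -0.078  0.175] (np.float64(0.2568124101102933), np.float64(0.16842581413658148))
[ 0.45  -0.023  0.171] (np.float64(0.23742076014446745), np.float64(0.15749396087262357))
[0.449 0.029 0.173] (np.float64(0.22232646780785004), np.float64(0.1532083345958106))
[0.449 0.086 0.181] (np.float64(0.21044625999524175), np.float64(0.15610255293360417))
[0.447 0.151 0.194] (np.float64(0.20783999238700498), np.float64(0.1677889007613526))
[0.436 0.226 0.213] (np.float64(0.21641326094172464), np.float64(0.18843287065977266))
[0.409 0.311 0.235] (np.float64(0.23655225509755679), np.float64(0.21728975126529013))
[0.36 0.4  0.26] (np.float64(0.2670051468454539), np.float64(0.2527479087623638))
[np.float64(18.0), np.float64(-2.0), np.float64(4.0), np.float64(0.03), np.float64(-0.03), np.float64(-0.16)] tcp [ 0.456 -0.121  0.182]
[np.float64(36.0), np.float64(-5.0), np.float64(7.0), np.float64(0.06), np.float64(-0.06), np.float64(-0.32)] tcp [ 0.455 -0.103  0.179]
[np.float64(53.0), np.float64(-7.0), np.float64(9.0), np.float64(0.09), np.float64(-0.09), np.float64(-0.48)] tcp [ 0.454 -0.086  0.177]
[np.float64(69.0), np.float64(-10.0), np.float64(11.0), np.float64(0.12), np.float64(-0.11), np.float64(-0.64)] tcp [ 0.453 -0.07   0.174]
[np.float64(85.0), np.float64(-12.0), np.float64(13.0), np.float64(0.15), np.float64(-0.14), np.float64(-0.8)] tcp [ 0.452 -0.054  0.173]
```

>>> {"method": "step_arm", "body": {
  "targets": [
    [[16, -2, 3, 0.025, -0.025, -0.14, 0], [32, -5, 6, 0.05, -0.05, -0.28, 0], [47, -7, 8, 0.08, -0.08, -0.42, 0], [61, -9, 10, 0.11, -0.1, -0.56, 0], [75, -11, 12, 0.13, -0.12, -0.7, 0]]
  ]
}}

```text
time_s: 40.15
tcp_pos: [0.4524, -0.0629, 0.1737]
eef_rot: [[-0.583, 0.805, -0.106], [0.81, 0.567, -0.149], [-0.059, -0.173, -0.983]]
contact_force: [0.3, -0.0, -0.0]
opening: 0.0923
```

```bash
python3 -c "
from pl import *
st();rows(np.load('qpp.npy'),26)"
```

```text
t 40.15 pos [452.4 -62.9 173.7] psi 35.2 F [ 0.3 -0.  -0. ] op 92.3 q [ 0.55  0.28 -0.68  1.97  0.35  1.11  0.32]
[np.float64(12.0), np.float64(8.0), np.float64(-1.0), np.float64(0.03), np.float64(-0.03), np.float64(-0.14)] tcp [ 0.452 -0.049  0.172]
[np.float64(23.0), np.float64(15.0), np.float64(-2.0), np.float64(0.06), np.float64(-0.05), np.float64(-0.29)] tcp [ 0.451 -0.035  0.171]
[np.float64(35.0), np.float64(23.0), np.float64(-3.0), np.float64(0.09), np.float64(-0.08), np.float64(-0.43)] tcp [ 0.451 -0.021  0.171]
[np.float64(46.0), np.float64(31.0), np.float64(-5.0), np.float64(0.12), np.float64(-0.11), np.float64(-0.57)] tcp [ 0.451 -0.007  0.171]
[np.float64(57.0), np.float64(38.0), np.float64(-8.0), np.float64(0.16), np.float64(-0.13), np.float64(-0.71)] tcp [0.451 0.006 0.171]
```

>>> {"method": "step_arm", "body": {
  "targets": [
    [[12, 8, -1, 0.03, -0.03, -0.14, 0], [23, 15, -2, 0.06, -0.05, -0.28, 0], [35, 23, -3, 0.09, -0.08, -0.42, 0], [46, 31, -5, 0.12, -0.11, -0.56, 0], [57, 38, -8, 0.16, -0.13, -0.7, 0]]
  ]
}}

```text
time_s: 40.65
tcp_pos: [0.4504, 0.0067, 0.1717]
eef_rot: [[-0.973, 0.213, -0.085], [0.23, 0.91, -0.345], [0.004, -0.355, -0.935]]
contact_force: [0.4, -1.2, 0.4]
opening: 0.0937
```

```bash
python3 -c "
from pl import *
st();rows(np.load('qpp.npy'),20)"
```

```text
t 40.65 pos [450.4   6.7 171.7] psi 76.8 F [ 0.4 -1.2  0.4] op 93.7 q [ 0.37  0.35 -0.81  1.97  0.57  1.23  0.63]
[np.float64(3.0), np.float64(13.0), np.float64(-6.0), np.float64(0.04), np.float64(-0.03), np.float64(-0.15)] tcp [0.451 0.021 0.172]
[np.float64(6.0), np.float64(27.0), np.float64(-12.0), np.float64(0.08), np.float64(-0.06), np.float64(-0.29)] tcp [0.452 0.036 0.173]
[np.float64(9.0), np.float64(40.0), np.float64(-18.0), np.float64(0.12), np.float64(-0.08), np.float64(-0.43)] tcp [0.452 0.052 0.174]
[np.float64(12.0), np.float64(54.0), np.float64(-25.0), np.float64(0.17), np.float64(-0.11), np.float64(-0.57)] tcp [0.453 0.067 0.176]
[np.float64(15.0), np.float64(68.0), np.float64(-33.0), np.float64(0.22), np.float64(-0.13), np.float64(-0.71)] tcp [0.453 0.084 0.178]
```

>>> {"method": "step_arm", "body": {
  "targets": [
    [[3, 13, -6, 0.04, -0.03, -0.14, 0], [6, 27, -12, 0.08, -0.06, -0.28, 0], [9, 40, -18, 0.12, -0.08, -0.42, 0], [12, 54, -25, 0.17, -0.11, -0.56, 0], [15, 68, -33, 0.22, -0.13, -0.69, 0]]
  ]
}}

```text
time_s: 41.15
tcp_pos: [0.453, 0.0841, 0.1785]
eef_rot: [[-0.882, -0.465, 0.072], [-0.43, 0.736, -0.523], [0.19, -0.493, -0.849]]
contact_force: [0.7, -0.5, 1.4]
opening: 0.0941
```

```bash
python3 -c "
from pl import *
st();rows(np.load('qpp.npy'),16)"
```

```text
t 41.15 pos [453.   84.1 178.5] psi 122.3 F [ 0.7 -0.5  1.4] op 94.1 q [ 0.15  0.44 -0.92  1.97  0.8   1.39  0.94]
[np.float64(-7.0), np.float64(11.0), np.float64(-10.0), np.float64(0.05), np.float64(-0.02), np.float64(-0.13)] tcp [0.453 0.1   0.18 ]
[np.float64(-14.0), np.float64(22.0), np.float64(-21.0), np.float64(0.1), np.float64(-0.04), np.float64(-0.26)] tcp [0.453 0.117 0.182]
[np.float64(-20.0), np.float64(34.0), np.float64(-32.0), np.float64(0.15), np.float64(-0.06), np.float64(-0.39)] tcp [0.453 0.135 0.185]
[np.float64(-27.0), np.float64(46.0), np.float64(-44.0), np.float64(0.21), np.float64(-0.08), np.float64(-0.52)] tcp [0.452 0.153 0.188]
[np.float64(-32.0), np.float64(59.0), np.float64(-57.0), np.float64(0.26), np.float64(-0.09), np.float64(-0.64)] tcp [0.45  0.171 0.192]
```

>>> {"method": "step_arm", "body": {
  "targets": [
    [[-7, 11, -10, 0.05, -0.02, -0.13, 0], [-14, 22, -21, 0.1, -0.04, -0.26, 0], [-20, 34, -32, 0.15, -0.06, -0.39, 0], [-27, 46, -44, 0.21, -0.08, -0.52, 0], [-32, 59, -57, 0.26, -0.09, -0.64, 0]]
  ]
}}

```text
time_s: 41.65
tcp_pos: [0.4495, 0.172, 0.1918]
eef_rot: [[-0.421, -0.851, 0.315], [-0.789, 0.173, -0.589], [0.447, -0.497, -0.744]]
contact_force: [-0.3, 0.5, 0.6]
opening: 0.094
```

```bash
python3 -c "
from pl import *
st();rows(np.load('qpp.npy'),12)"
```

```text
t 41.65 pos [449.5 172.  191.8] psi 168.5 F [-0.3  0.5  0.6] op 94.0 q [-0.07  0.53 -1.01  1.98  1.    1.55  1.28]
[np.float64(-12.0), np.float64(4.0), np.float64(-13.0), np.float64(0.05), np.float64(-0.01), np.float64(-0.12)] tcp [0.447 0.19  0.194]
[np.float64(-24.0), np.float64(9.0), np.float64(-27.0), np.float64(0.11), np.float64(-0.01), np.float64(-0.23)] tcp [0.444 0.208 0.197]
[np.float64(-36.0), np.float64(14.0), np.float64(-41.0), np.float64(0.17), np.float64(-0.01), np.float64(-0.34)] tcp [0.44  0.227 0.2  ]
[np.float64(-47.0), np.float64(19.0), np.float64(-57.0), np.float64(0.23), np.float64(-0.01), np.float64(-0.45)] tcp [0.435 0.246 0.204]
[np.float64(-57.0), np.float64(24.0), np.float64(-74.0), np.float64(0.29), np.float64(-0.0), np.float64(-0.56)] tcp [0.43  0.265 0.209]
```

>>> {"method": "step_arm", "body": {
  "targets": [
    [[-12, 4, -13, 0.05, -0.01, -0.12, 0], [-24, 9, -27, 0.11, -0.01, -0.23, 0], [-36, 14, -41, 0.17, -0.01, -0.34, 0], [-47, 19, -57, 0.23, -0.01, -0.45, 0], [-57, 24, -74, 0.29, 0, -0.56, 0]]
  ]
}}

```text
time_s: 42.15
tcp_pos: [0.4294, 0.2656, 0.2096]
eef_rot: [[0.067, -0.82, 0.568], [-0.712, -0.438, -0.549], [0.699, -0.367, -0.613]]
contact_force: [0.0, -0.4, 0.1]
opening: 0.0939
```

```bash
python3 -c "
from pl import *
st();rows(np.load('qpp.npy'),8); p=cup+.019*RG[:,2]
snap('side','s21',(180,330,380,450),4)
for n in('top','side'):
    c=read_camera(n); P=cloud(c); z=P[...,2]
    w=(z>.07)&(z<.084)&(np.hypot(P[...,0]-.47,P[...,1]-.359)<.06)
    if w.sum()>60: print(n,w.sum(),cv2.minEnclosingCircle((P[w][:,:2]*1000).astype(np.float32)))
"
```

```text
t 42.15 pos [429.4 265.6 209.6] psi -151.9 F [ 0.  -0.4  0.1] op 93.9 q [-0.32  0.61 -1.05  1.98  1.18  1.71  1.61]
[np.float64(-12.0), np.float64(-3.0), np.float64(-14.0), np.float64(0.05), np.float64(0.01), np.float64(-0.1)] tcp [0.423 0.283 0.211]
[np.float64(-22.0), np.float64(-5.0), np.float64(-30.0), np.float64(0.1), np.float64(0.03), np.float64(-0.19)] tcp [0.415 0.3   0.214]
[np.float64(-32.0), np.float64(-8.0), np.float64(-46.0), np.float64(0.15), np.float64(0.04), np.float64(-0.29)] tcp [0.408 0.317 0.219]
[np.float64(-40.0), np.float64(-11.0), np.float64(-64.0), np.float64(0.21), np.float64(0.06), np.float64(-0.38)] tcp [0.4   0.334 0.225]
[np.float64(-48.0), np.float64(-14.0), np.float64(-83.0), np.float64(0.26), np.float64(0.07), np.float64(-0.46)] tcp [0.391 0.351 0.232]
top 156 ((468.70611572265625, 358.1275939941406), 34.80883026123047)
side 346 ((470.5662841796875, 358.99163818359375), 35.20294952392578)
```

The cup stands upright at the same spot (≈(470,359)), nuts inside, on the coaster. Continuing to the pre-grasp.

>>> {"method": "step_arm", "body": {
  "targets": [
    [[-12, -3, -14, 0.05, 0.01, -0.1, 0], [-22, -5, -30, 0.1, 0.03, -0.19, 0], [-32, -8, -46, 0.15, 0.04, -0.29, 0], [-40, -11, -64, 0.21, 0.06, -0.38, 0], [-48, -14, -83, 0.26, 0.07, -0.46, 0]]
  ]
}}

```text
time_s: 42.8
tcp_pos: [0.3904, 0.3515, 0.2318]
eef_rot: [[0.341, -0.548, 0.764], [-0.381, -0.824, -0.42], [0.859, -0.148, -0.489]]
contact_force: [-0.2, 0.5, 0.6]
opening: 0.0939
```

```bash
python3 -c "
from pl import *
st(); p=cup+.019*RG[:,2]; cart(p-.12*RG[:,2]+[0,0,.03],RG)"
```

```text
t 42.8 pos [390.4 351.5 231.8] psi -123.6 F [-0.2  0.5  0.6] op 93.9 q [-0.54  0.67 -1.06  1.99  1.32  1.84  1.93]
n 3 final [-116.1  -11.9   35.1] [ 0.143  0.063 -0.24 ] q [-0.54  0.67 -1.06  1.99  1.32  1.84  1.93] t 42.8
[-38.7  -4.   11.7] [ 0.048  0.021 -0.08 ]
[-77.4  -8.   23.4] [ 0.095  0.042 -0.16 ]
[-116.1  -11.9   35.1] [ 0.143  0.063 -0.24 ]
```

>>> {"method": "step_arm", "body": {
  "targets": [
    [[-39, -4, 12, 0.048, 0.021, -0.08, 0], [-77, -8, 23, 0.095, 0.042, -0.16, 0], [-116, -12, 35, 0.143, 0.063, -0.24, 0], [-116, -12, 35, 0.143, 0.063, -0.24, 0], [-116, -12, 35, 0.143, 0.063, -0.24, 0]]
  ]
}}

```text
time_s: 43.3
tcp_pos: [0.3843, 0.3903, 0.1172]
eef_rot: [[0.397, -0.345, 0.85], [-0.147, -0.939, -0.312], [0.906, -0.001, -0.423]]
contact_force: [-0.0, -0.3, 0.6]
opening: 0.0943
```

```bash
python3 -c "
from pl import *
st(); p=cup+.019*RG[:,2]; cart(p,RG)"
```

```text
t 43.3 pos [384.3 390.3 117.2] psi -110.2 F [-0.  -0.3  0.6] op 94.3 q [-0.71  0.91 -0.92  2.03  1.54  1.85  1.93]
n 3 final [-27.6  -0.7 132.6] [ 0.002  0.001 -0.003] q [-0.71  0.91 -0.92  2.03  1.54  1.85  1.93] t 43.3
[-9.2 -0.2 44.2] [ 0.001  0.    -0.001]
[-18.4  -0.5  88.4] [ 0.002  0.001 -0.002]
[-27.6  -0.7 132.6] [ 0.002  0.001 -0.003]
```

>>> {"method": "step_arm", "body": {
  "targets": [
    [[-20, 0, 25, 0, 0, 0, 0], [-28, 0, 50, 0, 0, 0, 0], [-28, -1, 80, 0, 0, -0.003, 0], [-28, -1, 110, 0, 0, -0.003, 0], [-28, -1, 125, 0, 0, -0.003, 0]]
  ]
}}

```text
time_s: 43.8
tcp_pos: [0.4829, 0.3547, 0.0409]
eef_rot: [[0.395, -0.35, 0.85], [-0.15, -0.937, -0.316], [0.907, -0.003, -0.422]]
contact_force: [0.3, 0.8, 1.3]
opening: 0.0937
```

>>> {"method": "step_arm", "body": {
  "targets": [
    [[0, 0, 4, 0, 0, 0, 0]]
  ]
}}

```text
time_s: 43.9
tcp_pos: [0.4879, 0.3524, 0.0407]
eef_rot: [[0.392, -0.353, 0.849], [-0.154, -0.935, -0.318], [0.907, -0.005, -0.421]]
contact_force: [-1.5, 0.3, 0.3]
opening: 0.0939
```

```bash
python3 -c "
from pl import *
st(); p=cup+.019*RG[:,2]; cart(p,RG)"
```

```text
t 43.9 pos [487.9 352.4  40.7] psi -110.7 F [-1.5  0.3  0.3] op 93.9 q [-0.59  1.01 -0.77  2.01  1.76  1.71  1.93]
n 1 final [-5.1 -0.6  0.3] [ 0.009 -0.002 -0.01 ] q [-0.59  1.01 -0.77  2.01  1.76  1.71  1.93] t 43.9
[-5.1 -0.6  0.3] [ 0.009 -0.002 -0.01 ]
```

>>> {"method": "step_arm", "body": {
  "targets": [
    [[-5, -1, 0, 0.009, 0, -0.01, 0], [-5, -1, 0, 0.009, 0, -0.01, 0]]
  ]
}}

```text
time_s: 44.1
tcp_pos: [0.4856, 0.3548, 0.0368]
eef_rot: [[0.396, -0.341, 0.853], [-0.145, -0.94, -0.309], [0.907, -0.001, -0.422]]
contact_force: [-0.4, 0.6, 0.5]
opening: 0.0941
```

>>> {"method": "step_arm", "body": {
  "targets": [
    [[0, 0, 0, 0, 0, 0, 200], [0, 0, 0, 0, 0, 0, 200], [0, 0, 0, 0, 0, 0, 200], [0, 0, 0, 0, 0, 0, 200], [0, 0, 0, 0, 0, 0, 200]]
  ],
  "grip_force": 18
}}

```text
time_s: 44.6
tcp_pos: [0.4855, 0.3549, 0.0368]
eef_rot: [[0.396, -0.341, 0.853], [-0.145, -0.94, -0.309], [0.907, -0.001, -0.422]]
contact_force: [-0.8, 0.3, 1.3]
opening: 0.0661
```

>>> {"method": "step_arm", "body": {
  "targets": [
    [[0, 0, 0, 0, 0, 0, 200], [14, 0, -6, 0, 0, 0, 200], [36, 0, -17, 0, 0, 0, 200], [70, 0, -33, 0, 0, 0, 200], [105, 0, -49, 0, 0, 0, 200]]
  ]
}}

```text
time_s: 45.1
tcp_pos: [0.4849, 0.3547, 0.1544]
eef_rot: [[0.397, -0.34, 0.853], [-0.144, -0.94, -0.308], [0.907, -0.001, -0.422]]
contact_force: [0.4, 0.6, -2.2]
opening: 0.0661
```

```bash
python3 -c "
from pl import *
st();P,R,u,d=pour(0,-10,25,np.array([.632,.19,.19])); print(P); cart(P,R,.025)"
```

```text
t 45.1 pos [484.9 354.7 154.4] psi -109.9 F [ 0.4  0.6 -2.2] op 66.1 q [-0.52  0.79 -0.88  2.04  1.64  1.7   2.1 ]
[0.64895824 0.1870098  0.14697025]
n 10 final [ 82.5 101.8 194.7] [ 0.156 -0.001 -0.073] q [-0.52  0.79 -0.88  2.04  1.64  1.7   2.1 ] t 45.1
[ 8.3 10.2 19.5] [ 0.016 -0.    -0.007]
[16.5 20.4 38.9] [ 0.031 -0.    -0.015]
[24.8 30.5 58.4] [ 0.047 -0.    -0.022]
[33.  40.7 77.9] [ 0.063 -0.    -0.029]
[41.3 50.9 97.4] [ 0.078 -0.    -0.037]
```

>>> {"method": "step_arm", "body": {
  "targets": [
    [[6, 8, 15, 0.012, 0, -0.005, 200], [16, 20, 38, 0.03, 0, -0.014, 200], [25, 31, 60, 0.048, 0, -0.022, 200], [34, 42, 81, 0.065, 0, -0.03, 200], [43, 53, 102, 0.08, 0, -0.038, 200]]
  ]
}}

```text
time_s: 45.6
tcp_pos: [0.5713, 0.2663, 0.1513]
eef_rot: [[0.407, -0.255, 0.877], [-0.107, -0.967, -0.231], [0.907, 0.0, -0.421]]
contact_force: [0.1, -0.2, -1.8]
opening: 0.0662
```

```bash
python3 -c "
from pl import *
st();P,R,u,d=pour(0,-10,25,np.array([.632,.19,.19])); cart(P,R,.023)"
```

```text
t 45.6 pos [571.3 266.3 151.3] psi -104.8 F [ 0.1 -0.2 -1.8] op 66.2 q [-0.27  0.7  -0.82  2.18  1.87  1.46  2.16]
n 5 final [36.2 56.9 88.2] [ 0.076 -0.001 -0.035] q [-0.27  0.7  -0.82  2.18  1.87  1.46  2.16] t 45.6
[ 7.2 11.4 17.6] [ 0.015 -0.    -0.007]
[14.5 22.7 35.3] [ 0.03  -0.001 -0.014]
[21.7 34.1 52.9] [ 0.045 -0.001 -0.021]
[29.  45.5 70.6] [ 0.06  -0.001 -0.028]
[36.2 56.9 88.2] [ 0.076 -0.001 -0.035]
```

>>> {"method": "step_arm", "body": {
  "targets": [
    [[7, 11, 18, 0.015, 0, -0.007, 200], [15, 23, 35, 0.03, 0, -0.014, 200], [22, 34, 53, 0.045, 0, -0.021, 200], [30, 47, 73, 0.062, 0, -0.029, 200], [36, 57, 88, 0.076, 0, -0.035, 200]]
  ]
}}

```text
time_s: 46.1
tcp_pos: [0.6493, 0.1855, 0.1479]
eef_rot: [[0.414, -0.173, 0.894], [-0.072, -0.985, -0.157], [0.907, 0.001, -0.42]]
contact_force: [0.6, 0.8, -1.3]
opening: 0.0659
```

```bash
python3 -c "
from pl import *
prow([7,14,21,28,35],-10,25,[.632,.166,.145],[.632,.18,.19])"
```

```text
t 46.1 q [-0.04  0.65 -0.74  2.22  2.15  1.22  2.19] op 0.06590415696350721 F [ 0.6  0.8 -1.3]
7 [-4.0, -27.0, 5.0] [-0.0, -0.002, 0.123] P [0.656 0.211 0.142] uz 0.99
14 [-8.0, -27.0, 8.0] [-0.0, -0.002, 0.245] P [0.658 0.211 0.137] uz 0.98
21 [-11.0, -27.0, 12.0] [-0.0, -0.002, 0.367] P [0.66  0.211 0.133] uz 0.95
28 [-14.0, -26.0, 15.0] [-0.001, -0.002, 0.49] P [0.662 0.21  0.129] uz 0.9
35 [-17.0, -25.0, 19.0] [-0.001, -0.002, 0.612] P [0.663 0.208 0.125] uz 0.85
```

>>> {"method": "step_arm", "body": {
  "targets": [
    [[-4, -9, 4, 0, 0, 0.11, 200], [-8, -17, 8, 0, 0, 0.23, 200], [-11, -22, 12, 0, 0, 0.35, 200], [-14, -25, 15, 0, 0, 0.48, 200], [-17, -25, 19, 0, 0, 0.61, 200]]
  ]
}}

```text
time_s: 46.6
tcp_pos: [0.6636, 0.2088, 0.1254]
eef_rot: [[0.238, -0.38, 0.894], [-0.627, -0.763, -0.157], [0.742, -0.523, -0.42]]
contact_force: [-0.2, -0.7, -0.7]
opening: 0.0664
```

```bash
python3 -c "
from pl import *
prow([42,49,56,63,70],-10,25,[.632,.166,.125],[.632,.166,.145])"
```

```text
t 46.6 q [ 0.01  0.78 -0.83  2.16  2.19  1.33  1.63] op 0.06640093998950913 F [-0.2 -0.7 -0.7]
42 [1.0, -1.0, 1.0] [-0.003, -0.002, 0.119] P [0.665 0.209 0.126] uz 0.79
49 [2.0, -2.0, 2.0] [-0.003, -0.002, 0.241] P [0.666 0.209 0.128] uz 0.72
56 [4.0, -3.0, 2.0] [-0.003, -0.002, 0.363] P [0.668 0.208 0.129] uz 0.64
63 [6.0, -3.0, 3.0] [-0.003, -0.002, 0.485] P [0.669 0.207 0.13 ] uz 0.55
70 [8.0, -2.0, 4.0] [-0.003, -0.002, 0.607] P [0.67  0.205 0.131] uz 0.46
```

>>> {"method": "step_arm", "body": {
  "targets": [
    [[1, -1, 1, 0, 0, 0.119, 200], [2, -2, 2, 0, 0, 0.241, 200], [4, -3, 2, 0, 0, 0.363, 200], [6, -3, 3, 0, 0, 0.485, 200], [8, -2, 4, 0, 0, 0.607, 200]]
  ]
}}

```text
time_s: 47.1
tcp_pos: [0.6699, 0.2045, 0.1319]
eef_rot: [[-0.024, -0.447, 0.894], [-0.951, -0.265, -0.157], [0.307, -0.855, -0.419]]
contact_force: [0.2, 0.6, -1.8]
opening: 0.0662
```

```bash
python3 -c "
from pl import *
snap('side','s22',(150,150,480,380),2.4)
prow([74,78,82,86,90],-10,25,[.632,.166,.095],[.632,.166,.125])"
```

```text
t 47.15 q [ 0.12  0.85 -0.96  2.15  2.23  1.39  1.1 ] op 0.06611918705259436 F [ 0.8 -2.  -1.3]
74 [-1.0, 3.0, 2.0] [-0.004, -0.002, 0.058] P [0.67  0.204 0.128] uz 0.41
78 [-0.0, 6.0, 4.0] [-0.004, -0.001, 0.128] P [0.671 0.202 0.125] uz 0.35
82 [-0.0, 9.0, 6.0] [-0.004, -0.001, 0.197] P [0.671 0.201 0.121] uz 0.29
86 [1.0, 13.0, 7.0] [-0.004, -0.001, 0.267] P [0.671 0.199 0.118] uz 0.24
90 [1.0, 16.0, 9.0] [-0.004, -0.001, 0.337] P [0.671 0.197 0.114] uz 0.18
```

Trays undisturbed this time; nuts still in the cup. Continue tilting slowly.

>>> {"method": "step_arm", "body": {
  "targets": [
    [[-1, 3, 2, 0, 0, 0.058, 200], [0, 6, 4, 0, 0, 0.128, 200], [0, 9, 6, 0, 0, 0.197, 200], [1, 13, 7, 0, 0, 0.267, 200], [1, 16, 9, 0, 0, 0.337, 200]]
  ]
}}

```text
time_s: 47.65
tcp_pos: [0.6708, 0.1972, 0.1151]
eef_rot: [[-0.174, -0.412, 0.894], [-0.985, 0.072, -0.158], [0.001, -0.908, -0.418]]
contact_force: [-0.3, -0.0, -1.6]
opening: 0.0668
```

```bash
python3 -c "
from pl import *
prow([94,98,102,106,110],-10,25,[.632,.166,.088],[.632,.166,.095])"
```

```text
t 47.65 q [ 0.16  0.93 -1.01  2.16  2.29  1.45  0.78] op 0.06676046839336408 F [-0.3 -0.  -1.6]
94 [2.0, -0.0, 0.0] [-0.005, -0.0, 0.07] P [0.671 0.195 0.115] uz 0.12
98 [4.0, -1.0, 0.0] [-0.005, -0.0, 0.14] P [0.671 0.193 0.116] uz 0.06
102 [6.0, -2.0, 0.0] [-0.005, 0.0, 0.21] P [0.67  0.191 0.116] uz 0.01
106 [8.0, -2.0, -0.0] [-0.005, 0.0, 0.28] P [0.67  0.189 0.117] uz -0.05
110 [11.0, -2.0, -0.0] [-0.005, 0.0, 0.35] P [0.67  0.187 0.117] uz -0.1
```

>>> {"method": "step_arm", "body": {
  "targets": [
    [[2, 0, 0, 0, 0, 0.07, 200], [4, -1, 0, 0, 0, 0.14, 200], [6, -2, 0, 0, 0, 0.21, 200], [8, -2, 0, 0, 0, 0.28, 200], [11, -2, 0, 0, 0, 0.35, 200]]
  ]
}}

```text
time_s: 48.15
tcp_pos: [0.6697, 0.186, 0.1178]
eef_rot: [[-0.304, -0.327, 0.895], [-0.9, 0.405, -0.158], [-0.311, -0.854, -0.418]]
contact_force: [0.1, -1.0, -1.6]
opening: 0.0663
```

>>> {"method": "step_arm", "body": {
  "targets": [
    [[0, 0, 0, 0, 0, 0, 200], [0, 0, 0, 0, 0, 0, 200]]
  ]
}}

```text
time_s: 48.35
tcp_pos: [0.6697, 0.186, 0.1182]
eef_rot: [[-0.303, -0.328, 0.895], [-0.902, 0.402, -0.159], [-0.308, -0.855, -0.417]]
contact_force: [-0.6, -0.3, -1.1]
opening: 0.0664
```

```bash
python3 -c "
from pl import *
snap('side','s23',(150,150,480,380),2.4)
prow([115,120,125,130,135],-10,25,[.632,.166,.085],[.632,.166,.088])"
```

```text
t 48.4 q [ 0.24  0.98 -1.08  2.17  2.33  1.5   0.49] op 0.06617375912414651 F [ 0.1 -0.5 -1.4]
115 [2.0, -1.0, -1.0] [-0.006, 0.002, 0.09] P [0.669 0.184 0.119] uz -0.17
120 [4.0, -3.0, -2.0] [-0.006, 0.002, 0.178] P [0.668 0.181 0.12 ] uz -0.23
125 [7.0, -4.0, -3.0] [-0.006, 0.002, 0.265] P [0.667 0.178 0.121] uz -0.29
130 [9.0, -6.0, -4.0] [-0.006, 0.002, 0.352] P [0.665 0.176 0.122] uz -0.35
135 [12.0, -7.0, -5.0] [-0.005, 0.003, 0.439] P [0.664 0.173 0.122] uz -0.4
```

>>> {"method": "step_arm", "body": {
  "targets": [
    [[2, -1, -1, 0, 0, 0.07, 200], [3, -2, -1, 0, 0, 0.13, 200], [5, -3, -2, 0, 0, 0.2, 200], [7, -4, -3, 0, 0, 0.265, 200], [8, -5, -3, 0, 0, 0.31, 200]]
  ]
}}

```text
time_s: 48.9
tcp_pos: [0.6662, 0.1775, 0.1216]
eef_rot: [[-0.388, -0.219, 0.895], [-0.736, 0.658, -0.158], [-0.554, -0.721, -0.417]]
contact_force: [-0.7, 0.1, -0.8]
opening: 0.0662
```

>>> {"method": "step_arm", "body": {
  "targets": [
    [[0, 0, 0, 0, 0, 0, 200], [0, 0, 0, 0, 0, 0, 200], [0, 0, 0, 0, 0, 0, 200]]
  ]
}}

```text
time_s: 49.2
tcp_pos: [0.6663, 0.1777, 0.1218]
eef_rot: [[-0.387, -0.22, 0.895], [-0.738, 0.656, -0.158], [-0.553, -0.722, -0.416]]
contact_force: [-0.0, -0.1, -2.0]
opening: 0.0664
```

```bash
python3 -c "
from pl import *
snap('side','s24',(150,150,480,380),2.4);snap('top','t24',(190,140,410,300),3.6)
prow([132,137,142,147,152],-10,25,[.632,.166,.085],[.632,.166,.085])"
```

```text
t 49.3 q [ 0.3   1.04 -1.15  2.19  2.36  1.54  0.24] op 0.06615229166516294 F [-0.2  0.  -0.1]
132 [3.0, -1.0, -1.0] [-0.005, 0.004, 0.079] P [0.665 0.175 0.122] uz -0.37
137 [4.0, -3.0, -2.0] [-0.005, 0.004, 0.166] P [0.664 0.172 0.123] uz -0.42
142 [6.0, -5.0, -3.0] [-0.005, 0.004, 0.253] P [0.662 0.17  0.123] uz -0.47
147 [8.0, -6.0, -5.0] [-0.005, 0.005, 0.34] P [0.661 0.168 0.124] uz -0.51
152 [9.0, -8.0, -6.0] [-0.005, 0.005, 0.428] P [0.659 0.167 0.125] uz -0.55
```

Five nuts show in the square tray (top-crop (243,123), (292,180), (280,243), (272,272), (214,264)), none outside. Tilt a little further to make sure the cup empties.

>>> {"method": "step_arm", "body": {
  "targets": [
    [[3, -1, -1, 0, 0, 0.079, 200], [4, -3, -2, 0, 0, 0.166, 200], [6, -5, -3, 0, 0, 0.253, 200], [6, -5, -3, 0, 0, 0.253, 200], [6, -5, -3, 0, 0, 0.253, 200]]
  ]
}}

```text
time_s: 49.8
tcp_pos: [0.6624, 0.1704, 0.1232]
eef_rot: [[-0.43, -0.117, 0.895], [-0.552, 0.819, -0.158], [-0.715, -0.562, -0.417]]
contact_force: [-0.2, -0.5, -0.4]
opening: 0.0662
```

```bash
python3 -c "
from pl import *
st();snap('top','t25',(190,140,410,300),3.6)
prow([133,124,115,106,97],-10,25,[.632,.17,.10],[.632,.166,.085])"
```

```text
t 49.8 pos [662.4 170.4 123.2] psi 98.1 F [-0.2 -0.5 -0.4] op 66.2 q [ 0.34  1.07 -1.2   2.21  2.39  1.58  0.03]
t 49.85 q [ 0.34  1.07 -1.2   2.21  2.39  1.58  0.03] op 0.06647978449346717 F [ 0.2 -0.4 -1.3]
133 [-5.0, 3.0, 1.0] [-0.005, 0.005, -0.154] P [0.665 0.175 0.125] uz -0.38
124 [-9.0, 6.0, 2.0] [-0.005, 0.005, -0.311] P [0.667 0.181 0.125] uz -0.28
115 [-13.0, 11.0, 2.0] [-0.005, 0.004, -0.468] P [0.669 0.186 0.125] uz -0.17
106 [-16.0, 16.0, 3.0] [-0.006, 0.004, -0.625] P [0.67  0.192 0.125] uz -0.05
97 [-18.0, 21.0, 3.0] [-0.006, 0.003, -0.782] P [0.671 0.198 0.123] uz 0.08
```

>>> {"method": "step_arm", "body": {
  "targets": [
    [[-5, 3, 0, 0, 0, -0.14, 200], [-9, 6, 0, 0, 0, -0.28, 200], [-13, 11, 0, 0, 0, -0.42, 200], [-16, 13, -2, 0, 0, -0.56, 200], [-18, 16, -4, 0, 0, -0.7, 200]]
  ]
}}

```text
time_s: 50.35
tcp_pos: [0.6648, 0.1947, 0.1293]
eef_rot: [[-0.25, -0.368, 0.896], [-0.952, 0.263, -0.158], [-0.178, -0.892, -0.416]]
contact_force: [0.6, -0.4, -1.3]
opening: 0.0665
```

```bash
python3 -c "
from pl import *
st();prow([93,85,77,69,61],-10,25,[.632,.175,.14],[.632,.17,.105])"
```

```text
t 50.35 pos [664.8 194.7 129.3] psi 144.4 F [ 0.6 -0.4 -1.3] op 66.5 q [ 0.2   0.92 -1.06  2.18  2.28  1.47  0.61]
t 50.35 q [ 0.2   0.92 -1.06  2.18  2.28  1.47  0.61] op 0.06645970461441499 F [ 0.6 -0.4 -1.3]
93 [-8.0, -4.0, 3.0] [-0.007, 0.001, -0.144] P [0.671 0.201 0.133] uz 0.14
85 [-13.0, -5.0, 1.0] [-0.007, 0.001, -0.284] P [0.671 0.205 0.135] uz 0.25
77 [-17.0, -5.0, -0.0] [-0.007, -0.0, -0.424] P [0.67  0.209 0.137] uz 0.36
69 [-20.0, -5.0, -2.0] [-0.007, -0.001, -0.563] P [0.67  0.213 0.138] uz 0.47
61 [-23.0, -5.0, -4.0] [-0.007, -0.001, -0.703] P [0.669 0.216 0.14 ] uz 0.58
```

>>> {"method": "step_arm", "body": {
  "targets": [
    [[-8, -6, 0, 0, 0, -0.14, 200], [-13, -7, -2, 0, 0, -0.28, 200], [-17, -8, -4, 0, 0, -0.42, 200], [-20, -9, -6, 0, 0, -0.56, 200], [-23, -10, -8, 0, 0, -0.7, 200]]
  ]
}}

```text
time_s: 50.85
tcp_pos: [0.6671, 0.2157, 0.1461]
eef_rot: [[0.049, -0.442, 0.896], [-0.894, -0.419, -0.157], [0.445, -0.793, -0.416]]
contact_force: [-0.3, 0.5, -0.9]
opening: 0.0664
```

```bash
python3 -c "
from pl import *
st();P,R,u,d=pour(0,-10,25,np.array([.62,.21,.20])); cart(P,R,.03,7.5)"
```

```text
t 50.85 pos [667.1 215.7 146.1] psi -136.5 F [-0.3  0.5 -0.9] op 66.4 q [ 0.07  0.8  -0.94  2.15  2.18  1.36  1.26]
n 9 final [ 11.1   8.3 -30.1] [-0.005 -0.007 -1.06 ] q [ 0.07  0.8  -0.94  2.15  2.18  1.36  1.26] t 50.85
[ 1.2  0.9 -3.3] [-0.001 -0.001 -0.118]
[ 2.5  1.8 -6.7] [-0.001 -0.001 -0.235]
[  3.7   2.8 -10. ] [-0.002 -0.002 -0.353]
[  4.9   3.7 -13.4] [-0.002 -0.003 -0.471]
[  6.2   4.6 -16.7] [-0.003 -0.004 -0.589]
```

>>> {"method": "step_arm", "body": {
  "targets": [
    [[1, 1, -3, 0, 0, -0.13, 200], [3, 2, -7, 0, 0, -0.26, 200], [4, 3, -10, 0, 0, -0.4, 200], [5, 4, -15, 0, 0, -0.54, 200], [7, 5, -20, 0, 0, -0.68, 200]]
  ]
}}

```text
time_s: 51.35
tcp_pos: [0.647, 0.2109, 0.1539]
eef_rot: [[0.318, -0.309, 0.896], [-0.425, -0.891, -0.157], [0.847, -0.331, -0.415]]
contact_force: [0.5, -0.8, -1.5]
opening: 0.0665
```

```bash
python3 -c "
from pl import *
st();P,R,u,d=pour(0,-12,25,np.array([.60,.23,.20])); cart(P,R,.03,7.5)"
```

```text
t 51.35 pos [647.  210.9 153.9] psi -109.1 F [ 0.5 -0.8 -1.5] op 66.5 q [-0.02  0.69 -0.82  2.19  2.12  1.29  1.87]
n 3 final [-13.6  -5.5 -30.8] [-0.034 -0.002 -0.357] q [-0.02  0.69 -0.82  2.19  2.12  1.29  1.87] t 51.35
[ -4.5  -1.8 -10.3] [-0.011 -0.001 -0.119]
[ -9.1  -3.7 -20.5] [-0.023 -0.001 -0.238]
[-13.6  -5.5 -30.8] [-0.034 -0.002 -0.357]
```

Now upright; carry back above the coaster (the grasp put the TCP at (485.5,354.9,36.8)).

>>> {"method": "step_arm", "body": {
  "targets": [
    [[-4, -2, -10, -0.011, 0, -0.119, 200], [-9, -4, -20, -0.023, 0, -0.238, 200], [-14, -6, -31, -0.034, 0, -0.357, 200], [-14, -6, -31, -0.034, 0, -0.357, 200]]
  ]
}}

```text
time_s: 51.75
tcp_pos: [0.6158, 0.2291, 0.1575]
eef_rot: [[0.412, -0.204, 0.888], [-0.083, -0.979, -0.186], [0.907, 0.003, -0.42]]
contact_force: [0.1, -0.6, -0.9]
opening: 0.0665
```

```bash
python3 -c "
from pl import *
st();cart([.4855,.3549,.145],RG,.03,7.5)"
```

```text
t 51.75 pos [615.8 229.1 157.5] psi -101.8 F [ 0.1 -0.6 -0.9] op 66.5 q [-0.14  0.66 -0.8   2.2   2.01  1.33  2.2 ]
n 7 final [ -75.5  -96.7 -133.9] [-0.129 -0.003  0.064] q [-0.14  0.66 -0.8   2.2   2.01  1.33  2.2 ] t 51.75
[-10.8 -13.8 -19.1] [-0.018 -0.     0.009]
[-21.6 -27.6 -38.2] [-0.037 -0.001  0.018]
[-32.4 -41.4 -57.4] [-0.055 -0.001  0.027]
[-43.1 -55.3 -76.5] [-0.074 -0.001  0.036]
[-53.9 -69.1 -95.6] [-0.092 -0.002  0.045]
```

>>> {"method": "step_arm", "body": {
  "targets": [
    [[-14, -18, -25, -0.024, 0, 0.012, 200], [-29, -37, -51, -0.05, 0, 0.025, 200], [-44, -56, -78, -0.075, 0, 0.037, 200], [-60, -76, -106, -0.1, 0, 0.05, 200], [-75, -97, -134, -0.129, 0, 0.064, 200]]
  ]
}}

```text
time_s: 52.25
tcp_pos: [0.485, 0.3557, 0.1454]
eef_rot: [[0.394, -0.344, 0.852], [-0.147, -0.939, -0.311], [0.907, -0.003, -0.42]]
contact_force: [1.3, -0.3, -1.0]
opening: 0.066
```

>>> {"method": "step_arm", "body": {
  "targets": [
    [[0, 0, 0, 0, 0, 0, 200], [0, 0, 0, 0, 0, 0, 200]]
  ]
}}

```text
time_s: 52.45
tcp_pos: [0.4849, 0.3565, 0.145]
eef_rot: [[0.394, -0.344, 0.853], [-0.148, -0.939, -0.31], [0.907, -0.005, -0.421]]
contact_force: [0.2, -0.5, 0.0]
opening: 0.0663
```

```bash
python3 -c "
from pl import *
st();cart([.4855,.3549,.040],RG,.025,7.5);snap('side','s26',(150,150,480,450),2)"
```

```text
t 52.45 pos [484.9 356.5 145. ] psi -110.1 F [ 0.2 -0.5  0. ] op 66.3 q [-0.52  0.81 -0.88  2.04  1.66  1.71  2.08]
n 5 final [-94.8   1.8  45.2] [-0.    -0.002 -0.005] q [-0.52  0.81 -0.88  2.04  1.66  1.71  2.08] t 52.45
[-19.    0.4   9. ] [-0.    -0.    -0.001]
[-37.9   0.7  18.1] [-0.    -0.001 -0.002]
[-56.9   1.1  27.1] [-0.    -0.001 -0.003]
[-75.8   1.4  36.1] [-0.    -0.002 -0.004]
[-94.8   1.8  45.2] [-0.    -0.002 -0.005]
```

The cup looks empty, six nuts sit in the square tray, and the trays are tight. Lower the cup.

>>> {"method": "step_arm", "body": {
  "targets": [
    [[-23, 0, 11, 0, 0, -0.001, 200], [-46, 1, 22, 0, 0, -0.002, 200], [-69, 1, 33, 0, 0, -0.003, 200], [-85, 2, 41, 0, 0, -0.005, 200], [-93, 2, 44, 0, 0, -0.005, 200]]
  ]
}}

```text
time_s: 53.0
tcp_pos: [0.4868, 0.3516, 0.041]
eef_rot: [[0.395, -0.345, 0.852], [-0.143, -0.939, -0.314], [0.908, 0.002, -0.42]]
contact_force: [-0.5, 0.4, 0.3]
opening: 0.0661
```

```bash
python3 -c "
from pl import *
st();cart([.4855,.3549,.0367],RG,.025,7.5)"
```

```text
t 53.0 pos [486.8 351.6  41. ] psi -110.2 F [-0.5  0.4  0.3] op 66.1 q [-0.58  1.01 -0.77  2.02  1.76  1.72  1.94]
n 1 final [-4.9 -2.6 -0.3] [ 0.003 -0.003  0.001] q [-0.58  1.01 -0.77  2.02  1.76  1.72  1.94] t 53.0
[-4.9 -2.6 -0.3] [ 0.003 -0.003  0.001]
```

>>> {"method": "step_arm", "body": {
  "targets": [
    [[-2, -2, 0, 0, 0, 0, 200], [-4, -2.6, 0, 0, 0, 0, 200], [-5, -2.6, 0, 0, 0, 0, 200]]
  ]
}}

```text
time_s: 53.3
tcp_pos: [0.4861, 0.355, 0.0373]
eef_rot: [[0.394, -0.345, 0.852], [-0.144, -0.939, -0.314], [0.908, 0.001, -0.419]]
contact_force: [-0.3, -0.4, -1.3]
opening: 0.0662
```

```bash
python3 -c "
from pl import *
st();cart([.4855,.3549,.0367],RG,.025,7.5);snap('side','s27',(220,330,380,450),4.5)"
```

```text
t 53.3 pos [486.1 355.   37.3] psi -110.2 F [-0.3 -0.4 -1.3] op 66.2 q [-0.59  1.02 -0.77  2.01  1.77  1.72  1.94]
n 1 final [-0.7  0.3 -0.2] [ 0.003 -0.004 -0.001] q [-0.59  1.02 -0.77  2.01  1.77  1.72  1.94] t 53.3
[-0.7  0.3 -0.2] [ 0.003 -0.004 -0.001]
```

Cup is empty (floor visible at crop (190,270)) and on the coaster. Release and back out.

>>> {"method": "step_arm", "body": {
  "targets": [
    [[-0.7, 0, 0, 0, 0, 0, 200], [-0.7, 0, 0, 0, 0, 0, 60], [-0.7, 0, 0, 0, 0, 0, 0], [-0.7, 0, 0, 0, 0, 0, 0], [-0.7, 0, 0, 0, 0, 0, 0]]
  ]
}}

```text
time_s: 53.85
tcp_pos: [0.4857, 0.3551, 0.0366]
eef_rot: [[0.394, -0.345, 0.852], [-0.144, -0.939, -0.313], [0.908, 0.001, -0.419]]
contact_force: [0.8, -0.5, -0.3]
opening: 0.0918
```

>>> {"method": "step_arm", "body": {
  "targets": [
    [[0, 0, -25, 0, 0, 0, 0], [0, 0, -60, 0, 0, 0, 0], [0, 0, -100, 0, 0, 0, 0], [40, 0, -125, 0, 0, 0, 0], [80, 0, -145, 0, 0, 0, 0]]
  ]
}}

```text
time_s: 54.35
tcp_pos: [0.392, 0.3898, 0.1707]
eef_rot: [[0.396, -0.342, 0.852], [-0.142, -0.94, -0.311], [0.907, 0.002, -0.42]]
contact_force: [2.0, 1.8, -0.3]
opening: 0.0938
```

>>> {"method": "step_arm", "body": {
  "targets": [
    [[40, 0, -19, 0, 0, 0, 0], [80, 0, -38, 0, 0, 0, 0], [110, 0, -52, 0, 0, 0, 0]]
  ]
}}

```text
time_s: 54.65
tcp_pos: [0.3908, 0.3906, 0.2951]
eef_rot: [[0.395, -0.342, 0.853], [-0.142, -0.94, -0.31], [0.908, 0.001, -0.42]]
contact_force: [0.6, 1.3, 0.4]
opening: 0.0939
```

```bash
python3 -c "
from pl import *
st();snap('side','s28',(150,150,480,450),2)
c=load('side'); P=cloud(c); z=P[...,2]
w=(z>.056)&(z<.068)&(np.hypot(P[...,0]-.367,P[...,1]-.26)<.05); print(cv2.minEnclosingCircle((P[w][:,:2]*1000).astype(np.float32)))
w=(z>.07)&(z<.084)&(np.hypot(P[...,0]-.47,P[...,1]-.359)<.06); print(cv2.minEnclosingCircle((P[w][:,:2]*1000).astype(np.float32)))
"
```

```text
t 54.65 pos [390.8 390.6 295.1] psi -110.0 F [0.6 1.3 0.4] op 93.9 q [-0.55  0.6  -1.11  1.98  1.41  1.86  2.25]
((368.6297607421875, 261.7685852050781), 21.048667907714844)
((471.5047912597656, 361.4003601074219), 35.16869354248047)
```

Cup upright and empty on the coaster, branch at (368,261) undisturbed, trays tight. Now the branches. First pitch the tool down over the near branch.

```bash
python3 -c "
from pl import *
q=np.array(read_state()['joint_pos'])
for psi in(-110,-140,-80,180):
    print(psi,[x if np.isscalar(x) else x.round(2) for x in ik(np.array([.368,.261,.034]),Rdown(psi),q,.01)])
cart([.368,.261,.16],Rdown(-110),.05,7.5)"
```

```text
-110 [array([ 0.28,  0.79, -1.25,  2.15,  0.98,  0.97,  2.8 ]), np.float64(0.004730366807237895), np.float64(1.3548379843762586)]
-140 [array([ 0.3 ,  0.78, -1.25,  2.14,  0.95,  0.97,  2.33]), np.float64(4.063923594444213e-06), np.float64(0.0012924969968876746)]
-80 [array([ 0.18,  0.81, -1.25,  2.3 ,  1.33,  0.94,  2.8 ]), np.float64(0.043142722996674474), np.float64(13.388192275311436)]
180 [array([ 0.3 ,  0.78, -1.25,  2.14,  0.95,  0.97,  1.63]), np.float64(2.901991984910838e-06), np.float64(0.0011526231554839746)]
n 9 final [-116.3  131.    79.3] [-3.000e-03 -1.139e+00 -1.000e-03] q [-0.55  0.59 -1.11  1.97  1.41  1.86  2.26] t 54.7
[-12.9  14.6   8.8] [-0.    -0.127 -0.   ]
[-25.8  29.1  17.6] [-0.001 -0.253 -0.   ]
[-38.8  43.7  26.4] [-0.001 -0.38  -0.   ]
[-51.7  58.2  35.2] [-0.001 -0.506 -0.001]
[-64.6  72.8  44.1] [-0.002 -0.633 -0.001]
```

```bash
python3 -c "
from pl import *
q=np.array(read_state()['joint_pos'])
for psi in(180,150,120):
    g,e,a=ik(np.array([.368,.261,.15]),Rdown(psi),np.array([-.3,.3,-.6,2.2,.4,.7,1.]),.02); print(psi,g.round(2),e,a)
g,e,a=ik(np.array([.368,.261,.16]),Rdown(150),np.array([-.3,.3,-.6,2.2,.4,.7,1.]),.02); np.save('qA.npy',g)
for f in np.linspace(0,1,9):
    P,A=fk(q+(g-q)*f); print(P.round(3),lowest(P,A))
rows(g,14)"
```

```text
180 [ 0.06  0.26 -0.84  2.06  0.25  0.91  2.23] 2.132353244483271e-05 0.006423618006153569
150 [-0.05  0.24 -0.71  2.07  0.2   0.9   1.75] 1.3491677580516651e-05 0.004309601729539989
120 [-0.14  0.22 -0.61  2.07  0.16  0.9   1.26] 7.045352510242605e-06 0.0021108476443503455
[0.391 0.392 0.299] (np.float64(0.3055108776325326), np.float64(0.29179992318391984))
[0.396 0.345 0.263] (np.float64(0.2820915590007059), np.float64(0.2558744124907736))
[0.391 0.304 0.231] (np.float64(0.2617705665717772), np.float64(0.2234128312880045))
[0.379 0.271 0.203] (np.float64(0.24555178694073226), np.float64(0.1955308664061284))
[0.364 0.249 0.181] (np.float64(0.23437755984222441), np.float64(0.17326544258988266))
[0.351 0.24  0.165] (np.float64(0.22915094913035125), np.float64(0.15762624362634098))
[0.345 0.241 0.155] (np.float64(0.230721763569666), np.float64(0.14960625704552658))
[0.349 0.25  0.153] (np.float64(0.2398265533757965), np.float64(0.15013717028583368))
[0.368 0.261 0.16 ] (np.float64(0.2569840551166744), np.float64(0.15998746526413485))
[np.float64(-13.0), np.float64(24.0), np.float64(21.0), np.float64(-0.07), np.float64(-0.07), np.float64(0.04)] tcp [0.395 0.365 0.278]
[np.float64(-27.0), np.float64(48.0), np.float64(38.0), np.float64(-0.15), np.float64(-0.15), np.float64(0.1)] tcp [0.396 0.339 0.259]
[np.float64(-41.0), np.float64(71.0), np.float64(51.0), np.float64(-0.22), np.float64(-0.22), np.float64(0.17)] tcp [0.394 0.315 0.24 ]
[np.float64(-56.0), np.float64(94.0), np.float64(61.0), np.float64(-0.3), np.float64(-0.29), np.float64(0.24)] tcp [0.389 0.293 0.223]
[np.float64(-70.0), np.float64(113.0), np.float64(67.0), np.float64(-0.38), np.float64(-0.36), np.float64(0.33)] tcp [0.381 0.275 0.207]
```

>>> {"method": "step_arm", "body": {
  "targets": [
    [[-13, 24, 18, -0.07, -0.07, 0.04, 0], [-27, 48, 33, -0.15, -0.15, 0.1, 0], [-41, 71, 46, -0.22, -0.22, 0.17, 0], [-56, 94, 56, -0.3, -0.29, 0.24, 0], [-70, 113, 62, -0.38, -0.36, 0.33, 0]]
  ]
}}

```text
time_s: 55.2
tcp_pos: [0.3771, 0.2756, 0.2085]
eef_rot: [[0.454, -0.751, 0.478], [-0.571, -0.658, -0.491], [0.684, -0.05, -0.728]]
contact_force: [0.2, 0.3, -0.7]
opening: 0.0938
```

```bash
python3 -c "
from pl import *
st();rows(np.load('qA.npy'),9)"
```

```text
t 55.2 pos [377.1 275.6 208.5] psi -138.8 F [ 0.2  0.3 -0.7] op 93.8 q [-0.24  0.57 -1.17  2.    1.04  1.65  2.01]
[np.float64(-6.0), np.float64(19.0), np.float64(15.0), np.float64(-0.08), np.float64(-0.07), np.float64(0.08)] tcp [0.367 0.259 0.193]
[np.float64(-13.0), np.float64(36.0), np.float64(26.0), np.float64(-0.16), np.float64(-0.13), np.float64(0.18)] tcp [0.357 0.246 0.179]
[np.float64(-20.0), np.float64(49.0), np.float64(34.0), np.float64(-0.23), np.float64(-0.2), np.float64(0.28)] tcp [0.347 0.238 0.168]
[np.float64(-28.0), np.float64(58.0), np.float64(38.0), np.float64(-0.29), np.float64(-0.27), np.float64(0.4)] tcp [0.339 0.234 0.159]
[np.float64(-34.0), np.float64(61.0), np.float64(40.0), np.float64(-0.35), np.float64(-0.34), np.float64(0.54)] tcp [0.335 0.235 0.153]
```

>>> {"method": "step_arm", "body": {
  "targets": [
    [[-6, 19, 13, -0.07, -0.06, 0.07, 0], [-13, 34, 23, -0.14, -0.12, 0.16, 0], [-20, 45, 30, -0.21, -0.18, 0.26, 0], [-26, 52, 34, -0.27, -0.25, 0.37, 0], [-30, 55, 36, -0.33, -0.31, 0.49, 0]]
  ]
}}

```text
time_s: 55.7
tcp_pos: [0.339, 0.2386, 0.1586]
eef_rot: [[0.098, -0.991, 0.087], [-0.914, -0.125, -0.386], [0.393, -0.042, -0.919]]
contact_force: [0.2, 0.1, -0.1]
opening: 0.0941
```

```bash
python3 -c "
from pl import *
st();cart([.368,.261,.15],Rdown(150),.05,7.5)"
```

```text
t 55.7 pos [339.  238.6 158.6] psi -172.8 F [ 0.2  0.1 -0.1] op 94.1 q [ 0.03  0.53 -1.2   2.01  0.72  1.4   1.75]
n 6 final [-21.  -31.2   1.9] [-0.171 -0.377  0.631] q [ 0.03  0.53 -1.2   2.01  0.72  1.4   1.75] t 55.7
[-3.5 -5.2  0.3] [-0.028 -0.063  0.105]
[ -7.  -10.4   0.6] [-0.057 -0.126  0.21 ]
[-10.5 -15.6   0.9] [-0.085 -0.188  0.316]
[-14.  -20.8   1.2] [-0.114 -0.251  0.421]
[-17.5 -26.    1.5] [-0.142 -0.314  0.526]
```

>>> {"method": "step_arm", "body": {
  "targets": [
    [[-4, -5, 0, -0.028, -0.063, 0.105, 0], [-7, -10, 1, -0.057, -0.126, 0.21, 0], [-10, -16, 1, -0.085, -0.188, 0.316, 0], [-14, -21, 1, -0.114, -0.251, 0.421, 0], [-18, -26, 2, -0.142, -0.314, 0.526, 0]]
  ]
}}

```text
time_s: 56.2
tcp_pos: [0.3636, 0.2577, 0.1509]
eef_rot: [[-0.41, -0.912, -0.003], [-0.91, 0.41, -0.066], [0.061, -0.025, -0.998]]
contact_force: [0.6, 0.8, 0.4]
opening: 0.0943
```

```bash
python3 -c "
from pl import *
st();cart([.368,.261,.12],Rdown(150),.05,7.5)"
```

```text
t 56.2 pos [363.6 257.7 150.9] psi 155.8 F [0.6 0.8 0.4] op 94.3 q [ 0.29  0.43 -1.21  2.04  0.51  1.06  1.54]
n 1 final [-6.7 -1.9 30.6] [-0.028 -0.06   0.101] q [ 0.29  0.43 -1.21  2.04  0.51  1.06  1.54] t 56.2
[-6.7 -1.9 30.6] [-0.028 -0.06   0.101]
```

>>> {"method": "step_arm", "body": {
  "targets": [
    [[-4, -1, 10, -0.028, -0.06, 0.101, 0], [-7, -2, 20, -0.028, -0.06, 0.101, 0], [-7, -2, 30, -0.028, -0.06, 0.101, 0], [-7, -2, 30, -0.028, -0.06, 0.101, 0]]
  ]
}}

```text
time_s: 56.6
tcp_pos: [0.3673, 0.2613, 0.1194]
eef_rot: [[-0.497, -0.868, -0.002], [-0.868, 0.497, -0.002], [0.002, 0.001, -1.0]]
contact_force: [-0.5, -0.8, 0.2]
opening: 0.0938
```

```bash
python3 -c "
from pl import *
st();cart([.368,.261,.036],Rdown(150),.05,7.5);snap('side','s29',(150,220,480,450),2.4)"
```

```text
t 56.6 pos [367.3 261.3 119.4] psi 150.2 F [-0.5 -0.8  0.2] op 93.8 q [ 0.29  0.46 -1.16  2.08  0.53  0.94  1.45]
n 2 final [-0.3 -0.8 83.4] [ 0.001 -0.002  0.003] q [ 0.29  0.46 -1.16  2.08  0.53  0.94  1.45] t 56.6
[-0.1 -0.4 41.7] [ 0.    -0.001  0.002]
[-0.3 -0.8 83.4] [ 0.001 -0.002  0.003]
```

The branch stands between the fingers from above; the way down is clear.

>>> {"method": "step_arm", "body": {
  "targets": [
    [[0, -1, 30, 0, 0, 0.003, 0], [0, -1, 60, 0, 0, 0.003, 0], [0, -1, 78, 0, 0, 0.003, 0], [0, -1, 83, 0, 0, 0.003, 0]]
  ]
}}

```text
time_s: 57.05
tcp_pos: [0.3671, 0.2616, 0.0359]
eef_rot: [[-0.497, -0.868, -0.004], [-0.868, 0.497, -0.002], [0.004, 0.002, -1.0]]
contact_force: [-0.0, 0.4, 0.7]
opening: 0.0938
```

>>> {"method": "step_arm", "body": {
  "targets": [
    [[0, 0, 0, 0, 0, 0, 255], [0, 0, 0, 0, 0, 0, 255], [0, 0, 0, 0, 0, 0, 255], [0, 0, 0, 0, 0, 0, 255], [0, 0, 0, 0, 0, 0, 255]]
  ],
  "grip_force": 20
}}

```text
time_s: 57.55
tcp_pos: [0.3674, 0.2615, 0.0363]
eef_rot: [[-0.498, -0.867, -0.003], [-0.867, 0.498, -0.002], [0.003, 0.001, -1.0]]
contact_force: [0.1, 0.6, 0.5]
opening: 0.0579
```

```bash
python3 -c "
from pl import *
st()"
```

```text
t 57.55 pos [367.4 261.5  36.3] psi 150.2 F [0.1 0.6 0.5] op 57.9 q [ 0.14  0.59 -1.    2.14  0.71  0.8   1.3 ]
```

>>> {"method": "step_arm", "body": {
  "targets": [
    [[0, 0, 0, 0, 0, 0, 255], [0, 0, 0, 0, 0, 0, 255], [0, 0, 0, 0, 0, 0, 255], [0, 0, 0, 0, 0, 0, 255], [0, 0, 0, 0, 0, 0, 255]]
  ]
}}

```text
time_s: 58.05
tcp_pos: [0.3675, 0.2615, 0.0364]
eef_rot: [[-0.498, -0.867, -0.003], [-0.867, 0.498, -0.002], [0.003, 0.001, -1.0]]
contact_force: [0.3, -1.4, 5.8]
opening: 0.04
```

>>> {"method": "step_arm", "body": {
  "targets": [
    [[0, 0, -20, 0, 0, 0, 255], [0, 0, -60, 0, 0, 0, 255], [0, 0, -110, 0, 0, 0, 255]]
  ]
}}

```text
time_s: 58.35
tcp_pos: [0.3666, 0.2615, 0.1467]
eef_rot: [[-0.497, -0.868, -0.006], [-0.868, 0.497, -0.003], [0.005, 0.004, -1.0]]
contact_force: [1.5, -0.1, 2.1]
opening: 0.0393
```

```bash
python3 -c "
from pl import *
st()
# long tray frame
ex=np.array([np.cos(np.radians(-5.5)),np.sin(np.radians(-5.5))]);ey=np.array([-ex[1],ex[0]])
L=np.array([629.5,2.5]); print('slots',L+36*ey,L-36*ey)
q=np.array(read_state()['joint_pos']); p=(L+36*ey)/1000
for psi in (150,120,90,174.5):
  g,e,a=ik(np.array([*p,.054]),Rdown(psi),q,.01); print(psi,g.round(2),e,a)
"
```

```text
t 58.35 pos [366.6 261.5 146.7] psi 150.2 F [ 1.5 -0.1  2.1] op 39.3 q [ 0.33  0.42 -1.21  2.06  0.47  0.99  1.5 ]
slots [632.95044709  38.33426314] [626.04955291 -33.33426314]
150 [ 0.52  0.81 -0.92  1.68  0.73  1.04  1.97] 2.185728113982506e-06 0.0005511258286130123
120 [ 0.47  0.76 -0.83  1.68  0.65  0.99  1.5 ] 1.7211051287890458e-06 0.0002772356444021893
90 [ 0.4   0.72 -0.72  1.68  0.56  0.96  1.04] 1.7771932838514407e-06 0.0004905021137072824
174.5 [ 0.56  0.85 -0.99  1.68  0.79  1.07  2.36] 2.808423927453888e-06 0.0008692949895755192
```

```bash
python3 -c "
from pl import *
cart([.633,.0383,.15],Rdown(120),.035,7.5)"
```

```text
n 10 final [  61.4 -342.    -4.3] [ 0.002 -0.006  0.527] q [ 0.33  0.42 -1.21  2.06  0.47  0.99  1.5 ] t 58.35
[  6.1 -34.2  -0.4] [ 0.    -0.001  0.053]
[ 12.3 -68.4  -0.9] [ 0.    -0.001  0.105]
[  18.4 -102.6   -1.3] [ 0.001 -0.002  0.158]
[  24.6 -136.8   -1.7] [ 0.001 -0.002  0.211]
[  30.7 -171.    -2.2] [ 0.001 -0.003  0.264]
```

>>> {"method": "step_arm", "body": {
  "targets": [
    [[4, -20, 0, 0, 0, 0.04, 255], [11, -60, -1, 0, 0, 0.1, 255], [18, -100, -1, 0, 0, 0.158, 255], [25, -137, -2, 0, 0, 0.211, 255], [31, -171, -2, 0, 0, 0.264, 255]]
  ]
}}

```text
time_s: 58.85
tcp_pos: [0.5009, 0.1476, 0.1476]
eef_rot: [[-0.709, -0.706, -0.006], [-0.706, 0.709, -0.003], [0.007, 0.002, -1.0]]
contact_force: [-0.2, 0.7, -0.6]
opening: 0.0397
```

```bash
python3 -c "
from pl import *
st();cart([.633,.0383,.15],Rdown(120),.033,7.5)"
```

```text
t 58.85 pos [500.9 147.6 147.6] psi 134.9 F [-0.2  0.7 -0.6] op 39.7 q [ 0.48  0.51 -1.06  1.89  0.52  1.05  1.56]
n 6 final [ -16.5 -170.7   -2.9] [ 0.001 -0.007  0.26 ] q [ 0.48  0.51 -1.06  1.89  0.52  1.05  1.56] t 58.85
[ -2.7 -28.4  -0.5] [ 0.    -0.001  0.043]
[ -5.5 -56.9  -1. ] [ 0.    -0.002  0.087]
[ -8.2 -85.3  -1.5] [ 0.001 -0.003  0.13 ]
[ -11.  -113.8   -1.9] [ 0.001 -0.005  0.173]
[ -13.7 -142.2   -2.4] [ 0.001 -0.006  0.216]
```

>>> {"method": "step_arm", "body": {
  "targets": [
    [[-3, -34, -1, 0, -0.001, 0.05, 255], [-7, -70, -1, 0, -0.002, 0.1, 255], [-11, -108, -2, 0, -0.004, 0.165, 255], [-14, -143, -2, 0.001, -0.006, 0.22, 255], [-16, -165, -3, 0.001, -0.007, 0.25, 255]]
  ]
}}

```text
time_s: 59.35
tcp_pos: [0.6299, 0.0393, 0.1489]
eef_rot: [[-0.864, -0.504, -0.001], [-0.504, 0.864, -0.0], [0.001, 0.0, -1.0]]
contact_force: [-1.6, 0.7, -1.6]
opening: 0.0398
```

>>> {"method": "step_arm", "body": {
  "targets": [
    [[0, -4, 0, 0, 0, 0.01, 255], [0, -4, 0, 0, 0, 0.01, 255]]
  ]
}}

```text
time_s: 59.55
tcp_pos: [0.6316, 0.0351, 0.1478]
eef_rot: [[-0.869, -0.495, -0.003], [-0.495, 0.869, -0.0], [0.003, 0.001, -1.0]]
contact_force: [0.4, -0.4, -1.2]
opening: 0.0398
```

```bash
python3 -c "
from pl import *
st();cart([.633,.0383,.0545],Rdown(120),.02,7.5);snap('side','s30',(160,130,440,360),2.6);snap('top','t30')"
```

```text
t 59.55 pos [631.6  35.1 147.8] psi 119.6 F [ 0.4 -0.4 -1.2] op 39.8 q [ 0.52  0.66 -0.9   1.62  0.56  1.14  1.56]
n 5 final [-3.   2.1 93.3] [ 0.001 -0.003 -0.006] q [ 0.52  0.66 -0.9   1.62  0.56  1.14  1.56] t 59.55
[-0.6  0.4 18.7] [ 0.    -0.001 -0.001]
[-1.2  0.8 37.3] [ 0.    -0.001 -0.003]
[-1.8  1.2 56. ] [ 0.001 -0.002 -0.004]
[-2.4  1.6 74.6] [ 0.001 -0.002 -0.005]
[-3.   2.1 93.3] [ 0.001 -0.003 -0.006]
```

Branch held above the long tray, six nuts still in the square tray. Lower it.

>>> {"method": "step_arm", "body": {
  "targets": [
    [[-1, 1, 25, 0, -0.001, -0.002, 255], [-2, 2, 50, 0, -0.002, -0.004, 255], [-3, 2, 70, 0, -0.003, -0.006, 255], [-3, 2, 82, 0, -0.003, -0.006, 255], [-3, 2, 90, 0, -0.003, -0.006, 255]]
  ]
}}

```text
time_s: 60.15
tcp_pos: [0.6319, 0.0405, 0.058]
eef_rot: [[-0.864, -0.503, 0.0], [-0.503, 0.864, 0.001], [-0.001, 0.001, -1.0]]
contact_force: [0.2, 0.2, -0.9]
opening: 0.04
```

```bash
python3 -c "
from pl import *
st();cart([.633,.0383,.0525],Rdown(120),.02,7.5);snap('side','s31',(160,130,440,360),2.6)"
```

```text
t 60.15 pos [631.9  40.5  58. ] psi 120.2 F [ 0.2  0.2 -0.9] op 40.0 q [ 0.47  0.76 -0.84  1.68  0.65  1.    1.5 ]
n 1 final [ 0.2 -2.5  5.5] [0.001 0.001 0.004] q [ 0.47  0.76 -0.84  1.68  0.65  1.    1.5 ] t 60.15
[ 0.2 -2.5  5.5] [0.001 0.001 0.004]
```

Inside the tray walls. Last few mm, then release and lift.

>>> {"method": "step_arm", "body": {
  "targets": [
    [[0, -1, 2, 0, 0, 0, 255], [0, -2, 4, 0, 0, 0, 255], [0, -2, 5, 0, 0, 0, 255]]
  ]
}}

```text
time_s: 60.5
tcp_pos: [0.6331, 0.0383, 0.0526]
eef_rot: [[-0.864, -0.503, 0.0], [-0.503, 0.864, 0.001], [-0.001, 0.001, -1.0]]
contact_force: [0.2, 0.8, -1.6]
opening: 0.0394
```

>>> {"method": "step_arm", "body": {
  "targets": [
    [[0, 0, 0, 0, 0, 0, 110], [0, 0, 0, 0, 0, 0, 110], [0, 0, 0, 0, 0, 0, 110]]
  ]
}}

```text
time_s: 60.8
tcp_pos: [0.6332, 0.0383, 0.0529]
eef_rot: [[-0.864, -0.503, 0.0], [-0.503, 0.864, 0.001], [-0.001, 0.001, -1.0]]
contact_force: [0.7, -0.1, -0.1]
opening: 0.0529
```

>>> {"method": "step_arm", "body": {
  "targets": [
    [[0, 0, -30, 0, 0, 0, 100], [0, 0, -80, 0, 0, 0, 80], [0, 0, -130, 0, 0, 0, 40]]
  ]
}}

```text
time_s: 61.1
tcp_pos: [0.6326, 0.0384, 0.1843]
eef_rot: [[-0.864, -0.503, -0.001], [-0.503, 0.864, 0.002], [-0.0, 0.002, -1.0]]
contact_force: [0.8, 0.0, 1.4]
opening: 0.0693
```

```bash
python3 -c "
from pl import *
st();q=np.array(read_state()['joint_pos'])
for psi in(120,90,60): print(ik(np.array([.4755,-.3475,.036]),Rdown(psi),q,.01)[0].round(2))
cart([.4755,-.3475,.19],Rdown(80),.045,7.5)
snap('side','s32',(160,130,440,360),2.6)"
```

```text
t 61.1 pos [632.6  38.4 184.3] psi 120.2 F [0.8 0.  1.4] op 69.3 q [ 0.53  0.62 -0.93  1.59  0.53  1.2   1.59]
[ 1.18  0.72 -0.82  1.81  0.66  0.91  2.15]
[ 1.1   0.67 -0.69  1.81  0.55  0.86  1.71]
[ 1.    0.63 -0.56  1.81  0.44  0.82  1.27]
n 10 final [ 329.9 -254.4   -6.3] [ 0.002 -0.     0.702] q [ 0.53  0.62 -0.93  1.59  0.53  1.2   1.59] t 61.1
[ 33.  -25.4  -0.6] [ 0.   -0.    0.07]
[ 66.  -50.9  -1.3] [ 0.   -0.    0.14]
[ 99.  -76.3  -1.9] [ 0.001 -0.     0.211]
[ 132.  -101.8   -2.5] [ 0.001 -0.     0.281]
[ 165.  -127.2   -3.1] [ 0.001 -0.     0.351]
```

>>> {"method": "step_arm", "body": {
  "targets": [
    [[33, -25, 0, 0, 0, 0.07, 0], [66, -51, 0, 0, 0, 0.14, 0], [99, -76, 0, 0, 0, 0.21, 0], [132, -102, 0, 0, 0, 0.28, 0], [165, -127, 0, 0, 0, 0.35, 0]]
  ]
}}

```text
time_s: 61.65
tcp_pos: [0.5561, -0.1547, 0.192]
eef_rot: [[-0.985, -0.174, 0.009], [-0.174, 0.985, 0.002], [-0.009, 0.0, -1.0]]
contact_force: [1.0, -0.4, -0.3]
opening: 0.094
```

```bash
python3 -c "
from pl import *
st()
cart([.4755,-.3475,.19],Rdown(80))"
```

```text
t 61.65 pos [ 556.1 -154.7  192. ] psi 100.0 F [ 1.  -0.4 -0.3] op 94.0 q [ 0.9   0.48 -0.89  1.73  0.41  1.12  1.63]
n 5 final [ 112.8 -175.9    0.9] [0.002 0.009 0.349] q [ 0.9   0.48 -0.89  1.73  0.41  1.12  1.63] t 61.65
[ 22.6 -35.2   0.2] [0.    0.002 0.07 ]
[ 45.1 -70.3   0.3] [0.001 0.004 0.14 ]
[  67.7 -105.5    0.5] [0.001 0.005 0.209]
[  90.3 -140.7    0.7] [0.002 0.007 0.279]
[ 112.8 -175.9    0.9] [0.002 0.009 0.349]
```

>>> {"method": "step_arm", "body": {
  "targets": [
    [[23, -35, 0, 0, 0.002, 0.07, 0], [45, -70, 0, 0, 0.004, 0.14, 0], [68, -105, 0, 0, 0.005, 0.21, 0], [90, -141, 1, 0, 0.007, 0.28, 0], [113, -176, 1, 0.002, 0.009, 0.35, 0]]
  ]
}}

```text
time_s: 62.15
tcp_pos: [0.4745, -0.3493, 0.1901]
eef_rot: [[-0.984, 0.178, 0.0], [0.178, 0.984, -0.001], [-0.0, -0.001, -1.0]]
contact_force: [0.4, -0.0, -0.4]
opening: 0.0944
```

```bash
python3 -c "
from pl import *
st()
cart([.4755,-.3475,.036],Rdown(80))
snap('side','33')
snap('top','33')"; ls -t pics | head -3
```

```text
t 62.15 pos [ 474.5 -349.3  190.1] psi 79.8 F [ 0.4 -0.  -0.4] op 94.4 q [ 1.16  0.47 -0.77  1.7   0.36  1.11  1.68]
n 4 final [ -0.7   2.1 154.1] [-0.001  0.    -0.004] q [ 1.16  0.47 -0.77  1.7   0.36  1.11  1.68] t 62.15
[-0.2  0.5 38.5] [-0.     0.    -0.001]
[-0.3  1.  77. ] [-0.     0.    -0.002]
[ -0.5   1.6 115.5] [-0.     0.    -0.003]
[ -0.7   2.1 154.1] [-0.001  0.    -0.004]
33.png
s32.png
s31.png
```

>>> {"method": "step_arm", "body": {
  "targets": [
    [[0, 1, 38, 0, 0, 0, 0], [0, 1, 77, 0, 0, 0, 0], [-1, 2, 115, 0, 0, 0, 0], [-1, 2, 145, 0, 0, 0, 0], [-1, 2, 154, 0, 0, 0, 0]]
  ]
}}

```text
time_s: 62.75
tcp_pos: [0.4726, -0.3503, 0.0328]
eef_rot: [[-0.983, 0.183, -0.004], [0.183, 0.983, 0.001], [0.004, 0.0, -1.0]]
contact_force: [-0.3, 0.1, 0.5]
opening: 0.0937
```

>>> {"method": "step_arm", "body": {
  "targets": [
    [[0, 0, 0, 0, 0, 0, 255], [0, 0, 0, 0, 0, 0, 255], [0, 0, 0, 0, 0, 0, 255], [0, 0, 0, 0, 0, 0, 255], [0, 0, 0, 0, 0, 0, 255]]
  ],
  "grip_force": 20
}}

```text
time_s: 63.25
tcp_pos: [0.4728, -0.3507, 0.0336]
eef_rot: [[-0.983, 0.184, -0.003], [0.184, 0.983, 0.0], [0.003, -0.0, -1.0]]
contact_force: [-0.6, -0.7, 0.2]
opening: 0.0576
```

>>> {"method": "step_arm", "body": {
  "targets": [
    [[0, 0, 0, 0, 0, 0, 255], [0, 0, 0, 0, 0, 0, 255], [0, 0, 0, 0, 0, 0, 255], [0, 0, 0, 0, 0, 0, 255]]
  ]
}}

```text
time_s: 63.65
tcp_pos: [0.473, -0.3507, 0.0338]
eef_rot: [[-0.983, 0.184, -0.003], [0.184, 0.983, -0.0], [0.003, -0.001, -1.0]]
contact_force: [-0.5, 0.3, 5.7]
opening: 0.0399
```

```bash
python3 -c "
from pl import *
st()
snap('side','s34')"
```

```text
t 63.65 pos [ 473.  -350.7   33.8] psi 79.4 F [-0.5  0.3  5.7] op 39.9 q [ 1.08  0.66 -0.66  1.81  0.53  0.85  1.55]
```

View pics/s34.png

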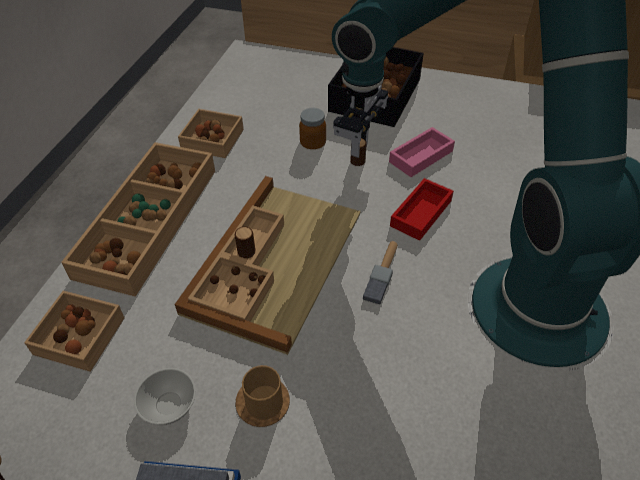

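View pics/33.png

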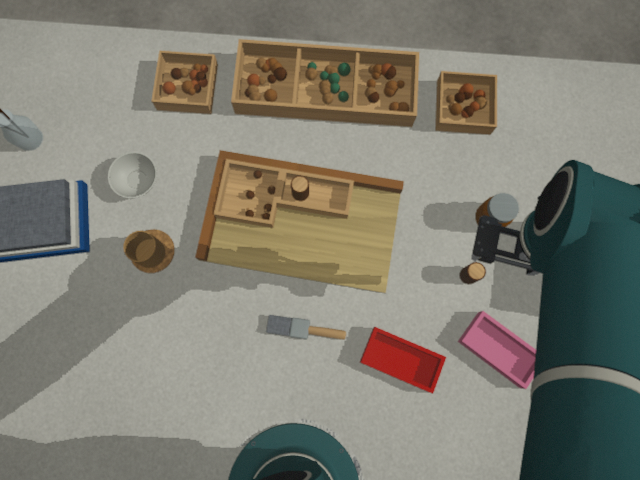

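Branch gripped at 40 mm. Lift, then plan the carry.

>>> {"method": "step_arm", "body": {
  "targets": [
    [[0, 0, -25, 0, 0, 0, 255], [0, 0, -55, 0, 0, 0, 255], [0, 0, -90, 0, 0, 0, 255], [0, 0, -125, 0, 0, 0, 255], [0, 0, -150, 0, 0, 0, 255]]
  ]
}}

```text
time_s: 64.2
tcp_pos: [0.4737, -0.3508, 0.1859]
eef_rot: [[-0.983, 0.183, -0.002], [0.183, 0.983, -0.001], [0.002, -0.001, -1.0]]
contact_force: [-0.0, -0.1, -1.2]
opening: 0.0399
```

```bash
python3 -c "
from pl import *
st()
for p in (60,90,120):
  print('PSI',p); cart([.626,-.033,.18],Rdown(p),.035,6)"
```

```text
t 64.2 pos [ 473.7 -350.8  185.9] psi 79.4 F [-0.  -0.1 -1.2] op 39.9 q [ 1.16  0.48 -0.77  1.7   0.37  1.11  1.67]
PSI 60
n 11 final [-91.4 340.3   5.3] [-0.002 -0.002  0.339] q [ 1.16  0.48 -0.77  1.7   0.37  1.11  1.67] t 64.2
[-8.3 30.9  0.5] [-0.    -0.     0.031]
[-16.6  61.9   1. ] [-0.    -0.     0.062]
[-24.9  92.8   1.5] [-0.    -0.     0.092]
[-33.3 123.7   1.9] [-0.001 -0.001  0.123]
[-41.6 154.7   2.4] [-0.001 -0.001  0.154]
PSI 90
n 11 final [-91.4 340.3   5.3] [-0.001 -0.002 -0.184] q [ 1.16  0.48 -0.77  1.7   0.37  1.11  1.67] t 64.2
[-8.3 30.9  0.5] [-0.    -0.    -0.017]
[-16.6  61.9   1. ] [-0.    -0.    -0.034]
[-24.9  92.8   1.5] [-0.    -0.001 -0.05 ]
[-33.3 123.7   1.9] [-0.    -0.001 -0.067]
[-41.6 154.7   2.4] [-0.    -0.001 -0.084]
PSI 120
n 11 final [-91.4 340.3   5.3] [-0.001 -0.002 -0.708] q [ 1.16  0.48 -0.77  1.7   0.37  1.11  1.67] t 64.2
[-8.3 30.9  0.5] [-0.    -0.    -0.064]
[-16.6  61.9   1. ] [-0.    -0.    -0.129]
[-24.9  92.8   1.5] [-0.    -0.001 -0.193]
[-33.3 123.7   1.9] [-0.    -0.001 -0.257]
[-41.6 154.7   2.4] [-0.    -0.001 -0.322]
```

>>> {"method": "step_arm", "body": {
  "targets": [
    [[-8, 31, 0, 0, 0, -0.064, 255], [-17, 62, 1, 0, 0, -0.129, 255], [-25, 93, 1, 0, 0, -0.193, 255], [-33, 124, 2, 0, 0, -0.257, 255], [-42, 155, 2, 0, 0, -0.322, 255]]
  ]
}}

```text
time_s: 64.7
tcp_pos: [0.5436, -0.2049, 0.1835]
eef_rot: [[-0.99, -0.14, -0.002], [-0.14, 0.99, -0.001], [0.003, -0.001, -1.0]]
contact_force: [0.7, 0.1, -0.1]
opening: 0.0396
```

```bash
python3 -c "
from pl import *
st()
cart([.626,-.033,.18],Rdown(118),.04,6)"
```

```text
t 64.7 pos [ 543.6 -204.9  183.5] psi 98.0 F [ 0.7  0.1 -0.1] op 39.6 q [ 0.96  0.5  -0.87  1.73  0.42  1.12  1.67]
n 5 final [-105.6  158.8    3.1] [-0.    -0.003 -0.349] q [ 0.96  0.5  -0.87  1.73  0.42  1.12  1.67] t 64.7
[-21.1  31.8   0.6] [-0.    -0.001 -0.07 ]
[-42.3  63.5   1.2] [-0.    -0.001 -0.139]
[-63.4  95.3   1.9] [-0.    -0.002 -0.209]
[-84.5 127.    2.5] [-0.    -0.002 -0.279]
[-105.6  158.8    3.1] [-0.    -0.003 -0.349]
```

>>> {"method": "step_arm", "body": {
  "targets": [
    [[-21, 32, 1, 0, 0, -0.07, 255], [-42, 64, 1, 0, 0, -0.14, 255], [-63, 95, 2, 0, 0, -0.21, 255], [-85, 127, 2, 0, -0.002, -0.28, 255], [-106, 159, 3, 0, -0.003, -0.35, 255]]
  ]
}}

```text
time_s: 65.2
tcp_pos: [0.6268, -0.0314, 0.1799]
eef_rot: [[-0.881, -0.473, 0.0], [-0.473, 0.881, -0.0], [-0.0, -0.0, -1.0]]
contact_force: [-0.5, 0.9, 0.4]
opening: 0.04
```

```bash
python3 -c "
from pl import *
st()
cart([.626,-.033,.0530],Rdown(118),.03,6)
snap('top','t35',(205,150,380,235),4.5)"
```

```text
t 65.2 pos [626.8 -31.4 179.9] psi 118.2 F [-0.5  0.9  0.4] op 40.0 q [ 0.64  0.62 -0.93  1.61  0.52  1.18  1.67]
n 5 final [  1.5  -1.  126.9] [-0.     0.     0.004] q [ 0.64  0.62 -0.93  1.61  0.52  1.18  1.67] t 65.2
[ 0.3 -0.2 25.4] [-0.     0.     0.001]
[ 0.6 -0.4 50.8] [-0.     0.     0.002]
[ 0.9 -0.6 76.2] [-0.     0.     0.002]
[  1.2  -0.8 101.5] [-0.     0.     0.003]
[  1.5  -1.  126.9] [-0.     0.     0.004]
```

View pics/t35.png

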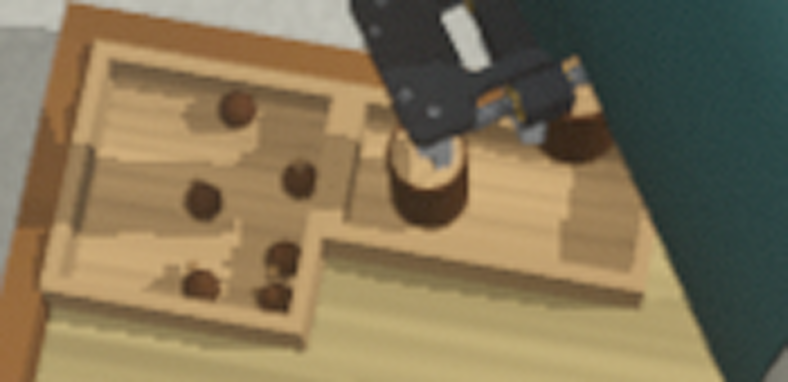

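Trays are tight here; branch B is over the free end of the long tray (crop px 580,120). Lowering.

>>> {"method": "step_arm", "body": {
  "targets": [
    [[0, 0, 28, 0, 0, 0, 255], [1, 0, 58, 0, 0, 0, 255], [1, -1, 88, 0, 0, 0, 255], [1, -1, 108, 0, 0, 0, 255], [1, -1, 115, 0, 0, 0, 255]]
  ]
}}

```text
time_s: 65.75
tcp_pos: [0.6265, -0.0257, 0.0629]
eef_rot: [[-0.876, -0.482, -0.002], [-0.482, 0.876, 0.003], [-0.0, 0.004, -1.0]]
contact_force: [-0.2, -0.3, 0.3]
opening: 0.0395
```

```bash
python3 -c "
from pl import *
st()
cart([.626,-.033,.0510],Rdown(118),.03,6)
snap('side','s35',(160,150,440,380),2.6)"
```

```text
t 65.75 pos [626.5 -25.7  62.9] psi 118.8 F [-0.2 -0.3  0.3] op 39.5 q [ 0.58  0.74 -0.84  1.69  0.64  1.    1.59]
n 1 final [ 4.  -6.2 11.9] [0.004 0.    0.015] q [ 0.58  0.74 -0.84  1.69  0.64  1.    1.59] t 65.75
[ 4.  -6.2 11.9] [0.004 0.    0.015]
```

View pics/s35.png

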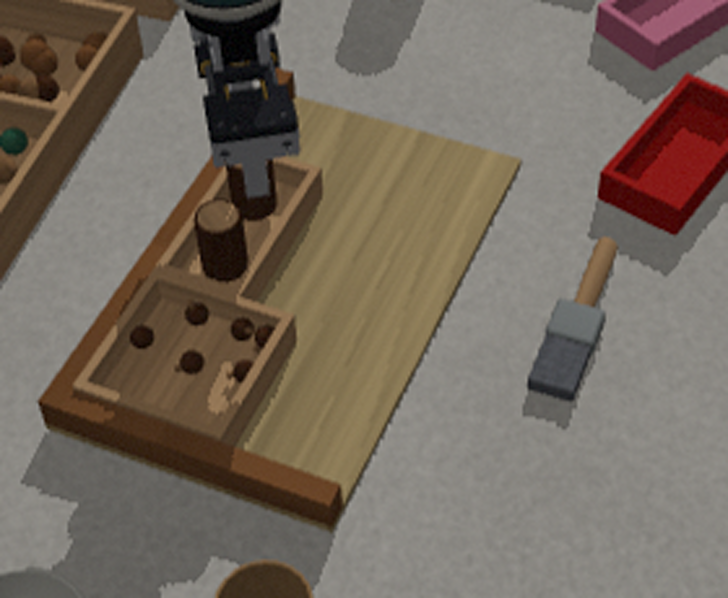

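>>> {"method": "step_arm", "body": {
  "targets": [
    [[4, -6, 3, 0.004, 0, 0.015, 255], [4, -6, 6, 0.004, 0, 0.015, 255], [4, -6, 9, 0.004, 0, 0.015, 255], [4, -6, 11, 0.004, 0, 0.015, 255], [4, -6, 11, 0.004, 0, 0.015, 255]]
  ]
}}

```text
time_s: 66.3
tcp_pos: [0.6261, -0.0327, 0.0522]
eef_rot: [[-0.883, -0.469, 0.001], [-0.469, 0.883, -0.0], [-0.001, -0.0, -1.0]]
contact_force: [-0.8, 0.6, 0.7]
opening: 0.0394
```

```bash
python3 -c "
from pl import *
st()"
```

```text
t 66.3 pos [626.1 -32.7  52.2] psi 118.0 F [-0.8  0.6  0.7] op 39.4 q [ 0.58  0.75 -0.83  1.7   0.65  0.98  1.57]
```

>>> {"method": "step_arm", "body": {
  "targets": [
    [[0, 0, 1, 0, 0, 0, 255], [0, 0, 2, 0, 0, 0, 255], [0, 0, 2, 0, 0, 0, 255]]
  ]
}}

```text
time_s: 66.6
tcp_pos: [0.6261, -0.0326, 0.0501]
eef_rot: [[-0.883, -0.469, 0.001], [-0.469, 0.883, -0.0], [-0.001, -0.0, -1.0]]
contact_force: [0.4, 0.1, -0.3]
opening: 0.0392
```

>>> {"method": "step_arm", "body": {
  "targets": [
    [[0, 0, 0, 0, 0, 0, 100], [0, 0, 0, 0, 0, 0, 100], [0, 0, 0, 0, 0, 0, 100], [0, 0, 0, 0, 0, 0, 100], [0, 0, 0, 0, 0, 0, 100]]
  ]
}}

```text
time_s: 67.1
tcp_pos: [0.6261, -0.0327, 0.0501]
eef_rot: [[-0.883, -0.469, 0.001], [-0.469, 0.883, -0.0], [-0.0, -0.0, -1.0]]
contact_force: [-1.1, -0.2, -0.1]
opening: 0.0571
```

>>> {"method": "step_arm", "body": {
  "targets": [
    [[0, 0, -10, 0, 0, 0, 100], [0, 0, -35, 0, 0, 0, 100], [0, 0, -70, 0, 0, 0, 100], [0, 0, -110, 0, 0, 0, 100], [0, 0, -140, 0, 0, 0, 100]]
  ]
}}

```text
time_s: 67.6
tcp_pos: [0.6263, -0.0322, 0.1933]
eef_rot: [[-0.883, -0.47, 0.002], [-0.47, 0.883, -0.0], [-0.002, -0.001, -1.0]]
contact_force: [0.6, -0.2, 0.6]
opening: 0.057
```

```bash
python3 -c "
from pl import *
st()
cart([.40,-.33,.22],Rdown(80),.045,8)"
```

```text
t 67.6 pos [626.3 -32.2 193.3] psi 118.0 F [ 0.6 -0.2  0.6] op 57.0 q [ 0.65  0.6  -0.93  1.6   0.51  1.2   1.67]
n 9 final [ 339.6 -156.6  -27.2] [-0.     0.002  0.664] q [ 0.65  0.6  -0.93  1.6   0.51  1.2   1.67] t 67.6
[ 37.7 -17.4  -3. ] [-0.     0.     0.074]
[ 75.5 -34.8  -6.1] [-0.     0.001  0.147]
[113.2 -52.2  -9.1] [-0.     0.001  0.221]
[150.9 -69.6 -12.1] [-0.     0.001  0.295]
[188.7 -87.  -15.1] [-0.     0.001  0.369]
```

Retreat toward the right front, clear of the view.

>>> {"method": "step_arm", "body": {
  "targets": [
    [[38, -17, -6, 0, 0, 0.074, 100], [75, -35, -12, 0, 0, 0.147, 100], [113, -52, -18, 0, 0, 0.221, 100], [151, -70, -24, 0, 0, 0.295, 100], [189, -87, -27, 0, 0, 0.369, 100]]
  ]
}}

```text
time_s: 68.1
tcp_pos: [0.4993, -0.199, 0.2211]
eef_rot: [[-0.993, -0.117, 0.003], [-0.117, 0.993, -0.001], [-0.003, -0.001, -1.0]]
contact_force: [1.2, 0.2, 0.7]
opening: 0.0571
```

>>> {"method": "step_arm", "body": {
  "targets": [
    [[30, -40, 0, 0, 0, 0.05, 100], [45, -80, 0, 0, 0, 0.1, 100], [55, -115, 0, 0, 0, 0.15, 100], [60, -130, 0, 0, 0, 0.15, 100]]
  ]
}}

```text
time_s: 68.5
tcp_pos: [0.4536, -0.3385, 0.2216]
eef_rot: [[-0.999, 0.038, 0.003], [0.038, 0.999, -0.002], [-0.003, -0.002, -1.0]]
contact_force: [0.1, -0.1, -0.1]
opening: 0.0571
```

```bash
python3 -c "
from pl import *
st()
snap('top','t36',(205,150,380,235),4.5)
snap('side','s36',(160,150,440,380),2.6)
snap('side','s36f')
snap('top','t36f')
"
```

```text
t 68.5 pos [ 453.6 -338.5  221.6] psi 87.8 F [ 0.1 -0.1 -0.1] op 57.1 q [ 1.24  0.41 -0.84  1.73  0.33  1.15  1.84]
```

View pics/t36.png

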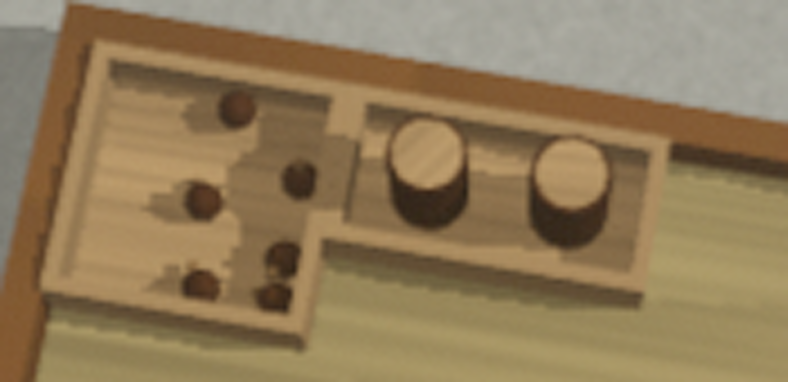

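View pics/s36.png

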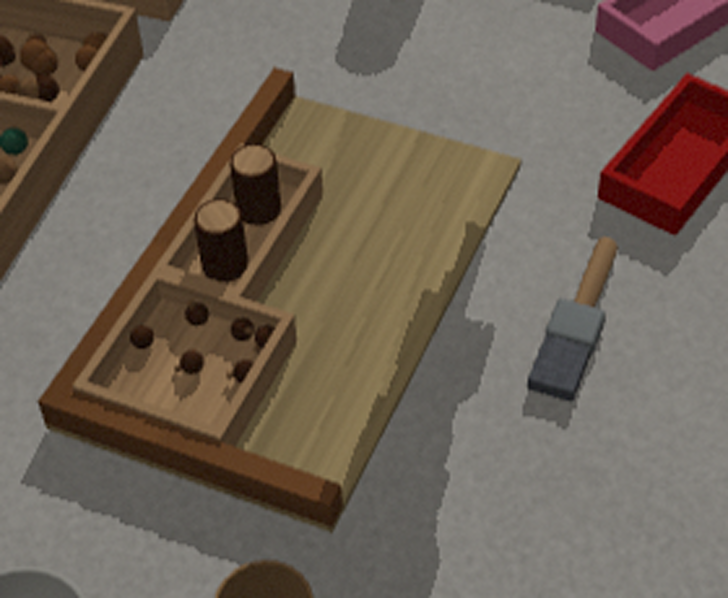

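View pics/s36f.png

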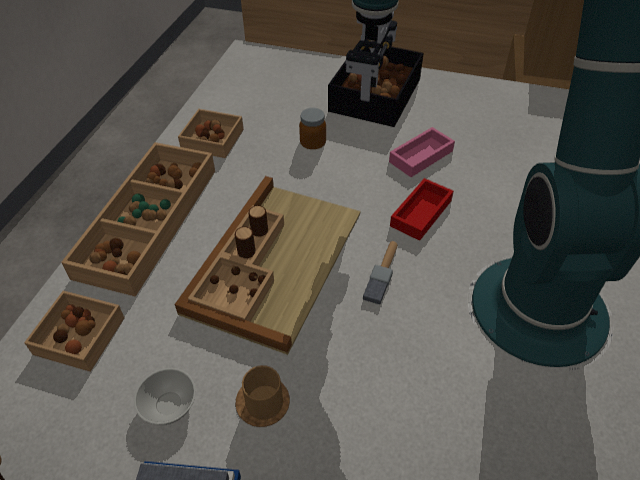

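View pics/t36f.png

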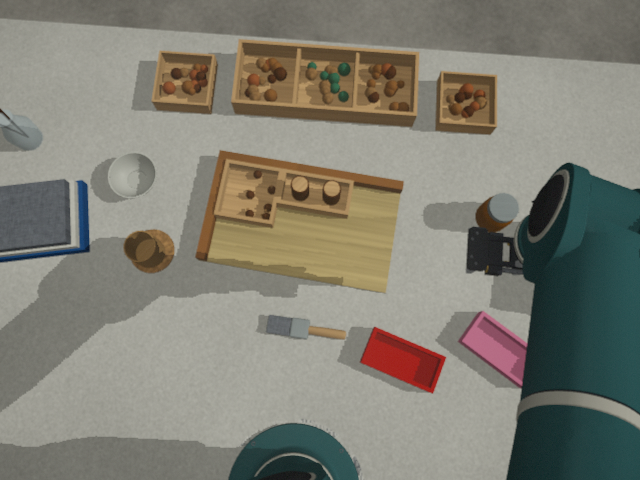

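View pics/t20.png

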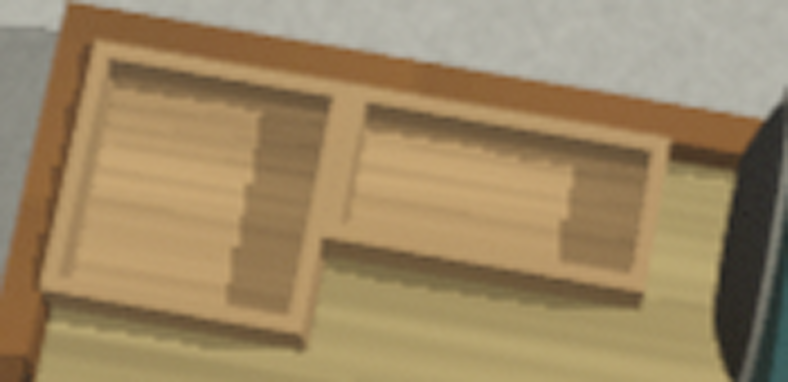

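>>> {"method": "step_arm", "body": {
  "targets": [
    [[0, 0, 0, 0, 0, 0, 100], [0, 0, 0, 0, 0, 0, 100], [0, 0, 0, 0, 0, 0, 100], [0, 0, 0, 0, 0, 0, 100], [0, 0, 0, 0, 0, 0, 100]]
  ]
}}

```text
time_s: 69.2
tcp_pos: [0.4555, -0.3336, 0.2214]
eef_rot: [[-1.0, 0.031, 0.004], [0.031, 1.0, -0.0], [-0.004, -0.0, -1.0]]
contact_force: [-0.5, 0.1, -0.8]
opening: 0.0573
```

```bash
python3 -c "
from pl import *
import cv2
st()
a=np.load('ref_top.npz'); print(list(a.keys()))
b=read_camera('top') if 'read_camera' in globals() else __import__('workcell').read_camera('top')
ia=cv2.cvtColor(a['img'],cv2.COLOR_RGB2GRAY).astype(np.float32); ib=cv2.cvtColor(b['img'],cv2.COLOR_RGB2GRAY).astype(np.float32)
# sub-pixel shift of wall patches
for n,(x0,y0,x1,y1) in dict(sq_front=(212,205,276,232),sq_left=(210,158,226,216),long_front=(275,200,350,220),long_right=(338,178,358,220),rail=(212,150,250,160)).items():
  print(n,cv2.phaseCorrelate(ia[y0:y1,x0:x1].copy(),ib[y0:y1,x0:x1].copy()), np.abs(ia-ib)[y0:y1,x0:x1].mean())
"
```

```text
t 69.2 pos [ 455.5 -333.6  221.4] psi 88.2 F [-0.5  0.1 -0.8] op 57.3 q [ 1.24  0.41 -0.84  1.73  0.33  1.15  1.84]
['img', 'z_map', 'K', 'R', 't']
sq_front ((0.2722570853549371, 0.6109926059751025), 0.6286798354100298) 18.266783
sq_left ((0.0382811333598978, -0.04334360132210335), 0.9896225233872732) 10.409483
long_front ((0.04989638946303643, 0.12035376808982434), 0.6146744740804037) 17.422667
long_right ((0.07746679285497571, 0.44223385517684477), 1.0255512685245938) 11.839286
rail ((-0.05631894972305318, 0.03373670413446472), 0.9825803294777871) 10.442105
```

```bash
python3 -c "
from pl import *
import cv2
a=np.load('ref_top.npz')
b=__import__('workcell').read_camera('top')
d=(b['z_map']-a['z_map'])*1000
v=d[150:235,205:380]
print(np.percentile(v,[1,10,50,90,99]), a['img'][155,215:240:6].tolist(), b['img'][155,215:240:6].tolist())
im=np.clip(128+v*6,0,255).astype(np.uint8)
im=cv2.resize(im,None,fx=4.5,fy=4.5,interpolation=cv2.INTER_NEAREST)
cv2.imwrite('pics/d37.png',im)
im2=np.vstack([cv2.resize(x['img'][195:235,205:365],None,fx=5,fy=5,interpolation=cv2.INTER_CUBIC) for x in (a,b)])
cv2.imwrite('pics/c37.png',im2[...,::-1])
"
```

```text
[-6.78398997e+01 -6.53524399e+00 -7.39097595e-02  5.41121960e+00
  6.00910024e+02] [[172, 171, 162], [132, 93, 56], [134, 95, 55], [133, 94, 54], [132, 94, 56]] [[158, 158, 147], [122, 86, 50], [122, 85, 50], [122, 86, 50], [121, 85, 50]]
```

View pics/d37.png

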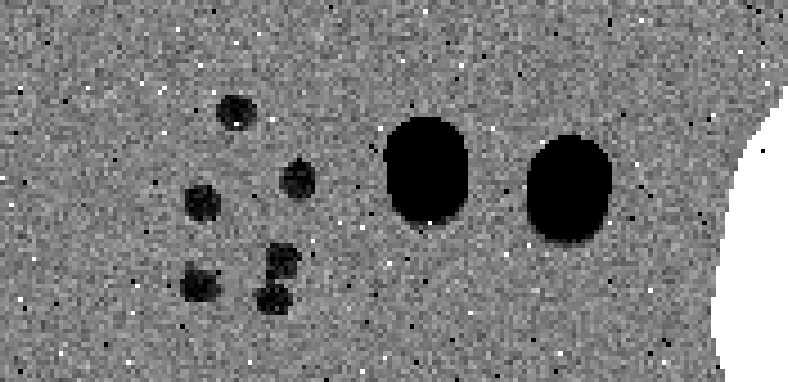

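View pics/c37.png

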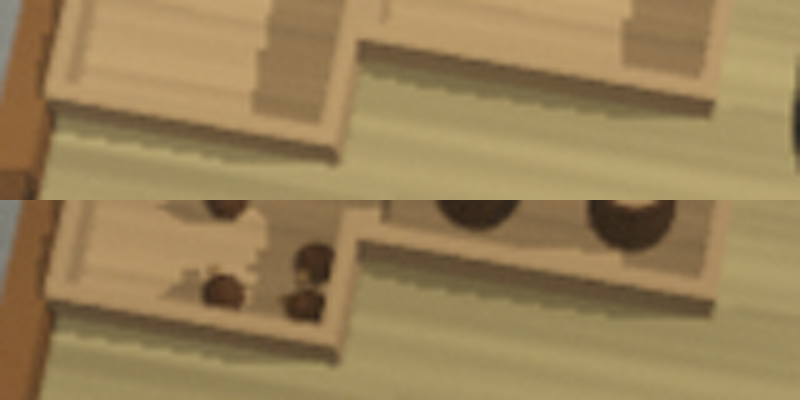

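The depth difference against the reference shows only the six nuts and two branches. No tray edge has moved, so I'm handing in.

```bash
python3 -c "
from workcell import sign_off
print(sign_off())"
```

```text
the job is handed in; nothing more can be done
None
```

The job is handed in at about 69 s. Both trays are home against the rails and each other, all 6 gumnuts I could see are in the square tray, and the cup stands empty and upright on its coaster. Both branches I saw stand in the long tray, and I left the bowl, jar, and red and pink look-alikes alone.

- **Order broken once:** at about 18 s a tray was knocked out of place, probably by my gripper body brushing the square tray while I tilted the cup. I put the cup back, homed and pressed both trays tight again, then poured.
- **Final tray check:** a depth comparison with the picture taken just after the pressing shows only the nuts and branches as new, with no tray edge moved. A separate image-shift check gave up to 0.6 px at the near walls. I put that down to the changed lighting and the added objects, because the depth comparison shows no movement there.
- **Not measured directly:** how tight the trays are rests on the pushing forces reached (20–31 N) and the pictures, because the camera resolves only about 2 mm per pixel.

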